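Restack the disc springs of the rack feeder's slip clutch

ROBOT

A 6-joint arm with a two-finger parallel gripper is mounted at the origin on the work surface. World frame = base frame: x ahead of the robot, y to its left, z up, the work surface at z = 0. Lengths are in m, angles in rad, forces in N, time in s.
With the tool pointing down it reaches from about 0.25 to 0.725 m from the base axis. Payload 9.7 kg.
Tool frame: the origin (TCP) lies at the centre of the arm's flange, where the gripper is bolted on; the fingertips stand 173 mm ahead of it and the grasp point (between the pads) lies 155 mm ahead of it; x points along the fingers, y is the direction in which the jaws open and shut, and the axes are right-handed (so a half turn about x gives the same grasp; the last joint's range is limited). The gripper opens to 85 mm and grips with 20 to 120 N. Pads are 22 mm wide; open, the fingers measure 114 mm over their backs; the gripper's body (76 mm by 85 mm) begins 54 mm behind the grasp point. The pads swing forward as they close: fully open they stand 13 mm farther back than shut.
Start: joints at [-1.144, 0.087, 0.176, 1.66, 0, 1.571], TCP at [0.228, -0.501, 0.405] pointing down, gripper open.
Joint ranges: [-3.13, 3.13], [-0.85, 1.81], [-1.15, 1.24], [-2.2, 2.28], [-1.44, 1.52], [-3.14, 3.14]. Speed limits (rad/s): [2.22, 2.22, 2.57, 3.14, 3.14, 3.14].

INTERFACE

Orientations are given as a unit quaternion [w, x, y, z].
In Python, from station import monitor, optics, job gives the robot as it stands.
- The arm moves only by the shell command python3 -m pendant 'ROWS' [FORCE]. ROWS is text: rows parted by semicolons, each of 7 numbers parted by spaces: the turn, a rotation vector about the tool's x, y, z in rad, then the shift along the tool's x, y, z in mm, then the opening, from 0 (shut) to 1 (fully open). In form: rx ry rz tx ty tz jaw; .... A call has 1 to 12 rows; each row shifts and turns the commanded pose from where the row before left it, along the tool's axes as they then stand; what a row does not reach is not made up. A row lasts 1/12 s, in which the tool goes at most 41.7 mm and 7.16 degrees, less where a joint would pass 70% of its speed; a pose out of reach is approached as far as the arm can. A call with a gripper value outside its range is refused whole. The fingers move at their own pace and stop on an object; FORCE is the grip in N (left out, the last holds). Time passes only in rows, so rows that do not move let the fingers close. It gives the time, the measured TCP pose, the force and the opening at its end, in the units of the state.
- monitor.get_obs(): the state, without advancing time (a new reading comes with each control period).
- optics.read_camera(name): name is "scene" or "side" or "wrist"; returns the picture (480x640x3 uint8, blue, green, red); there is no depth.
- optics.camera_model(name): a dict with "K" (3x3 intrinsics, pixels), "rvec" (rotation vector, rad) and "tvec" (3), from world to camera coordinates, as OpenCV has them; the wrist camera has in their place "T_tool_cam" (4x4, takes a point from camera to tool coordinates, whose origin is the TCP and whose axes are the tool frame's). Camera axes: x right, y down, z forward; pixel columns grow to the right and rows downward; lengths in m; the calibration is good to about 2 mm. A picture is of the moment at which its call begins: read the wrist's pose just before it. camera_model takes no time and is no camera call.
- job.finish_job(): hands the job in, once; it reports no verdict.
The state is a dict: "clock": time; "q": joint angles; "qd": joint speeds; "effort": joint torques, N m; "eef_pos": TCP position; "ee_rot": TCP orientation; "wrist_force": force on the tool from outside, world axes, zero at the start; "moment": the same for the moment, N m; "opening": opening from 0.0 (shut) to 1.0 (fully open).
Only numpy, scipy, OpenCV 4.12 (cv2) and the standard library are available. Lean on these libraries where they do the work, as an engineer would, in place of code of your own. Each camera call takes 0.05 s, during which the arm holds its last target.

TASK

Finish the spring stack of the slip clutch: the bottom disc spring is already on the upright hub with its crown (the bright bulging side) up; put the two loose ones on top of it, facing alternate ways, so that the middle one lies crown down and the top one crown up, both flat and free on the hub. Both lie crown down on the bench, so one has to be turned over on the way (the draining rack can hold it on edge), and the other things on the bench must stay where they are.

Things in the scene. Friction and masses are not known exactly. Their poses are not given: they have to be found in the camera images.
- spring_a_mid (a point): rigid conical disc spring, 64 mm across (rim edge 5.5 mm wide), hole 30 mm, 10 mm high, 85 g: wide rim at one end, raised narrow ring round the hole (39 mm across, the crown) at the other. Crown side bright steel, hollow side dark grey. Point on its axis, half-way up (5 mm from either end); z axis points out of the crown. Mid-rim is 2.2 mm from it towards the hollow side. It starts on the hub, crown up.
- spring_b_mid (a point): rigid conical disc spring, 64 mm across (rim edge 5.5 mm wide), hole 30 mm, 10 mm high, 85 g: wide rim at one end, raised narrow ring round the hole (39 mm across, the crown) at the other. Crown side bright steel, hollow side dark grey. Point on its axis, half-way up (5 mm from either end); z axis points out of the crown. Mid-rim is 2.2 mm from it towards the hollow side. It starts lying crown down on the bench.
- spring_c_mid (a point): rigid conical disc spring, 64 mm across (rim edge 5.5 mm wide), hole 30 mm, 10 mm high, 85 g: wide rim at one end, raised narrow ring round the hole (39 mm across, the crown) at the other. Crown side bright steel, hollow side dark grey. Point on its axis, half-way up (5 mm from either end); z axis points out of the crown. Mid-rim is 2.2 mm from it towards the hollow side. It starts lying crown down on the bench.
- seat (a point): centre of the flange's top face, where the bottom spring lies: the flange is steel, 62 mm across and 12 mm thick, 52 mm above the bench. From it rises the brass hub, 26 mm in diameter, straight for 40 mm and then tapering to 16 mm at its tip, 48 mm above the flange. z axis up, along the hub.
- clutch: the slip clutch, fixed upright on an aluminium plate 96 (x) x 80 (y) x 12 mm; origin under the plate's centre, below the hub. Under the flange is a brass neck 52 mm across (28 to 40 mm above the bench) and a toothed pulley 72 mm across (12 to 28 mm). Elsewhere, fixed: the white rack feeder along the far side of the bench, its front 0.785 m ahead of the robot base, 780 mm wide, 100 mm high with parts up to 164 mm.
- rack: white draining rack, fixed, 150 (x) x 62 (y) mm; origin under its centre. Parts stand on edge, axis along the rack's x, on two rails (y = +-24 mm, tops 15 mm above the bench) between pairs of blue pegs (7 mm thick, tips 40 mm up, leaning 8 degrees to +x): 8 slots 10 mm wide, their feet centred at x = -59.5, -42.5, ... +59.5 mm (the last holds the lining). A spring on edge there has its centre 39.5 mm above the bench.
- lining: bystander: brown clutch lining, flat ring 60 mm across, 6 mm thick, standing on edge in the draining rack (axis along the rack's x), rising 67 mm above the bench; origin at its lowest point.
- locknut: bystander: round brass nut lying flat, 48 mm across, 14 mm high; origin under its centre.
- thrust_washer: bystander: flat dark steel washer lying flat, 48 mm across, hole 27 mm, 4 mm thick; origin under its centre.
- grease_pot: bystander: round pot, 48 mm across, 50 mm high, standing; origin under its centre.
- wash_bottle: bystander: round bottle, 40 mm across, 85 mm high, standing; origin under its centre.
- hook_spanner: bystander: flat steel hook spanner lying along its x, from -75 to +108 mm, 6 mm thick; bar 14 mm wide along y = 0, hook at the +x end reaching y = +40 mm.
- seal_box: bystander: small closed box 68 (x) x 48 (y) x 31 mm high; origin under its centre.
- tube_rack: bystander: white tube rack with capped tubes, 28 (x) x 130 (y) mm, 62 mm high with the caps; origin under its centre.
There are look-alikes about, which are no part of the job. Leave any blue look-alike of the part that bears spring_c_mid alone.

How it is judged:
On the way:
1. a second spring lies crown down on the bottom one (((z of spring_a_mid in the frame of seat between 0.0125 and 0.0175 m and horizontal distance between spring_a_mid and seat below 0.0035 m and angle between spring_a_mid's own z axis and vertical above 3.02 rad) or (z of spring_b_mid in the frame of seat between 0.0125 and 0.0175 m and horizontal distance between spring_b_mid and seat below 0.0035 m and angle between spring_b_mid's own z axis and vertical above 3.02 rad) or (z of spring_c_mid in the frame of seat between 0.0125 and 0.0175 m and horizontal distance between spring_c_mid and seat below 0.0035 m and angle between spring_c_mid's own z axis and vertical above 3.02 rad))), for 0.1 s.
At the end, for the whole second after the job is handed in: All three springs are on the hub in a flat stack, within 3.5 mm of its axis, at rest: the bottom one crown up on the flange, the middle one crown down, the top one crown up (each within 7 degrees of level and 2.5 mm of its height in the stack: centres 5, 15 and 25 mm above the flange) (((z of spring_a_mid in the frame of seat between 0.0025 and 0.0075 m and horizontal distance between spring_a_mid and seat below 0.0035 m and angle between spring_a_mid's own z axis and vertical below 0.12 rad) or (z of spring_a_mid in the frame of seat between 0.0125 and 0.0175 m and horizontal distance between spring_a_mid and seat below 0.0035 m and angle between spring_a_mid's own z axis and vertical above 3.02 rad) or (z of spring_a_mid in the frame of seat between 0.0225 and 0.0275 m and horizontal distance between spring_a_mid and seat below 0.0035 m and angle between spring_a_mid's own z axis and vertical below 0.12 rad)) and ((z of spring_b_mid in the frame of seat between 0.0025 and 0.0075 m and horizontal distance between spring_b_mid and seat below 0.0035 m and angle between spring_b_mid's own z axis and vertical below 0.12 rad) or (z of spring_b_mid in the frame of seat between 0.0125 and 0.0175 m and horizontal distance between spring_b_mid and seat below 0.0035 m and angle between spring_b_mid's own z axis and vertical above 3.02 rad) or (z of spring_b_mid in the frame of seat between 0.0225 and 0.0275 m and horizontal distance between spring_b_mid and seat below 0.0035 m and angle between spring_b_mid's own z axis and vertical below 0.12 rad)) and ((z of spring_c_mid in the frame of seat between 0.0025 and 0.0075 m and horizontal distance between spring_c_mid and seat below 0.0035 m and angle between spring_c_mid's own z axis and vertical below 0.12 rad) or (z of spring_c_mid in the frame of seat between 0.0125 and 0.0175 m and horizontal distance between spring_c_mid and seat below 0.0035 m and angle between spring_c_mid's own z axis and vertical above 3.02 rad) or (z of spring_c_mid in the frame of seat between 0.0225 and 0.0275 m and horizontal distance between spring_c_mid and seat below 0.0035 m and angle between spring_c_mid's own z axis and vertical below 0.12 rad)) and linear speed of each of spring_a, spring_b, spring_c below 0.02 m/s); the robot touches nothing.
It fails at once if a bystander is moved more than 30 mm (distance of any of lining, locknut, thrust_washer, grease_pot, wash_bottle, hook_spanner, seal_box, tube_rack from where it was at the start of the episode above 0.03 m).
It fails at once if the pot, the bottle or the tube rack is knocked over (angle between any of grease_pot, wash_bottle, tube_rack's own z axis and vertical above 0.6 rad).
It also fails if it takes over 69 s, if anything falls off the work surface, if the arm or the gripper's body presses on something with over 40 N, if the wrist force passes 120 N, or if a joint passes its speed limit or range.

## Working session

There is one attempt and no reset: what is moved stays moved. The work goes in short steps, Python scripts to look and compute and a shell command to move; the robot and the scene stay as the last step left them, time stands still between calls to the robot, and variables do not carry over. Pictures are saved under pics/ and viewed, and the job is handed in when it is done.

```bash
ls -la; mkdir -p pics; python3 - <<'E'
from station import monitor, optics, job
import cv2
o=monitor.get_obs()
for k,v in o.items(): print(k,v)
for n in ("scene","side","wrist"):
    m=optics.camera_model(n); print(n,m)
    cv2.imwrite(f"pics/{n}0.png",optics.read_camera(n))
E
```

```text
total 12
drwxr-xr-x  3 agent agent 4096 Dec  7 15:26 .
drwxr-xr-x 23 root  root  4096 Dec  7 15:26 ..
drwxr-xr-x  2 agent agent 4096 Dec  7 15:26 pics
clock 0.0
q [-1.14399903e+00  8.74684403e-02  1.75140127e-01  1.65980566e+00
 -2.65116695e-07  1.57080843e+00]
qd [ 0.00059006 -0.00089683 -0.00113108  0.00034039 -0.00109706  0.00042526]
effort [ 4.95183958e-04 -5.20389819e+01  4.64805400e+01  1.63322745e-02
  1.36851977e-04 -2.29417441e-05]
eef_pos [ 0.22767781 -0.50066556  0.40398139]
ee_rot [-0.14928657 -0.69096783 -0.15021093  0.69116833]
wrist_force [-0.23445039 -0.44066981  0.44959949]
moment [ 0.04364957  0.02332225 -0.02516843]
opening 1.0005320396562158
scene {'K': array([[445.54202679,   0.        , 322.36840741],
       [  0.        , 445.54202679, 243.09205013],
       [  0.        ,   0.        ,   1.        ]]), 'rvec': array([ 0.8860805 ,  2.53116261, -1.0983845 ]), 'tvec': array([ 0.41585787, -0.17439045,  1.09961029])}
side {'K': array([[437.14241044,   0.        , 314.47381659],
       [  0.        , 437.14241044, 234.70660876],
       [  0.        ,   0.        ,   1.        ]]), 'rvec': array([ 2.27450803, -0.93935286,  0.35489278]), 'tvec': array([-0.36778338,  0.33160402,  0.50395513])}
wrist {'K': array([[346.54017777,   0.        , 319.20203731],
       [  0.        , 346.54017777, 239.41754477],
       [  0.        ,   0.        ,   1.        ]]), 'T_tool_cam': array([[ 7.09569756e-04, -3.21468622e-01,  9.46919966e-01,
         3.09962647e-02],
       [ 9.99999405e-01, -5.56011154e-04, -9.38104069e-04,
        -3.53532738e-04],
       [ 8.28069085e-04,  9.46920069e-01,  3.21468036e-01,
        -8.14478950e-02],
       [ 0.00000000e+00,  0.00000000e+00,  0.00000000e+00,
         1.00000000e+00]])}
```

View pics/scene0.png

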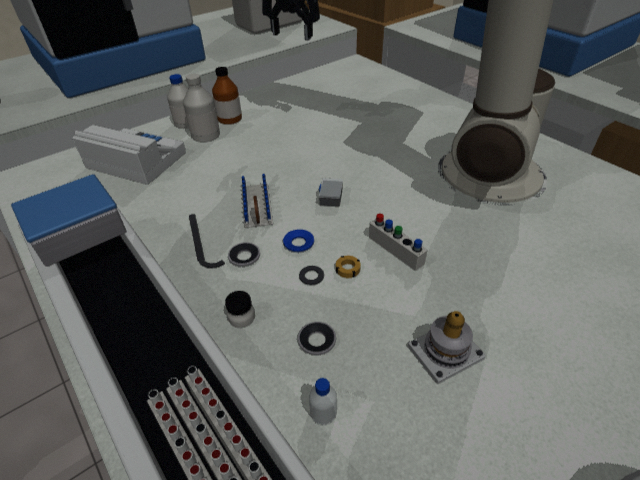

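View pics/side0.png

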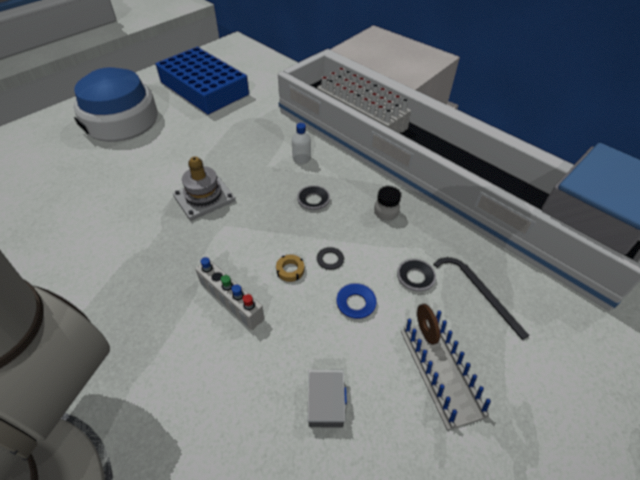

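View pics/wrist0.png

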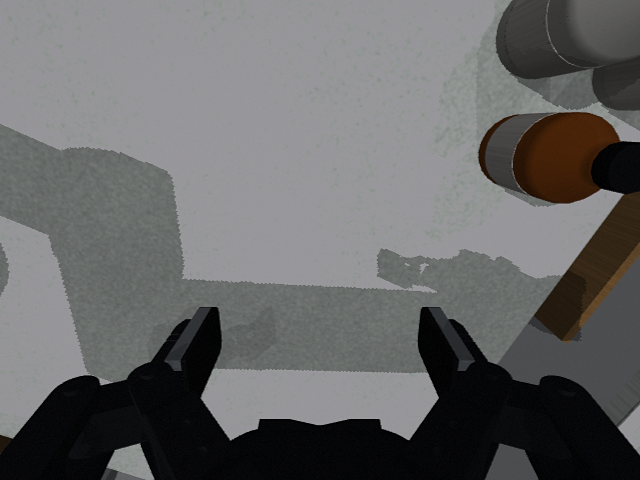

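Candidates, in scene pixels: grey rings at (317,338) and (243,254) look like the springs. Possible mix-ups are the blue look-alike (298,241), the thrust washer (312,275, smaller) and the brass locknut (348,266). I'll check with crops and triangulate.

```bash
cat > h.py <<'E'
import numpy as np, cv2
from scipy.spatial.transform import Rotation as R
from station import monitor, optics, job
def pose(o=None):
    o=o or monitor.get_obs(); w,x,y,z=o["ee_rot"]
    T=np.eye(4); T[:3,:3]=R.from_quat([x,y,z,w]).as_matrix(); T[:3,3]=o["eef_pos"]; return T
def cam(n,T=None):
    m=optics.camera_model(n); K=m["K"]
    if n=="wrist":
        W=(pose() if T is None else T)@m["T_tool_cam"]; W=np.linalg.inv(W)
    else:
        W=np.eye(4); W[:3,:3]=cv2.Rodrigues(m["rvec"])[0]; W[:3,3]=m["tvec"]
    return K,W
def ray(c,uv):
    K,W=c; d=W[:3,:3].T@np.linalg.inv(K)@np.array([uv[0],uv[1],1.]); o=-W[:3,:3].T@W[:3,3]; return o,d/np.linalg.norm(d)
def plane(c,uv,z):
    o,d=ray(c,uv); return o+d*(z-o[2])/d[2]
def proj(c,P):
    K,W=c; p=W[:3,:3]@np.asarray(P,float)+W[:3,3]; p=K@p; return p[:2]/p[2]
def tri(pairs):
    A=np.zeros((3,3));b=np.zeros(3);L=[]
    for c,uv in pairs:
        o,d=ray(c,uv);M=np.eye(3)-np.outer(d,d);A+=M;b+=M@o;L.append((o,d))
    X=np.linalg.solve(A,b); return X,[np.linalg.norm(np.cross(d,X-o))*1e3 for o,d in L]
def crop(n,img,x0,y0,x1,y1,f,name):
    cv2.imwrite("pics/"+name,cv2.resize(img[y0:y1,x0:x1],None,fx=f,fy=f,interpolation=cv2.INTER_CUBIC))
E
python3 - <<'E'
from h import *
np.set_printoptions(precision=4,suppress=True)
S,D=cam("scene"),cam("side")
for n,a,b in [("spr1",(317,338),(314,197)),("spr2",(243,254),(417,275)),("blue",(298,241),(356,301)),("washer",(312,275),(330,258)),("nut",(348,266),(291,267)),("hubtip",(456,316),(195,160)),("lining",(256,209),(428,323)),("box",(330,193),(327,398)),("pot top",(238,301),(389,195)),("bottle top",(322,384),(301,128))]:
    print(n,*tri([(S,a),(D,b)]))
si=cv2.imread("pics/scene0.png");sd=cv2.imread("pics/side0.png")
a=cv2.resize(si[160:380,180:500],None,fx=2.5,fy=2.5,interpolation=cv2.INTER_CUBIC)
cv2.imwrite("pics/sc_crop.png",a)
b=cv2.resize(sd[140:440,160:540],None,fx=2.1,fy=2,interpolation=cv2.INTER_CUBIC)
cv2.imwrite("pics/sd_crop.png",b)
E
```

```text
spr1 [0.634  0.1174 0.0059] [np.float64(1.2094182159800548), np.float64(1.2094182159802092)]
spr2 [ 0.6263 -0.1352  0.0053] [np.float64(0.045206115754840515), np.float64(0.045206115754678804)]
blue [ 0.5168 -0.0968  0.0042] [np.float64(0.23459532219220947), np.float64(0.23459532219214907)]
washer [ 0.551  -0.0056  0.001 ] [np.float64(0.8378486700279791), np.float64(0.83784867002799)]
nut [0.4864 0.0245 0.0077] [np.float64(1.4306843484554992), np.float64(1.430684348455274)]
hubtip [0.4845 0.268  0.0963] [np.float64(0.8964982917335126), np.float64(0.8964982917334815)]
lining [ 0.5463 -0.2069  0.0358] [np.float64(0.13121461462939032), np.float64(0.13121461462936657)]
box [ 0.3701 -0.1734  0.0134] [np.float64(0.09999354235278063), np.float64(0.09999354235260267)]
pot top [ 0.7078 -0.004   0.0446] [np.float64(0.12062292048096103), np.float64(0.12062292048087024)]
bottle top [0.7026 0.222  0.0783] [np.float64(0.32703228062858086), np.float64(0.3270322806288769)]
```

View pics/sc_crop.png

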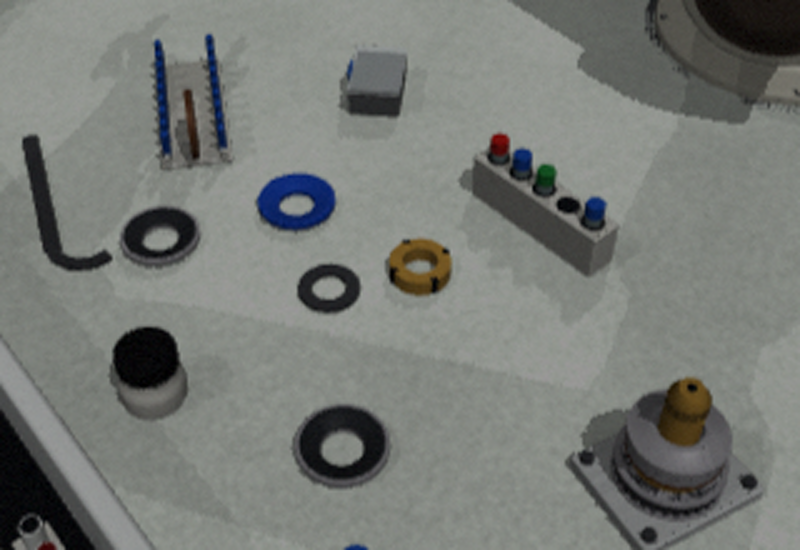

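View pics/sd_crop.png

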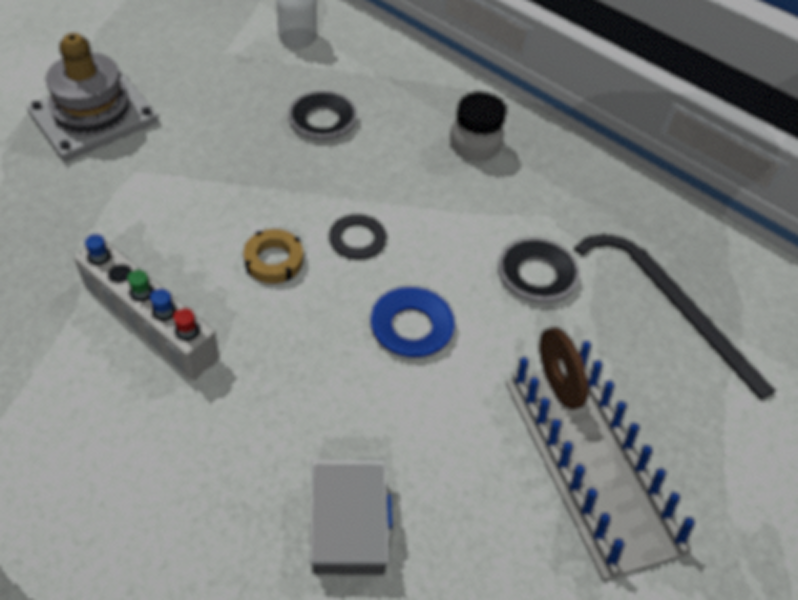

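Both grey rings show a dark bowl with a bright outer rim, so they are crown-down springs: scene (317,338) and (243,254). The blue ring at (298,241) is the decoy, and the washer at (312,275) is smaller. Next: close crops of the rack, box, tubes and clutch, and of the choices.

```bash
python3 - <<'E'
from h import *
si=cv2.imread("pics/scene0.png");sd=cv2.imread("pics/side0.png")
def g(im,x0,y0,w,h,W):
    f=W/w; return cv2.resize(im[y0:y0+h,x0:x0+w],None,fx=f,fy=f,interpolation=cv2.INTER_CUBIC)
cv2.imwrite("pics/rk_s.png",g(si,225,165,130,90,800))
cv2.imwrite("pics/rk_d.png",g(sd,300,290,200,145,800))
cv2.imwrite("pics/cl_s.png",g(si,360,200,140,180,460))
cv2.imwrite("pics/cl_d.png",g(sd,160,140,190,190,600))
E
```

```text
(no output)
```

View pics/rk_s.png

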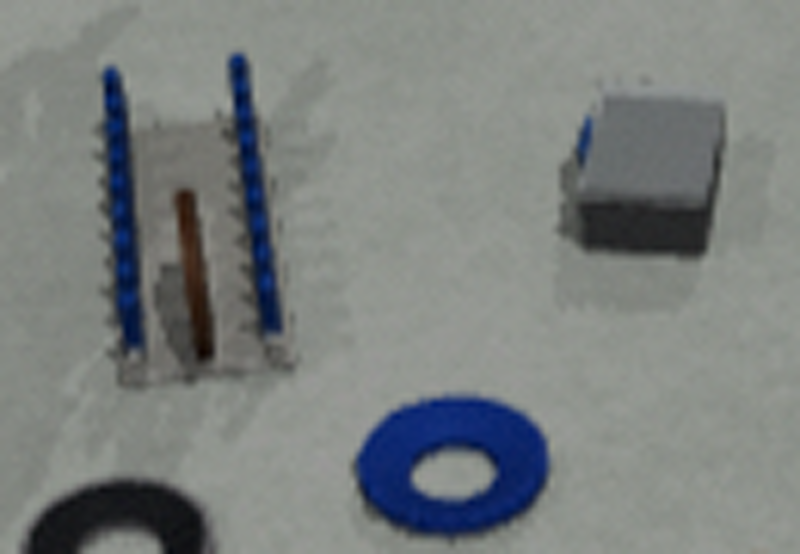

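View pics/rk_d.png

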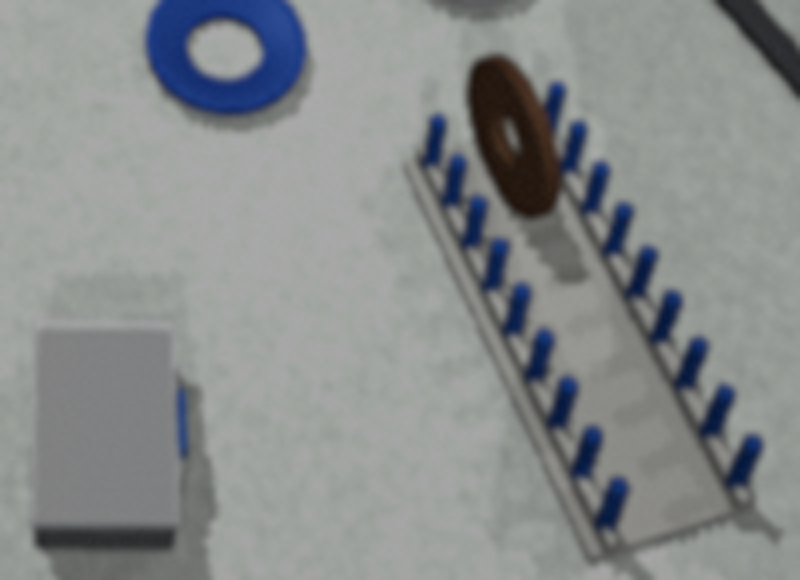

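View pics/cl_s.png

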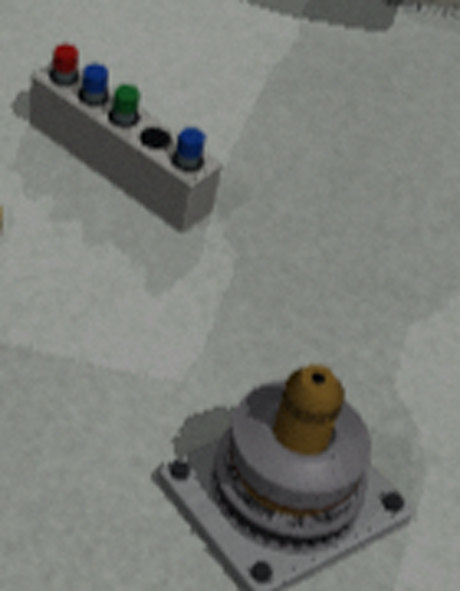

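View pics/cl_d.png

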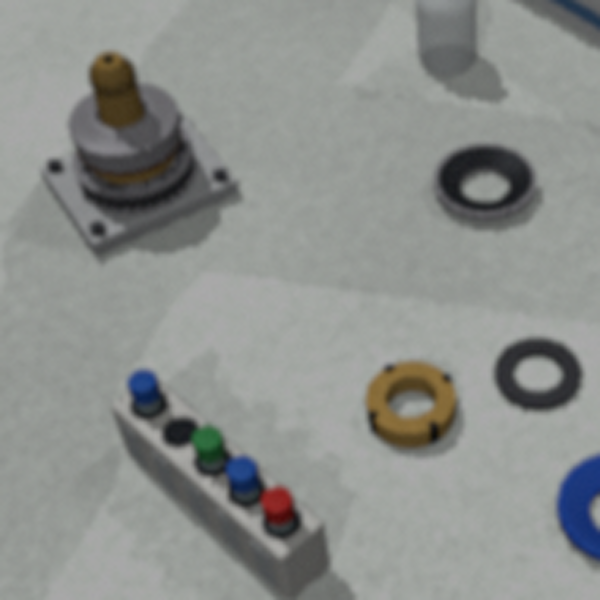

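```bash
python3 - <<'E'
from h import *
np.set_printoptions(precision=4,suppress=True)
S,D=cam("scene"),cam("side")
f=lambda p:(300+p[0]/4,290+p[1]/4); s=lambda p:(225+p[0]/6.154,165+p[1]/6.154)
print("tips via side z=.04")
for n,p in dict(Lf=(618,484),Ll=(437,121),Rf=(752,442),Rl=(557,90)).items(): print(n,plane(D,f(p),.04))
print("corners z=.0",plane(D,f((592,562)),0),plane(D,f((748,510)),0),"far L z~.01",plane(D,f((412,163)),.01))
print("tips tri first L",tri([(S,s((238,60))),(D,f((618,484)))]),"first R",tri([(S,s((112,72))),(D,f((752,442)))]))
print("scene corners z0",plane(S,s((120,383)),0),plane(S,s((293,370)),0))
print("lining top",tri([(S,s((187,192))),(D,f((490,60)))]))
print("lining bot",plane(S,s((205,357)),.007),plane(D,f((542,215)),.007))
# box top corners
for n,a,b in [("A",(607,97),(40,522)),("B",(725,103),(38,328)),("C",(580,197),(172,525)),("D",(710,210),(172,328))]:
    print("box",n,plane(S,s(a),.031),plane(D,f(b),.031))
c=lambda p:(360+p[0]/3.2857,200+p[1]/3.2857); d=lambda p:(160+p[0]/3.158,140+p[1]/3.158)
print("hub tip",tri([(S,c((317,378))),(D,d((108,60)))]))
print("tube red",tri([(S,c((66,50))),(D,d((277,495)))]),"blue",tri([(S,c((191,133))),(D,d((144,378)))]))
print("seat spring a crown ellipse? hub base")
print("clutch plate corner",[plane(D,d(p),.012) for p in [(43,175),(98,247),(237,185)]])
print("clutch plate corner",[plane(S,c(p),.012) for p in [(155,470),(262,590),(410,510)]])
E
```

```text
tips via side z=.04
Lf [ 0.4643 -0.3042  0.04  ]
Ll [ 0.5281 -0.1858  0.04  ]
Rf [ 0.5059 -0.3271  0.04  ]
Rl [ 0.5697 -0.2091  0.04  ]
corners z=.0 [ 0.4556 -0.3115  0.    ] [ 0.5065 -0.3389  0.    ] far L z~.01 [ 0.5245 -0.1831  0.01  ]
tips tri first L (array([ 0.4654, -0.3038,  0.0368]), [np.float64(0.5752858699148856), np.float64(0.5752858699149398)]) first R (array([ 0.507 , -0.3269,  0.0373]), [np.float64(0.4291937948141061), np.float64(0.429193794814017)])
scene corners z0 [ 0.579  -0.2098  0.    ] [ 0.5278 -0.1769  0.    ]
lining top (array([ 0.5446, -0.1948,  0.0749]), [np.float64(4.681555679350516), np.float64(4.681555679350421)])
lining bot [ 0.5519 -0.1953  0.007 ] [ 0.5431 -0.2294  0.007 ]
box A [ 0.3666 -0.201   0.031 ] [ 0.3297 -0.1823  0.031 ]
box B [ 0.3348 -0.1698  0.031 ] [ 0.3737 -0.1366  0.031 ]
box C [ 0.4122 -0.1589  0.031 ] [ 0.3584 -0.2122  0.031 ]
box D [ 0.3809 -0.1233  0.031 ] [ 0.4058 -0.1686  0.031 ]
hub tip (array([0.484 , 0.2683, 0.0987]), [np.float64(0.5772974147267468), np.float64(0.5772974147266715)])
tube red (array([ 0.3798, -0.0022,  0.0623]), [np.float64(0.6981983186067013), np.float64(0.698198318606759)]) blue (array([0.3763, 0.0965, 0.0624]), [np.float64(1.1139189975086146), np.float64(1.1139189975086536)])
seat spring a crown ellipse? hub base
clutch plate corner [array([0.4418, 0.3054, 0.012 ]), array([0.4311, 0.2316, 0.012 ]), array([0.5203, 0.2154, 0.012 ])]
clutch plate corner [array([0.5262, 0.2224, 0.012 ]), array([0.5352, 0.2997, 0.012 ]), array([0.4465, 0.3159, 0.012 ])]
```

```bash
cat >> h.py <<'E'
np.set_printoptions(precision=4,suppress=True)
def go(P,Rt=None,o=None):
    """print tool-frame rotvec and shift (mm) from the current pose to target TCP P / rotation Rt (shift in present axes, and in target axes)"""
    T=pose(o); Rt=T[:3,:3] if Rt is None else Rt
    print("turn",R.from_matrix(T[:3,:3].T@Rt).as_rotvec(),"shift first",T[:3,:3].T@(np.asarray(P)-T[:3,3])*1e3,"shift after turn",Rt.T@(np.asarray(P)-T[:3,3])*1e3)
def frame(x,y):
    x=np.array(x,float);x/=np.linalg.norm(x);y=np.array(y,float);y-=x*(x@y);y/=np.linalg.norm(y);return np.c_[x,y,np.cross(x,y)]
E
python3 - <<'E'
from h import *
print(pose())
S,D=cam("scene"),cam("side")
print("hook end",plane(D,(438.6,265),.003),plane(S,(222,264),.003))
go((0.634,0.117,0.285),frame((0,0,-1),pose()[:3,1]))
E
```

```text
[[-0.0004  0.414  -0.9103  0.2277]
 [ 0.0009 -0.9103 -0.414  -0.5007]
 [-1.     -0.001  -0.      0.4041]
 [ 0.      0.      0.      1.    ]]
hook end [ 0.671  -0.1479  0.003 ] [ 0.6723 -0.1395  0.003 ]
turn [-0.    -0.     0.001] shift first [ 119.5487 -393.9377 -625.5568] shift after turn [ 119.1424 -394.0598 -625.5574]
```

```bash
cat >> h.py <<'E'
from scipy.linalg import logm, expm
def rows(P,Rt,n,T=None):
    T=pose() if T is None else T
    G=np.eye(4);G[:3,:3]=Rt;G[:3,3]=P
    M=expm(np.real(logm(np.linalg.inv(T)@G))/n)
    rv=R.from_matrix(M[:3,:3]).as_rotvec(); t=M[:3,3]*1e3
    path=[];X=T.copy()
    for i in range(n): X=X@M; path.append(X[:3,3].copy())
    print(n,"rows of",np.round(rv,4),np.round(t,2),"deg",np.degrees(np.linalg.norm(rv)),"mm",np.linalg.norm(t)); print(np.array(path)[::max(1,n//4)])
def down(az,lean=0,leanaz=0):
    """tool down, jaw axis y at azimuth az deg; lean deg toward: tool x gets horizontal part along leanaz"""
    a=np.radians(az);b=np.radians(leanaz);l=np.radians(lean)
    return frame((np.sin(l)*np.cos(b),np.sin(l)*np.sin(b),-np.cos(l)),(np.cos(a),np.sin(a),0))
E
python3 - <<'E'
from h import *
rows((0.634,0.117,0.285),down(10.5),20)
E
```

```text
20 rows of [-0.0664 -0.      0.    ] [  5.96   2.72 -39.72] deg 3.8023219299462028 mm 40.26104396440321
[[ 0.265  -0.4867  0.3982]
 [ 0.4332 -0.3818  0.3684]
 [ 0.558  -0.2279  0.3386]
 [ 0.6259 -0.0416  0.3088]]
```

```bash
python3 -m pendant '-.0604 0 0 5.4 2.5 -36.5 1;-.0604 0 0 5.4 2.5 -36.5 1;-.0604 0 0 5.4 2.5 -36.5 1;-.0604 0 0 5.4 2.5 -36.5 1;-.0604 0 0 5.4 2.5 -36.5 1;-.0604 0 0 5.4 2.5 -36.5 1;-.0604 0 0 5.4 2.5 -36.5 1;-.0604 0 0 5.4 2.5 -36.5 1;-.0604 0 0 5.4 2.5 -36.5 1;-.0604 0 0 5.4 2.5 -36.5 1;-.0604 0 0 5.4 2.5 -36.5 1;-.0604 0 0 5.4 2.5 -36.5 1' 50 && python3 -m pendant '-.0604 0 0 5.4 2.5 -36.5 1;-.0604 0 0 5.4 2.5 -36.5 1;-.0604 0 0 5.4 2.5 -36.5 1;-.0604 0 0 5.4 2.5 -36.5 1;-.0604 0 0 5.4 2.5 -36.5 1;-.0604 0 0 5.4 2.5 -36.5 1;-.0604 0 0 5.4 2.5 -36.5 1;-.0604 0 0 5.4 2.5 -36.5 1;-.0604 0 0 5.4 2.5 -36.5 1;-.0604 0 0 5.4 2.5 -36.5 1;0 0 0 0 0 0 1;0 0 0 0 0 0 1'; python3 - <<'E'
from h import *
T=pose();print(T,monitor.get_obs()["q"])
i=optics.read_camera("wrist");cv2.imwrite("pics/w1.png",i);np.save("pics/w1T.npy",T)
E
```

```text
clock: 1.15
eef_pos: [0.5598, -0.2255, 0.3391]
ee_rot: [-0.386, -0.592, -0.386, 0.593]
wrist_force: [-0.2, -1.0, 0.5]
opening: 0.999
clock: 2.15
eef_pos: [0.6356, 0.127, 0.2849]
ee_rot: [0.544, 0.45, 0.545, -0.451]
wrist_force: [-0.6, -0.3, -0.4]
opening: 1.003
[[-0.0015  0.9824  0.1868  0.6356]
 [-0.0004  0.1868 -0.9824  0.127 ]
 [-1.     -0.0016  0.0001  0.2849]
 [ 0.      0.      0.      1.    ]] [ 0.1972  0.3117  0.2056  1.4663 -0.      1.5801]
```

View pics/w1.png

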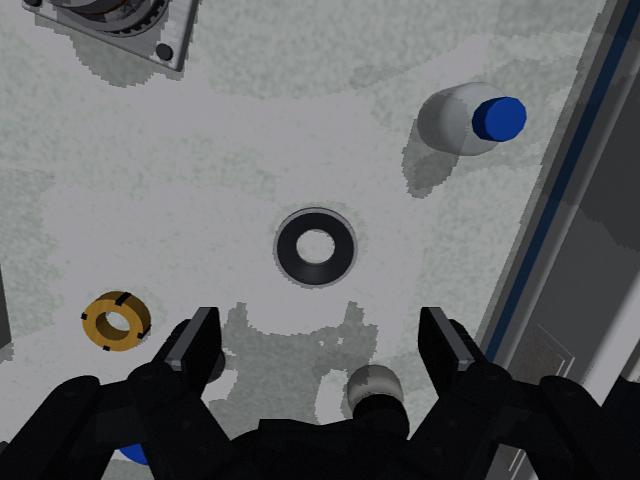

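```bash
cat >> h.py <<'E'
def darkring(img,uv,half=55,thr=90):
    """fit ellipses to dark blob round uv: returns outer centre/axes, hole centre/axes"""
    u,v=map(int,uv); x0,y0=max(0,u-half),max(0,v-half)
    g=cv2.cvtColor(img,cv2.COLOR_BGR2GRAY)[y0:v+half,x0:u+half]
    m=(g<thr).astype(np.uint8)
    cs,h=cv2.findContours(m,cv2.RETR_CCOMP,cv2.CHAIN_APPROX_NONE)
    k=max(range(len(cs)),key=lambda i:cv2.contourArea(cs[i]) if h[0][i][3]<0 else 0)
    out=[cs[k]]; ch=[i for i in range(len(cs)) if h[0][i][3]==k]
    if ch: out.append(cs[max(ch,key=lambda i:cv2.contourArea(cs[i]))])
    r=[]
    for c in out:
        e=cv2.fitEllipse(c); r.append(((e[0][0]+x0,e[0][1]+y0),e[1]))
    return r
E
python3 - <<'E'
from h import *
i=cv2.imread("pics/w1.png");T=np.load("pics/w1T.npy");C=cam("wrist",T)
print(cv2.cvtColor(i,cv2.COLOR_BGR2GRAY)[247,265:370:3])
for t in (60,80,100):
  r=darkring(i,(316,247),thr=t);print(r)
  for (c,a),z in zip(r,(.01,.0)): print(plane(C,c,z), "diam mm", np.array(a)/346.5*(.285-.031-z)*1e3)
S,D=cam("scene"),cam("side");si,sd=cv2.imread("pics/scene0.png"),cv2.imread("pics/side0.png")
a=darkring(si,(317,338),25,80);b=darkring(sd,(314,197),22,80);w=darkring(i,(316,247),thr=80)
print(a,b); print("outer",tri([(S,a[0][0]),(D,b[0][0]),(C,w[0][0])]),"sd",tri([(S,a[0][0]),(D,b[0][0])]))
a=darkring(si,(243,254),25,80);b=darkring(sd,(417,275),25,80);print(a,b);print("S2 outer",tri([(S,a[0][0]),(D,b[0][0])]))
E
```

```text
[156 155 155 112  36  24  27  27  25  21  22 144 149 145 156 152 149 154
 156 155 156 149 147 135  24  22  25  25  25  21 116 144 145 147 154]
[((314.8918266296387, 248.38689804077148), (71.52081298828125, 75.84395599365234)), ((315.0086441040039, 246.0202980041504), (35.72111129760742, 39.77973937988281))]
[0.6318 0.1192 0.01  ] diam mm [50.3639 53.4082]
[0.6321 0.1175 0.    ] diam mm [26.1852 29.1603]
[((314.99723052978516, 248.4058494567871), (71.6489486694336, 76.49323272705078)), ((315.110782623291, 245.97321701049805), (35.22467041015625, 39.45503616333008))]
[0.6319 0.1192 0.01  ] diam mm [50.4541 53.8654]
[0.6321 0.1176 0.    ] diam mm [25.8213 28.9223]
[((315.06966400146484, 248.28261947631836), (72.40950775146484, 77.04571533203125)), ((315.09571838378906, 246.0218391418457), (34.44796371459961, 38.79172134399414))]
[0.6319 0.1193 0.01  ] diam mm [50.9897 54.2544]
[0.6321 0.1175 0.    ] diam mm [25.2519 28.4361]
[((316.413122177124, 338.2784233093262), (32.09605026245117, 35.66840362548828)), ((316.45817947387695, 338.86935234069824), (14.964048385620117, 17.712182998657227
[... 172 characters left out ...]
]
outer (array([0.6335, 0.1179, 0.0063]), [np.float64(0.8514104613903537), np.float64(0.7517701167368617), np.float64(1.3818832694679333)]) sd (array([0.6344, 0.1182, 0.0062]), [np.float64(0.035333118481751205), np.float64(0.03533311848192423)])
[((243.5761013031006, 254.41470527648926), (22.690689086914062, 29.914234161376953)), ((243.75909423828125, 255.08620643615723), (10.066611289978027, 15.091632843017578))] [((416.22157859802246, 273.7466354370117), (26.175546646118164, 34.45063400268555)), ((415.4729480743408, 276.08922004699707), (14.857759475708008, 19.392789840698242))]
S2 outer (array([ 0.6265, -0.1329,  0.0062]), [np.float64(0.25552450521902925), np.float64(0.2555245052189588)])
```

```bash
python3 - <<'E'
from h import *
go((0.632,0.1183,0.210),down(10.5))
E
```

```text
turn [0.0025 0.0003 0.001 ] shift first [75.3916 -4.9968  6.431 ] shift after turn [75.3846 -5.0541  6.4679]
```

```bash
python3 -m pendant '0 0 0 19 -1.3 1.6 1;0 0 0 19 -1.3 1.6 1;0 0 0 19 -1.3 1.6 1;0 0 0 18.5 -1.2 1.6 1;0 0 0 0 0 0 1;0 0 0 0 0 0 1;0 0 0 0 0 0 1'; python3 - <<'E'
from h import *
T=pose()
i=optics.read_camera("wrist");cv2.imwrite("pics/w2.png",i);np.save("pics/w2T.npy",T)
print(T[:3,3],pose()[:3,3],monitor.get_obs()["qd"])
C=cam("wrist",T)
uv=proj(C,(0.632,0.118,.01));print(uv)
r=darkring(i,uv,75,80);print(r)
for (c,a),z in zip(r,(.01,.0)): print(plane(C,c,z))
T1=np.load("pics/w1T.npy");print("two-height outer",tri([(cam("wrist",T1),(315,248.4)),(C,r[0][0])]))
E
```

```text
clock: 2.78
eef_pos: [0.6326, 0.117, 0.2118]
ee_rot: [0.544, 0.453, 0.543, -0.452]
wrist_force: [0.5, 0.6, 1.1]
opening: 1.002
[0.6326 0.117  0.2118] [0.6327 0.1172 0.2122] [ 0.0058 -0.0026  0.0043 -0.0036 -0.0005  0.0009]
[320.4827 280.8718]
[((320.9695816040039, 278.11077880859375), (96.81417083740234, 106.30547332763672)), ((320.70206451416016, 274.09859466552734), (45.79090118408203, 53.31239700317383))]
[0.632  0.1197 0.01  ]
[0.6323 0.1175 0.    ]
two-height outer (array([0.6322, 0.1179, 0.0062]), [np.float64(0.10977107408964566), np.float64(0.10977107408958252)])
```

View pics/w2.png

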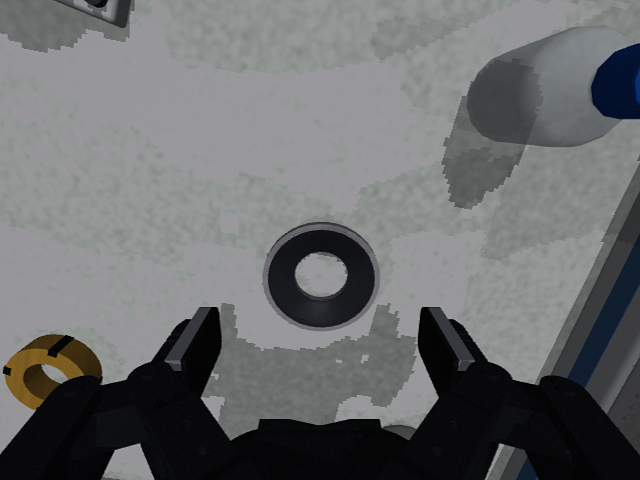

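```bash
python3 - <<'E'
from h import *
go((0.6322,0.1178,0.172),down(10.5))
E
```

```text
turn [ 0.0005  0.     -0.0023] shift first [40.1966 -0.468  -0.6354] shift after turn [40.1976 -0.3776 -0.6333]
```

```bash
python3 -m pendant '0 0 0 20 -.2 -.3 1;0 0 0 14 -.2 -.3 1;0 0 0 6 0 0 1;0 0 0 0 0 0 1;0 0 0 0 0 0 .6;0 0 0 0 0 0 .6;0 0 0 0 0 0 .6;0 0 0 0 0 0 .6;0 0 0 0 0 0 .6;0 0 0 0 0 0 .6' 60;  python3 - <<'E'
from h import *
T=pose();print(T[:3,3],monitor.get_obs()["opening"],monitor.get_obs()["wrist_force"])
cv2.imwrite("pics/w3.png",optics.read_camera("wrist"))
E
```

```text
clock: 3.67
eef_pos: [0.6322, 0.1184, 0.1728]
ee_rot: [0.545, 0.453, 0.543, -0.451]
wrist_force: [-1.3, 0.1, 5.6]
opening: 0.719
[0.6322 0.1184 0.1728] 0.7191487839634932 [-1.3049  0.0567  5.6319]
```

View pics/w3.png

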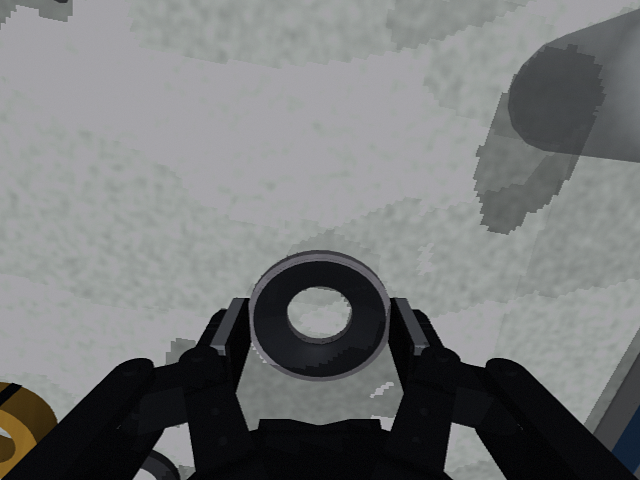

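```bash
python3 - <<'E'
from h import *
i=cv2.imread("pics/w3.png");T=pose();C=cam("wrist",T)
g=cv2.cvtColor(i,cv2.COLOR_BGR2GRAY)
# hole via bright component within
m=(g>90).astype(np.uint8);n,l,s,c=cv2.connectedComponentsWithStats(m);k=l[310,320];print(s[k],c[k])
cnt,_=cv2.findContours((l==k).astype(np.uint8),cv2.RETR_EXTERNAL,cv2.CHAIN_APPROX_NONE);e=cv2.fitEllipse(cnt[0]);print(e)
P=plane(C,e[0],0.0);print(P,"tool",np.linalg.inv(T)@np.r_[P,1])
for z in (0,.01): print(z,[np.round(proj(C,T[:3,3]*[1,1,0]+[0,0,z]),1)])
E
python3 -m pendant '0 0 0 -10 0 0 .6;0 0 0 -20 0 0 .6;0 0 0 -20 0 0 .6;0 0 0 0 0 0 .6;0 0 0 0 0 0 .6'
python3 - <<'E'
from h import *
print(monitor.get_obs()["wrist_force"],monitor.get_obs()["q"])
cv2.imwrite("pics/w4.png",optics.read_camera("wrist"))
E
```

```text
[ 287  287   65   52 2569] [318.9229 311.984 ]
((318.89752197265625, 312.00970458984375), (50.430381774902344, 62.87250518798828), 90.622802734375)
[0.6314 0.1173 0.    ] tool [ 0.1728 -0.0015  0.0009  1.    ]
0 [array([321. , 310.3])]
0.01 [array([321.2, 322.1])]
clock: 4.13
eef_pos: [0.6322, 0.1184, 0.2226]
ee_rot: [0.545, 0.453, 0.543, -0.451]
wrist_force: [0.4, -0.5, -2.1]
opening: 0.72
[ 0.4194 -0.5398 -2.0933] [0.1851 0.3111 0.0845 1.3406 0.     1.5711]
```

View pics/w4.png

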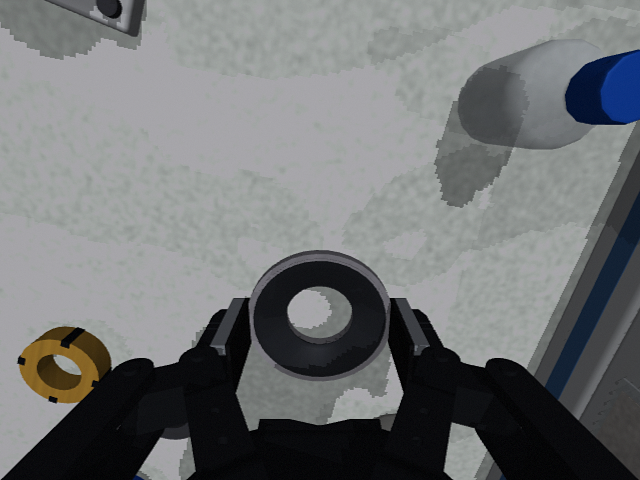

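```bash
python3 - <<'E'
from h import *
go((0.4955,0.209,0.34),down(10.5))
E
```

```text
turn [ 0.0015  0.     -0.0012] shift first [-119.116  -117.1428 -114.1901] shift after turn [-118.9746 -117.4561 -114.0154]
```

```bash
python3 -m pendant '0 0 0 -24 -16 -15 .6;0 0 0 -24 -21 -20 .6;0 0 0 -24 -21 -20 .6;0 0 0 -24 -21 -20 .6;0 0 0 -23 -21 -20 .6;0 0 0 0 -17 -19 .6;0 0 0 0 0 0 .6;0 0 0 0 0 0 .6;0 0 0 0 0 0 .6;0 0 0 0 0 0 .6'
python3 - <<'E'
from h import *
T=pose();np.save("pics/w5T.npy",T);print(T,monitor.get_obs()["qd"])
cv2.imwrite("pics/w5.png",optics.read_camera("wrist"));C=cam("wrist",T)
for P in [(.4845,.2683,.1),(.4845,.2683,.062)]: print(proj(C,P))
E
```

```text
clock: 5.02
eef_pos: [0.4961, 0.2084, 0.3383]
ee_rot: [0.544, 0.451, 0.544, -0.452]
wrist_force: [0.5, 0.9, -1.0]
opening: 0.715
[[-0.0015  0.9831  0.1832  0.4961]
 [-0.0008  0.1832 -0.9831  0.2084]
 [-1.     -0.0016  0.0005  0.3383]
 [ 0.      0.      0.      1.    ]] [-0.0064  0.0038  0.007   0.0021 -0.0007  0.0018]
[321.4333 160.9823]
[321.2567 155.1438]
```

View pics/w5.png

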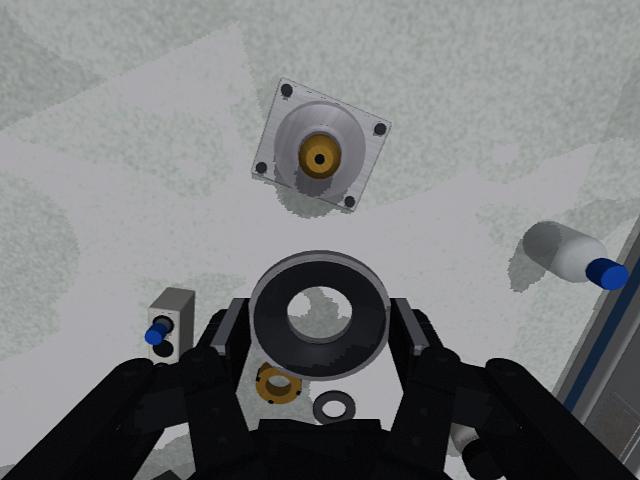

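```bash
python3 - <<'E'
from h import *
T=np.load("pics/w5T.npy");C=cam("wrist",T);i=cv2.imread("pics/w5.png")
crop("w",i,280,100,370,210,6,"w5c.png")
P=plane(C,(319.5,159),.1);print(P,(np.linalg.inv(T)@np.r_[P,1])*1e3)
# held disc: hole & dark ring in tool coordinates (camera fixed to tool)
g=cv2.cvtColor(i,cv2.COLOR_BGR2GRAY);m=((g<75)).astype(np.uint8)
M=optics.camera_model("wrist");Tc=M["T_tool_cam"];K=M["K"]
def tool(uv,x):
    d=Tc[:3,:3]@np.linalg.inv(K)@np.array([uv[0],uv[1],1.]);return (Tc[:3,3]+d*(x-Tc[0,3])/d[0])*1e3
w4=cv2.imread("pics/w4.png");
for n in ("w3","w4","w5"):
    im=cv2.imread(f"pics/{n}.png")
    try:
        for (c,a),x in zip(darkring(im,(320,318),62,80),(.1666,.1728)): print(n,c,a,tool(c,x))
    except Exception as e: print(e)
E
```

```text
[0.4832 0.2692 0.1   ] [ 238.2443   -1.2028  -62.2692 1000.    ]
w3 (319.2910346984863, 318.9268379211426) (117.17227172851562, 128.33544921875) [166.6     -1.2955   0.7918]
w3 (318.9035758972168, 312.01087188720703) (52.602256774902344, 65.03080749511719) [172.8     -1.4823   0.9258]
w4 (319.28568267822266, 318.811824798584) (116.83284759521484, 128.4867706298828) [166.6     -1.2979   0.7329]
w4 (319.0428352355957, 311.8045425415039) (52.4226188659668, 65.22732543945312) [172.8     -1.4175   0.8169]
w5 (319.4773864746094, 318.64002227783203) (116.3902359008789, 128.34658813476562) [166.6     -1.212    0.6449]
w5 (319.1777458190918, 311.7687568664551) (52.600955963134766, 65.31825256347656) [172.8     -1.3548   0.798 ]
```

View pics/w5c.png

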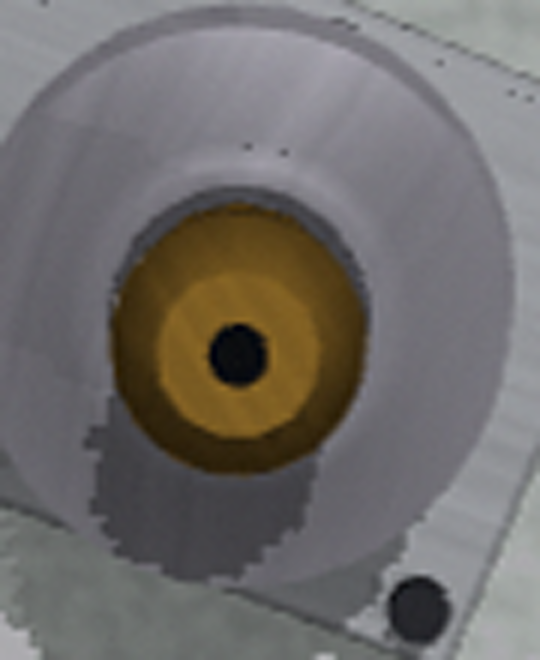

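```bash
python3 -m pendant '0 0 0 0 0 -21 .6;0 0 0 0 0 -21 .6;0 0 0 0 .1 -21 .6;0 0 0 20 0 0 .6;0 0 0 20 0 0 .6;0 0 0 17 0 0 .6;0 0 0 0 0 0 .6;0 0 0 0 0 0 .6;0 0 0 0 0 0 .6;0 0 0 0 0 0 .6'
python3 - <<'E'
from h import *
T=pose();print(T[:3,3],monitor.get_obs()["wrist_force"])
i=optics.read_camera("wrist");cv2.imwrite("pics/w6.png",i);C=cam("wrist",T)
print("expect TCP xy", .4832+.0012*.983-.0008*.18,.2692+.0012*.18+.0008*.98)
cv2.imwrite("pics/w6c.png",cv2.resize(i[240:400,220:420],None,fx=4,fy=3.7))
E
```

```text
clock: 5.9
eef_pos: [0.4847, 0.2706, 0.2837]
ee_rot: [0.544, 0.452, 0.544, -0.451]
wrist_force: [-0.4, -0.3, 0.6]
opening: 0.718
[0.4847 0.2706 0.2837] [-0.3551 -0.3235  0.6408]
expect TCP xy 0.48423560000000004 0.2702
```

View pics/w6c.png

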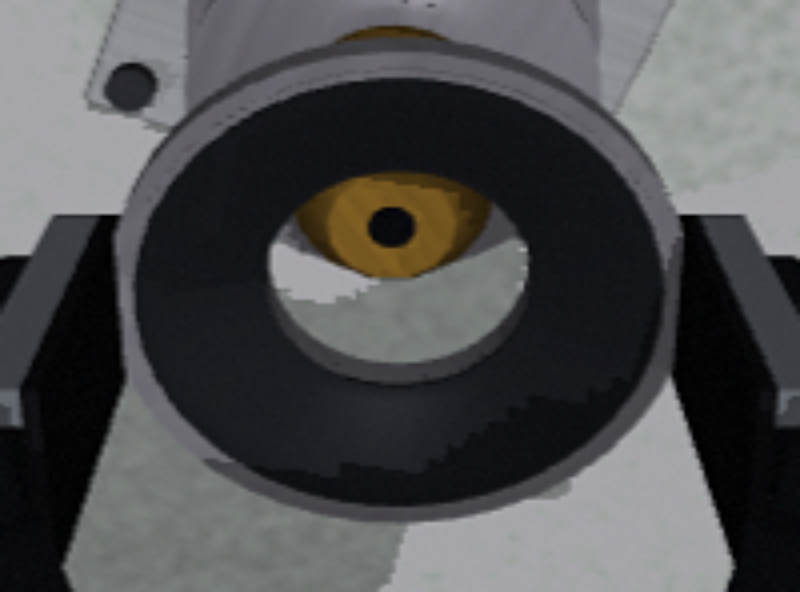

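```bash
python3 -m pendant '0 0 0 5 -.4 1.5 .6;0 0 0 5 0 0 .6;0 0 0 0 0 0 .6;0 0 0 0 0 0 .6;0 0 0 0 0 0 .6'
python3 - <<'E'
from h import *
T=pose();print(T[:3,3],monitor.get_obs()["wrist_force"])
i=optics.read_camera("wrist");cv2.imwrite("pics/w7.png",i)
cv2.imwrite("pics/w7c.png",cv2.resize(i[240:400,220:420],None,fx=4,fy=3.7))
M=optics.camera_model("wrist");Tc=np.linalg.inv(M["T_tool_cam"]);K=M["K"]
p=K@(Tc@np.array([T[2,3]-.1,-.0013,.0008,1]))[:3];print(p[:2]/p[2])
E
```

```text
clock: 6.37
eef_pos: [0.484, 0.2692, 0.2724]
ee_rot: [0.544, 0.452, 0.544, -0.452]
wrist_force: [-0.4, -0.0, -0.6]
opening: 0.717
[0.484  0.2692 0.2724] [-0.3906 -0.0413 -0.6003]
[319.2952 312.261 ]
```

View pics/w7c.png

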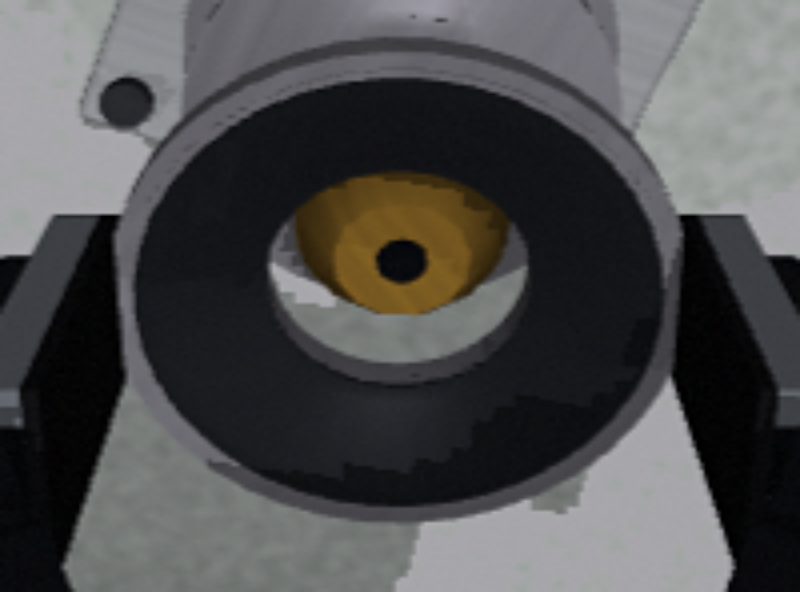

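```bash
python3 -m pendant '0 0 0 8 0 -.6 .6;0 0 0 8 0 0 .6;0 0 0 8 0 0 .6;0 0 0 0 0 0 .6'; python3 -m pendant '0 0 0 6 0 0 .6;0 0 0 4 0 0 .6;0 0 0 0 0 0 .6;0 0 0 0 0 0 .6'
python3 - <<'E'
from h import *
T=pose();print(T[:3,3],monitor.get_obs()["wrist_force"])
cv2.imwrite("pics/s8.png",cv2.resize(optics.read_camera("side")[130:240,140:280],None,fx=5,fy=5))
i=optics.read_camera("wrist");cv2.imwrite("pics/w8c.png",cv2.resize(i[240:400,220:420],None,fx=4,fy=3.7))
E
```

```text
clock: 6.75
eef_pos: [0.4834, 0.2696, 0.2458]
ee_rot: [0.544, 0.451, 0.544, -0.453]
wrist_force: [0.2, -0.3, -1.3]
opening: 0.716
clock: 7.08
eef_pos: [0.4839, 0.2698, 0.2382]
ee_rot: [0.544, 0.452, 0.544, -0.452]
wrist_force: [0.2, -0.3, -1.5]
opening: 0.721
[0.4839 0.2698 0.2382] [ 0.2279 -0.3133 -1.4692]
```

View pics/s8.png

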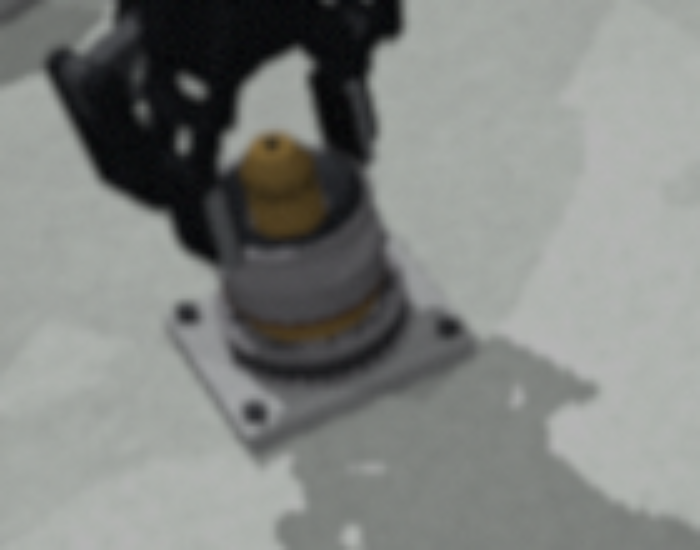

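View pics/w8c.png

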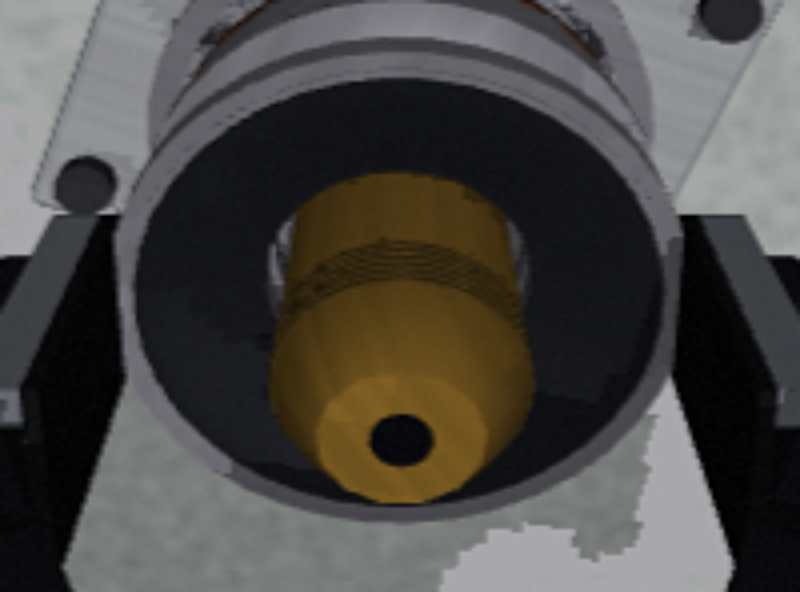

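```bash
python3 -m pendant '0 0 0 2.5 0 0 .6;0 0 0 0 0 0 .6;0 0 0 0 0 0 .6'; python3 -m pendant '0 0 0 0 0 0 1;0 0 0 0 0 0 1;0 0 0 0 0 0 1;0 0 0 0 0 0 1;0 0 0 -15 0 0 1;0 0 0 -30 0 0 1;0 0 0 -35 0 0 1;0 0 0 -35 0 0 1;0 0 0 0 0 0 1'
python3 - <<'E'
from h import *
T=pose();print(T[:3,3],monitor.get_obs()["wrist_force"],monitor.get_obs()["q"])
np.save("pics/w9T.npy",T);i=optics.read_camera("wrist");cv2.imwrite("pics/w9.png",i)
cv2.imwrite("pics/s9.png",cv2.resize(optics.read_camera("side")[130:240,140:280],None,fx=5,fy=5))
E
```

```text
clock: 7.43
eef_pos: [0.4839, 0.2698, 0.2359]
ee_rot: [0.544, 0.452, 0.544, -0.452]
wrist_force: [0.4, 0.4, -1.8]
opening: 0.712
clock: 8.18
eef_pos: [0.4844, 0.27, 0.3583]
ee_rot: [0.545, 0.455, 0.543, -0.449]
wrist_force: [1.3, 0.4, 1.2]
opening: 0.998
[0.4844 0.27   0.3583] [1.3065 0.3829 1.2225] [0.5086 0.0793 0.0781 1.5601 0.     1.8946]
```

View pics/w9.png

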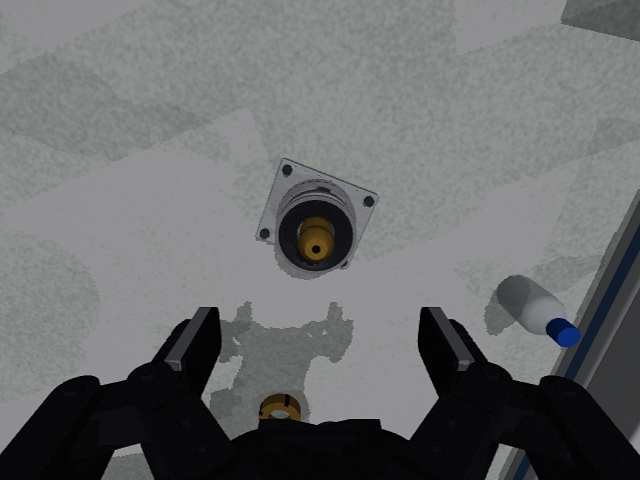

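View pics/s9.png

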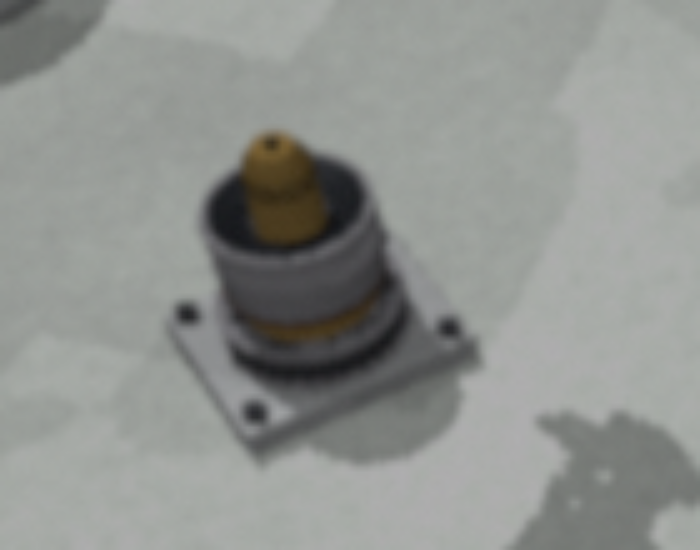

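```bash
cat >> h.py <<'E'
def ik_ori(Rt,P,dw=0.1):
    c=np.asarray(P)-dw*Rt[:,0]; q1=np.arctan2(c[1],c[0])
    M=R.from_euler('z',-q1).as_matrix()@Rt
    th,ph,q6=R.from_matrix(M).as_euler('YZX')
    return np.round([q1,th,ph,q6],2)
def vec(az,el): a,e=np.radians(az),np.radians(el); return np.array([np.cos(e)*np.cos(a),np.cos(e)*np.sin(a),np.sin(e)])
def pitched(az,p):
    "tool pointing az, p deg below horizontal, camera up: y is right of az"
    return frame(vec(az,-p),vec(az-90,0))
def leaned(yaz,al):
    "crown-down disc: x = down leaning toward w=yaz-90"
    w=yaz-90; return frame(np.cos(np.radians(al))*np.array([0,0,-1])+np.sin(np.radians(al))*vec(w,0),vec(yaz,0))
E
python3 - <<'E'
from h import *
# check model on present pose
o=monitor.get_obs();print(o["q"],ik_ori(pose(),pose()[:3,3]) if False else ik_ori(pose()[:3,:3],pose()[:3,3]))
rc=np.array([.5165,-.2595,0]);hx=vec(61.7,0)
slot=rc-.0595*hx+[0,0,.0395];print("slot",slot)
for p in (20,25,30,35):
    Rr=pitched(61.7,p);P=slot-.165*Rr[:,0];print("rack p",p,P,"q1,th,q5,q6",ik_ori(Rr,P))
for y in (40,50,60,-140,-130,-120,-28):
    Rp=leaned(y,17);P=np.array([.6265,-.133,.0065])-.166*Rp[:,0];print("pick",y,P,ik_ori(Rp,P))
for lean in (0,10,20):
  for s in (0,180):
    # regrip: tool down pointing toward -h by lean ; y = -+
    Rg=frame(-np.cos(np.radians(lean))*np.array([0,0,1])-np.sin(np.radians(lean))*hx,vec(-28.3+s,0));P=slot-.16*Rg[:,0];print("regrip",lean,s,P,ik_ori(Rg,P))
hub=np.array([.484,.2695,.082])
for az in (0,15,29,45):
  for p in (0,10,20):
    Rh=pitched(az,p);P=hub-.16*Rh[:,0];print("hub",az,p,P,ik_ori(Rh,P))
E
```

```text
[ 0.5086  0.0818  0.0698  1.5555 -0.      1.8946] [ 0.51  1.57 -0.    1.89]
slot [ 0.4883 -0.3119  0.0395]
rack p 20 [ 0.4148 -0.4484  0.0959] q1,th,q5,q6 [-0.96  2.46  0.99  0.59]
rack p 25 [ 0.4174 -0.4436  0.1092] q1,th,q5,q6 [-0.95  2.33  0.95  0.71]
rack p 30 [ 0.4205 -0.4377  0.122 ] q1,th,q5,q6 [-0.93  2.21  0.9   0.81]
rack p 35 [ 0.4242 -0.4309  0.1341] q1,th,q5,q6 [-0.92  2.1   0.84  0.91]
pick 40 [ 0.5953 -0.0958  0.1652] [-0.13  1.35 -0.2   0.72]
pick 50 [ 0.5893 -0.1018  0.1652] [-0.15  1.32 -0.15  0.53]
pick 60 [ 0.5845 -0.1087  0.1652] [-0.17  1.29 -0.1   0.34]
pick -140 [ 0.6577 -0.1702  0.1652] [-0.28  1.82  0.16 -2.57]
pick -130 [ 0.6637 -0.1642  0.1652] [-0.26  1.84  0.12 -2.72]
pick -120 [ 0.6685 -0.1573  0.1652] [-0.24  1.86  0.08 -2.87]
pick -28 [ 0.6493 -0.0901  0.1652] [-0.1   1.69 -0.27  1.98]
regrip 0 0 [ 0.4883 -0.3119  0.1995] [-0.57  1.57  0.    1.5 ]
regrip 0 180 [ 0.4883 -0.3119  0.1995] [-0.57  1.57  0.   -1.65]
regrip 10 0 [ 0.5015 -0.2874  0.1971] [-0.49  1.57 -0.17  1.57]
regrip 10 180 [ 0.5015 -0.2874  0.1971] [-0.49  1.57 -0.17 -1.57]
regrip 20 0 [ 0.5142 -0.2637  0.1899] [-0.41  1.6  -0.35  1.65]
regrip 20 180 [ 0.5142 -0.2637  0.1899] [-0.41  1.6  -0.35 -1.49]
hub 0 0 [0.324  0.2695 0.082 ] [ 0.88 -0.   -0.88  3.14]
hub 0 10 [0.3264 0.2695 0.1098] [ 0.87  0.27 -0.85 -2.94]
hub 0 20 [0.3336 0.2695 0.1367] [ 0.84  0.5  -0.78 -2.77]
hub 15 0 [0.3295 0.2281 0.082 ] [ 0.72 -0.   -0.45  3.14]
hub 15 10 [0.3318 0.2287 0.1098] [ 0.71  0.19 -0.44 -3.06]
hub 15 20 [0.3388 0.2306 0.1367] [ 0.69  0.38 -0.4  -2.99]
hub 29 0 [0.3441 0.1919 0.082 ] [ 0.51 -0.   -0.    3.14]
hub 29 10 [0.3462 0.1931 0.1098] [ 0.51  0.17 -0.   -3.14]
hub 29 20 [0.3525 0.1966 0.1367] [ 0.51  0.35 -0.   -3.14]
hub 45 0 [0.3709 0.1564 0.082 ] [ 0.28 -0.    0.51  3.14]
hub 45 10 [0.3726 0.1581 0.1098] [0.28 0.2  0.49 3.05]
hub 45 20 [0.3777 0.1632 0.1367] [0.3  0.39 0.45 2.96]
```

```bash
python3 - <<'E'
from h import *
rows((.6265,-.133,.270),down(45),12)
S,D=cam("scene"),cam("side")
for p in [(215,264),(207,262),(203,250)]: print("hook",plane(S,p,.003))
E
```

```text
12 rows of [-0.05   -0.     -0.0003] [ 6.87 -4.36 35.89] deg 2.8675862235972582 mm 36.79829980237787
[[ 0.4865  0.2339  0.3457]
 [ 0.5043  0.127   0.325 ]
 [ 0.5378  0.024   0.3044]
 [ 0.5863 -0.0729  0.2837]]
hook [ 0.6831 -0.1483  0.003 ]
hook [ 0.6929 -0.1634  0.003 ]
hook [ 0.6832 -0.1996  0.003 ]
```

```bash
python3 -m pendant '-.05 0 0 6.9 -4.4 35.9 1;-.05 0 0 6.9 -4.4 35.9 1;-.05 0 0 6.9 -4.4 35.9 1;-.05 0 0 6.9 -4.4 35.9 1;-.05 0 0 6.9 -4.4 35.9 1;-.05 0 0 6.9 -4.4 35.9 1;-.05 0 0 6.9 -4.4 35.9 1;-.05 0 0 6.9 -4.4 35.9 1;-.05 0 0 6.9 -4.4 35.9 1;-.05 0 0 6.9 -4.4 35.9 1;-.05 0 0 6.9 -4.4 35.9 1;-.05 0 0 6.9 -4.4 35.9 1'; python3 -m pendant '0 0 0 0 0 0 1;0 0 0 0 0 0 1;0 0 0 0 0 0 1;0 0 0 0 0 0 1'
python3 - <<'E'
from h import *
T=pose();np.save("pics/w10T.npy",T);i=optics.read_camera("wrist");cv2.imwrite("pics/w10.png",i);C=cam("wrist",T);print(T,monitor.get_obs()["q"])
r=darkring(i,proj(C,(.6265,-.133,.006)),60,80)
for (c,a),z in zip(r,(.0062,.0)): print(c,a,plane(C,c,z))
E
```

```text
clock: 9.28
eef_pos: [0.6257, -0.1355, 0.2662]
ee_rot: [0.653, 0.27, 0.654, -0.27]
wrist_force: [1.0, 0.9, 0.2]
opening: 0.999
clock: 9.62
eef_pos: [0.6252, -0.1327, 0.268]
ee_rot: [0.653, 0.271, 0.653, -0.271]
wrist_force: [-0.0, 0.0, -0.2]
opening: 0.999
[[-0.0005  0.7072  0.707   0.6252]
 [ 0.0003  0.707  -0.7072 -0.1327]
 [-1.     -0.0002 -0.0005  0.268 ]
 [ 0.      0.      0.      1.    ]] [-0.209   0.2909  0.148   1.4277  0.0001  0.5762]
(319.4826850891113, 245.95029067993164) (77.6507568359375, 82.17118072509766) [ 0.6241 -0.1329  0.0062]
(319.2314987182617, 243.26269149780273) (38.084720611572266, 42.29585266113281) [ 0.6241 -0.1332  0.    ]
```

View pics/w10.png

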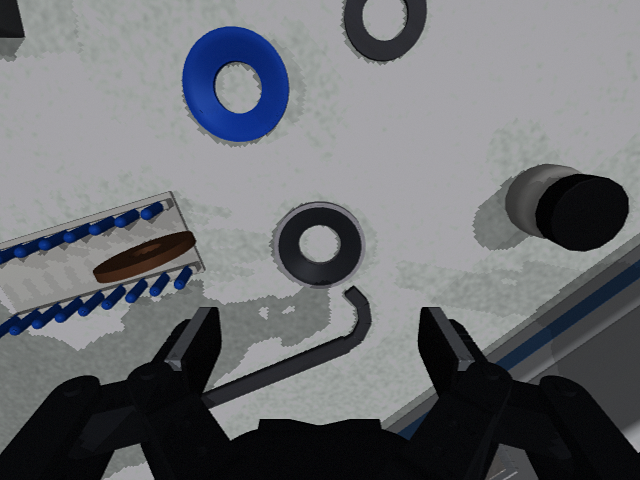

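```bash
python3 - <<'E'
from h import *
Rp=leaned(45,17);C=np.array([.6249,-.1323,.0072])
rows(C-.205*Rp[:,0],Rp,4)
E
```

```text
4 rows of [ 0.     -0.0741 -0.0001] [ 14.57  -0.02 -16.88] deg 4.248344646973621 mm 22.294225735058962
[[ 0.6133 -0.1207  0.2539]
 [ 0.6022 -0.1095  0.2381]
 [ 0.5919 -0.0993  0.2212]
 [ 0.5825 -0.0899  0.2032]]
```

```bash
python3 -m pendant '0 -.074 0 14.6 0 -16.9 1;0 -.074 0 14.6 0 -16.9 1;0 -.074 0 14.6 0 -16.9 .86;0 -.074 0 14.6 0 -16.9 .86;0 0 0 0 0 0 .86;0 0 0 0 0 0 .86;0 0 0 0 0 0 .86;0 0 0 0 0 0 .86;0 0 0 0 0 0 .86'
python3 - <<'E'
from h import *
T=pose();np.save("pics/w11T.npy",T);i=optics.read_camera("wrist");cv2.imwrite("pics/w11.png",i);C=cam("wrist",T)
r=darkring(i,proj(C,(.6249,-.1323,.006)),75,80)
for (c,a),z in zip(r,(.0062,.0)): print(c,a,plane(C,c,z))
Rp=leaned(45,17);go(np.array([.6249,-.1323,.0072])-.1665*Rp[:,0],Rp)
E
```

```text
clock: 10.42
eef_pos: [0.5843, -0.0914, 0.2048]
ee_rot: [0.743, 0.229, 0.549, -0.308]
wrist_force: [0.6, 0.6, -0.8]
opening: 0.861
(318.7452087402344, 275.5202178955078) (78.54204559326172, 108.74516296386719) [ 0.6247 -0.1332  0.0062]
(318.29927825927734, 268.8207015991211) (35.808040618896484, 51.579132080078125) [ 0.6248 -0.1336  0.    ]
turn [-0.0016  0.0003 -0.001 ] shift first [38.8541 -0.1216 -2.3601] shift after turn [38.8548 -0.0802 -2.3502]
```

View pics/w11.png

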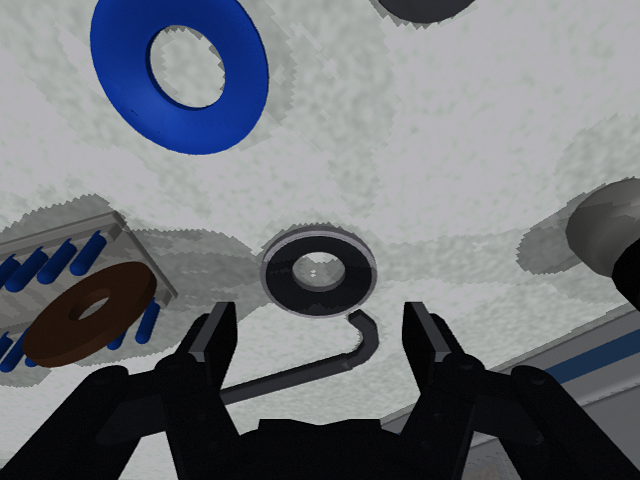

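```bash
python3 -m pendant '0 0 0 15 0 -1 .86;0 0 0 15 0 -.9 .86;0 0 0 6 0 0 .86;0 0 0 3 0 0 .86;0 0 0 0 0 0 .86;0 0 0 0 0 0 .86'
python3 - <<'E'
from h import *
i=optics.read_camera("wrist");cv2.imwrite("pics/w12.png",i);print(pose()[:3,3])
E
```

```text
clock: 10.97
eef_pos: [0.59, -0.0977, 0.1655]
ee_rot: [0.742, 0.228, 0.55, -0.308]
wrist_force: [0.1, -0.3, 0.5]
opening: 0.857
[ 0.59   -0.0976  0.1658]
```

View pics/w12.png

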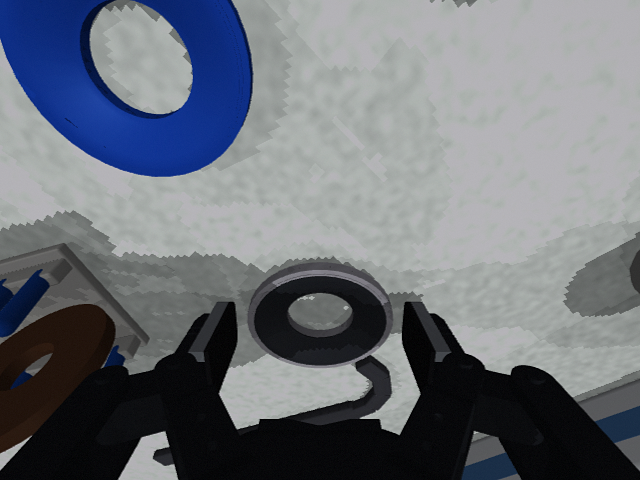

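```bash
python3 -m pendant '0 0 0 0 0 0 .6;0 0 0 0 0 0 .6;0 0 0 0 0 0 .6;0 0 0 0 0 0 .6;0 0 0 0 0 0 .6' 70; python3 -m pendant '0 0 0 -8 0 0 .6;0 0 0 -20 0 0 .6;0 0 0 -30 0 0 .6;0 0 0 0 0 0 .6;0 0 0 0 0 0 .6'
python3 - <<'E'
from h import *
i=optics.read_camera("wrist");cv2.imwrite("pics/w13.png",i);print(pose()[:3,3],monitor.get_obs()["q"])
E
```

```text
clock: 11.43
eef_pos: [0.5901, -0.0974, 0.167]
ee_rot: [0.743, 0.228, 0.549, -0.308]
wrist_force: [-3.9, 2.5, 8.3]
opening: 0.71
clock: 11.85
eef_pos: [0.5782, -0.0853, 0.2231]
ee_rot: [0.744, 0.228, 0.548, -0.307]
wrist_force: [0.2, 0.2, -1.3]
opening: 0.703
[ 0.5778 -0.0854  0.2214] [-0.112   0.0392 -0.2461  1.0499 -0.1829  0.6521]
```

View pics/w13.png

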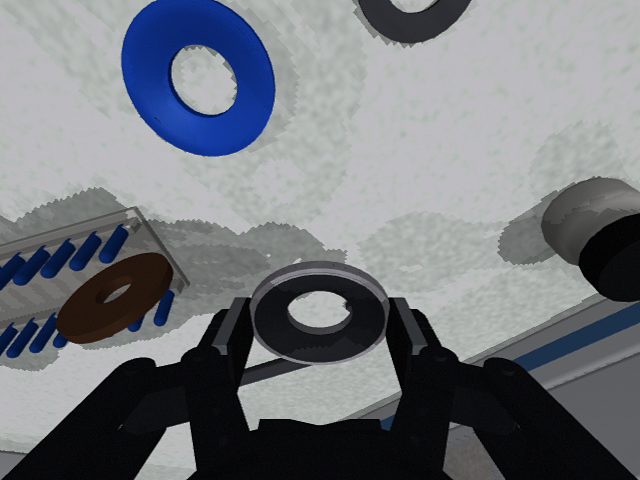

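```bash
cat >> h.py <<'E'
from scipy.optimize import least_squares
def _circ(c,n,rad):
    a=np.cross(n,[0,1,0]);a/=np.linalg.norm(a);b=np.cross(n,a);t=np.linspace(0,2*np.pi,60)
    return c+rad*(np.outer(np.cos(t),a)+np.outer(np.sin(t),b))
def fitdisc(img,uv,half=62,x0=(.1678,-.0013,.0008,0.),thr=80,rr=(.0265,.0145)):
    M=optics.camera_model("wrist");Tc=np.linalg.inv(M["T_tool_cam"]);K=M["K"]
    r=darkring(img,uv,half,thr)
    def el(p,off,rad):
        x,y,z,al=p;n=np.array([np.cos(al),0,-np.sin(al)]);P=_circ(np.array([x,y,z])+off*n,n,rad)
        q=(K@(Tc[:3,:3]@P.T+Tc[:3,3:4])).T;q=(q[:,:2]/q[:,2:]).astype(np.float32);e=cv2.fitEllipse(q);return np.array([*e[0],*sorted(e[1])])
    def res(p):
        o=[el(p,-.0012,rr[0])-np.array([*r[0][0],*sorted(r[0][1])])]
        o.append(el(p,.005,rr[1])[:2]-np.array(r[1][0]));return np.concatenate(o)
    s=least_squares(res,x0,x_scale=(.01,.01,.01,.1));return s.x,s.fun
E
python3 - <<'E'
from h import *
for n in ("w4","w5"):
    i=cv2.imread(f"pics/{n}.png");x,f=fitdisc(i,(320,318));print(n,x[:3]*1e3,np.degrees(x[3]),f)
i=cv2.imread("pics/w13.png");
for t in (70,80,95):
    x,f=fitdisc(i,(320,315),x0=(.164,-.0013,.001,.3),thr=t);print(x[:3]*1e3,np.degrees(x[3]),f)
E
```

```text
w4 [154.6968  -0.9505  -6.7901] -4.544550334741878e-05 [ 0.0903 -0.9935 -2.5531  2.2968  0.3328  0.5352]
w5 [155.2986  -0.8715  -6.5287] -1.0098879276926715 [ 0.0939 -0.934  -1.4162  1.8121  0.385   0.6063]
[157.9922  -1.1267  -4.6879] 16.810375014441384 [-0.3182 -0.6154 -0.342  -0.1395  0.3556  0.6735]
[157.479   -1.1541  -5.0227] 16.83502528860268 [-0.2843 -0.6302 -0.0632  0.039   0.2858  0.5791]
[152.1276  -1.209   -9.3486] 15.308507983147182 [-0.1258  0.809  -3.2261  1.7996  0.1308 -1.8362]
```

```bash
python3 - <<'E'
from h import *
D=cam("side");S=cam("scene")
Lt=[(437,120),(457,160),(478,202),(499,245),(521,290),(543,335),(567,383),(592,433),(618,484)]
Rt=[(557,90),(578,127),(600,168),(624,210),(648,253),(670,297),(694,343),(721,392),(752,442)]
Lf=[(430,163),(452,203),(474,244),(494,288),(515,333),(538,378),(561,424),(586,472),(609,526)]
Rf=[None,(571,168),(594,208),(618,250),(642,293),(664,338),(687,386),(712,432),(740,485)]
f=lambda p:np.array((300+p[0]/4,290+p[1]/4)); s=lambda p:np.array((225+p[0]/6.154,165+p[1]/6.154))
def res(q,full=False):
    x,y,a,dt,df=q;h=vec(np.degrees(a),0);l=vec(np.degrees(a)+90,0);o=[]
    for k,(t,ft) in enumerate(zip(Lt,Lf)):
        X=.068-.017*k
        for row,Y in ((Lt,.024),(Rt,-.024)): o.append(proj(D,np.array([x,y,.039])+h*(X+dt)+l*Y)-f(row[k]))
        for row,Y in ((Lf,.024),(Rf,-.024)):
            if row[k]: o.append(proj(D,np.array([x,y,.016])+h*(X+df)+l*Y)-f(row[k]))
    o.append(proj(S,np.array([x,y,.039])+h*(-.068+dt)+l*.024)-s((238,60)));o.append(proj(S,np.array([x,y,.039])+h*(-.068+dt)-l*.024)-s((112,72)))
    return np.concatenate(o)
# corners of base (side): fix x,y origin
for df in (0,):
    g=lambda q:res((q[0],q[1],q[2],q[3],df))
    r=least_squares(g,(.5165,-.2595,1.077,.004));print(r.x,np.degrees(r.x[2]),np.sqrt(np.mean(r.fun**2)))
q=r.x;h=vec(np.degrees(q[2]),0);l=vec(np.degrees(q[2])+90,0);c=np.array([q[0],q[1],0])
print("proj corners side",[(proj(D,c-h*.075+l*.031*k)-[300,290])*4 for k in (1,-1)],"seen (592,562),(748,510)")
print("proj corners scene",[(proj(S,c+h*.075+l*.031*k)-[225,165])*6.154 for k in (1,-1)],"seen (293,370),(120,383)")
T=np.load("pics/w10T.npy");C=cam("wrist",T);print("wrist w10 corners",[proj(C,c+h*.075+l*.031*k+[0,0,.0]) for k in (1,-1)],"tips last",[proj(C,c+h*(.068+q[3])+l*.024*k+[0,0,.039]) for k in (1,-1)])
i=cv2.imread("pics/w10.png");cv2.imwrite("pics/w10c.png",cv2.resize(i[180:345,0:220],None,fx=3.6,fy=3.6))
# S2 in tool
Rp=np.load("pics/w11T.npy")[:3,:3];print("disc mid in tool",Rp.T@(np.array([.6253,-.1325,.005])-[.5901,-.0974,.167]))
E
```

```text
[ 0.5155 -0.2608  1.0729  0.0053] 61.473730009648435 0.40631954613935367
proj corners side [array([587.5288, 570.2273]), array([755.6029, 514.9666])] seen (592,562),(748,510)
proj corners scene [array([296.709 , 360.9025]), array([121.2894, 382.4969])] seen (293,370),(120,383)
wrist w10 corners [array([168.7726, 191.9638]), array([203.4359, 271.0217])] tips last [array([143.8382, 216.5115]), array([177.1036, 286.9424])]
disc mid in tool [ 0.1695 -0.0002  0.0001]
```

View pics/w10c.png

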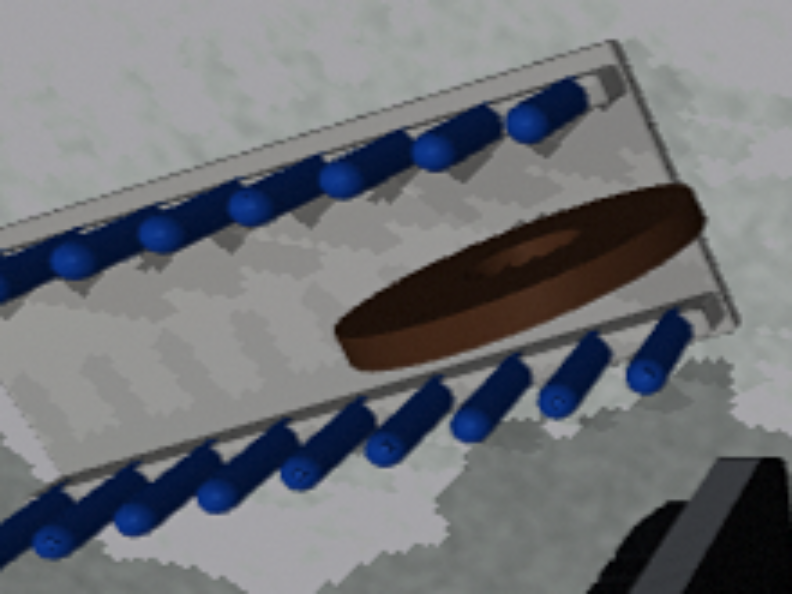

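```bash
python3 - <<'E'
from h import *
Rr=pitched(61.5,25);Q=np.array([.4894,-.3076,.0395]);P=Q-.1695*Rr[:,0]
print("ins TCP",P)
T=pose();A=P+[0,0,.17]-.03*Rr[:,0]
rows(A,Rr,16)
G=np.eye(4);G[:3,:3]=Rr;G[:3,3]=A;M=expm(np.real(logm(np.linalg.inv(T)@G))/16);X=T.copy()
for k in range(17):
    if k%2==0: print((X@[.1695,0,0,1])[:3],ik_ori(X[:3,:3],X[:3,3]))
    X=X@M
E
```

```text
ins TCP [ 0.4161 -0.4426  0.1111]
16 rows of [0.0791 0.076  0.0351] [-16.12 -14.27  20.32] deg 6.597704250653237 mm 29.601459549889984
[[ 0.5781 -0.1059  0.2427]
 [ 0.5667 -0.204   0.3067]
 [ 0.5302 -0.3129  0.3323]
 [ 0.4667 -0.4113  0.3212]]
[ 0.613  -0.1204  0.0593] [-0.12  1.33 -0.18  0.65]
[ 0.6051 -0.1364  0.0951] [-0.22  1.4  -0.01  0.71]
[ 0.5957 -0.1577  0.1275] [-0.33  1.47  0.16  0.76]
[ 0.5841 -0.1834  0.1559] [-0.44  1.56  0.32  0.78]
[ 0.5696 -0.2122  0.1794] [-0.56  1.67  0.47  0.79]
[ 0.5518 -0.2429  0.1978] [-0.67  1.81  0.61  0.78]
[ 0.5303 -0.2739  0.2109] [-0.78  1.97  0.73  0.76]
[ 0.5052 -0.304   0.2189] [-0.89  2.15  0.84  0.72]
[ 0.4764 -0.3315  0.2222] [-0.99  2.36  0.93  0.67]
```

```bash
python3 -m pendant '.0703 .0676 .0312 -14.3 -12.7 18.1 .6;.0703 .0676 .0312 -14.3 -12.7 18.1 .6;.0703 .0676 .0312 -14.3 -12.7 18.1 .6;.0703 .0676 .0312 -14.3 -12.7 18.1 .6;.0703 .0676 .0312 -14.3 -12.7 18.1 .6;.0703 .0676 .0312 -14.3 -12.7 18.1 .6;.0703 .0676 .0312 -14.3 -12.7 18.1 .6;.0703 .0676 .0312 -14.3 -12.7 18.1 .6;.0703 .0676 .0312 -14.3 -12.7 18.1 .6' && python3 -m pendant '.0703 .0676 .0312 -14.3 -12.7 18.1 .6;.0703 .0676 .0312 -14.3 -12.7 18.1 .6;.0703 .0676 .0312 -14.3 -12.7 18.1 .6;.0703 .0676 .0312 -14.3 -12.7 18.1 .6;.0703 .0676 .0312 -14.3 -12.7 18.1 .6;.0703 .0676 .0312 -14.3 -12.7 18.1 .6;.0703 .0676 .0312 -14.3 -12.7 18.1 .6;.0703 .0676 .0312 -14.3 -12.7 18.1 .6;.0703 .0676 .0312 -14.3 -12.7 18.1 .6;0 0 0 0 0 0 .6;0 0 0 0 0 0 .6;0 0 0 0 0 0 .6'
python3 - <<'E'
from h import *
o=monitor.get_obs();T=pose();print(T,o["q"],ik_ori(T[:3,:3],T[:3,3]))
Rr=pitched(61.5,25);P=np.array([0.4161,-0.4426,0.1111])
go(P+[0,0,.05],Rr)
E
```

```text
clock: 12.65
eef_pos: [0.5411, -0.2881, 0.3269]
ee_rot: [0.474, 0.597, 0.585, -0.276]
wrist_force: [1.0, -0.5, -1.9]
opening: 0.701
clock: 13.65
eef_pos: [0.4019, -0.4668, 0.2897]
ee_rot: [0.11, 0.839, 0.499, -0.187]
wrist_force: [-0.4, 0.4, -0.3]
opening: 0.706
[[ 0.4315  0.8788 -0.2039  0.4019]
 [ 0.7967 -0.4773 -0.3709 -0.4668]
 [-0.4232 -0.0024 -0.906   0.2897]
 [ 0.      0.      0.      1.    ]] [-1.0039  0.6271  0.4358  2.1847  0.9138  0.6531] [-0.99  2.36  0.92  0.67]
turn [-0.0022  0.0006  0.0009] shift first [ 79.8245   1.2905 104.6722] shift after turn [ 79.7578   0.9893 104.7264]
```

```bash
python3 -m pendant '-.002 0 .001 20 .3 26 .6;0 0 0 20 .3 26 .6;0 0 0 20 .3 26 .6;0 0 0 20 .2 26 .6;0 0 0 0 0 0 .6;0 0 0 0 0 0 .6;0 0 0 0 0 0 .6;0 0 0 0 0 0 .6'
python3 - <<'E'
from h import *
o=monitor.get_obs();T=pose();print(T[:3,3],o["q"]);np.save("pics/p14T.npy",T)
sd=optics.read_camera("side");si=optics.read_camera("scene");w=optics.read_camera("wrist")
cv2.imwrite("pics/sd14f.png",sd);cv2.imwrite("pics/si14f.png",si);cv2.imwrite("pics/w14.png",w)
cv2.imwrite("pics/sd14.png",cv2.resize(sd[290:440,380:540],None,fx=5,fy=4))
cv2.imwrite("pics/si14.png",cv2.resize(si[140:240,210:310],None,fx=6,fy=6))
E
```

```text
clock: 14.32
eef_pos: [0.4168, -0.4426, 0.1651]
ee_rot: [0.113, 0.839, 0.499, -0.186]
wrist_force: [-0.1, 0.2, -0.7]
opening: 0.705
[ 0.4168 -0.4426  0.1651] [-0.9646  0.658   0.2438  1.9205  0.9429  0.6978]
```

View pics/sd14.png

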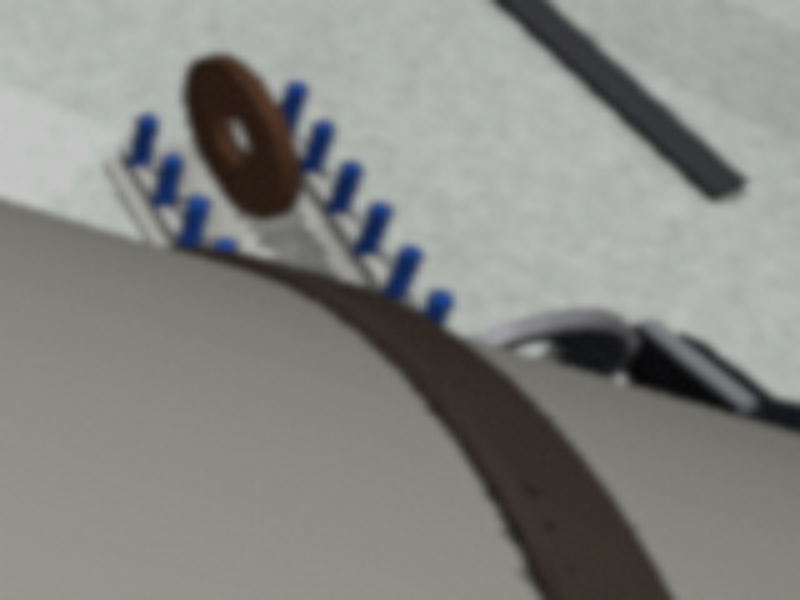

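View pics/si14.png

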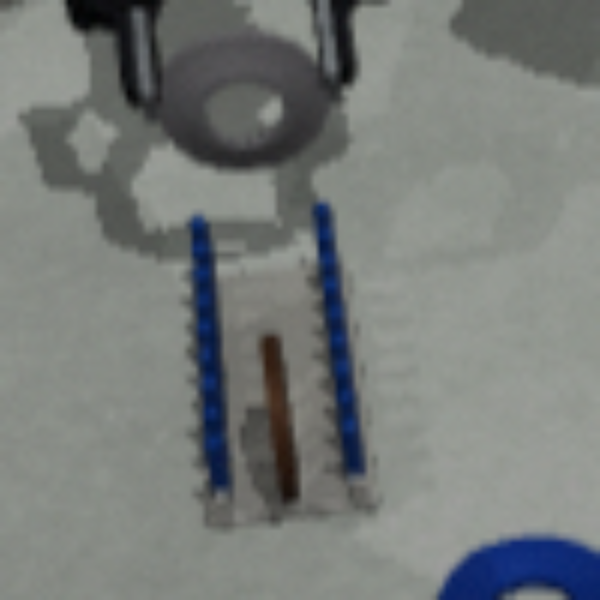

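View pics/w14.png

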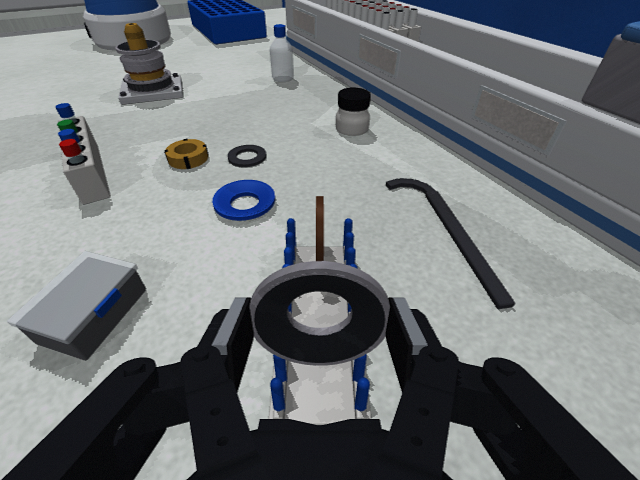

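```bash
python3 - <<'E'
from h import *
w=cv2.imread("pics/w14.png");cv2.imwrite("pics/w14c.png",cv2.resize(w[180:420,240:400],None,fx=3.75,fy=2.5,interpolation=cv2.INTER_CUBIC) if 0 else cv2.resize(w[180:420,240:400],None,fx=5,fy=2.5,interpolation=cv2.INTER_CUBIC))
T=np.load("pics/p14T.npy");C=cam("wrist",T);c=np.array([.516,-.2588,0]);h=vec(61.5,0);l=vec(151.5,0)
for X in (-.068,-.051,-.034,.051,.068):
    print(X,"tips L,R",proj(C,c+h*(X+.0034)+l*.024+[0,0,.039]),proj(C,c+h*(X+.0034)-l*.024+[0,0,.039]))
print("lining top",proj(C,c+h*(.0595+.006)+[0,0,.067]),"near end corners",proj(C,c-h*.075+l*.031),proj(C,c-h*.075-l*.031))
E
```

```text
-0.068 tips L,R [275.3879 383.3533] [363.3719 383.3396]
-0.051 tips L,R [278.0259 354.315 ] [360.6493 354.3178]
-0.034 tips L,R [280.3609 328.6127] [358.2393 328.6286]
0.051 tips L,R [288.9096 234.5111] [349.4145 234.561 ]
0.068 tips L,R [290.1811 220.5147] [348.1018 220.5678]
lining top [319.2299 197.6537] near end corners [267.7264 428.6361] [370.7471 428.5893]
```

View pics/w14c.png

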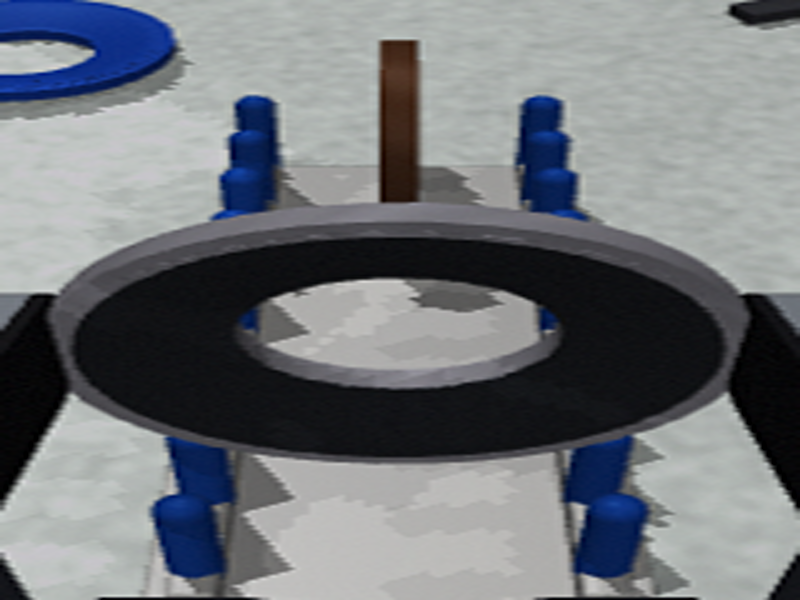

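```bash
python3 -m pendant '0 0 0 7 0 9 .6;0 0 0 7 0 9 .6;0 0 0 0 0 0 .6;0 0 0 0 0 0 .6;0 0 0 0 0 0 .6'
python3 - <<'E'
from h import *
T=pose();np.save("pics/p15T.npy",T);w=optics.read_camera("wrist");cv2.imwrite("pics/w15.png",w)
Rr=pitched(61.5,25);h=vec(61.5,0);Q=np.array([.4894,-.3076,.0395]);P=Q-.1695*Rr[:,0]
d=T[:3,3]-P;print("h,u offsets",d@h*1e3,d[2]*1e3,"lat",d@vec(151.5,0)*1e3)
go(P+.0003*h,Rr)
cv2.imwrite("pics/w15c.png",cv2.resize(w[180:420,240:400],None,fx=5,fy=2.5))
si=optics.read_camera("scene");cv2.imwrite("pics/si15.png",cv2.resize(si[140:240,210:310],None,fx=6,fy=6,interpolation=cv2.INTER_CUBIC))
E
```

```text
clock: 14.88
eef_pos: [0.4186, -0.4376, 0.1398]
ee_rot: [0.11, 0.839, 0.499, -0.186]
wrist_force: [-0.1, -0.2, -0.8]
opening: 0.7
h,u offsets 5.639149677943119 28.70932880183219 lat 0.17625329904147669
turn [-0.0004  0.     -0.0006] shift first [ 7.5137  0.1019 28.487 ] shift after turn [ 7.5129  0.0949 28.4872]
```

View pics/w15c.png

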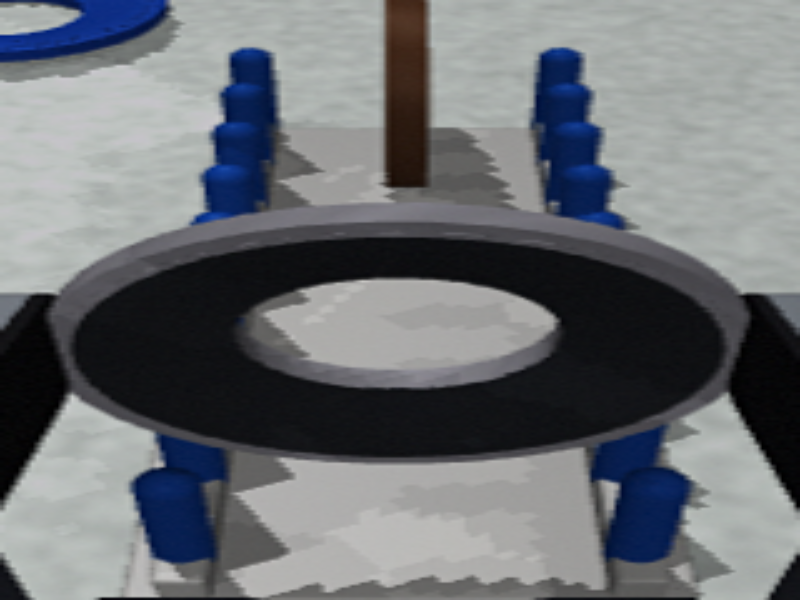

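View pics/si15.png

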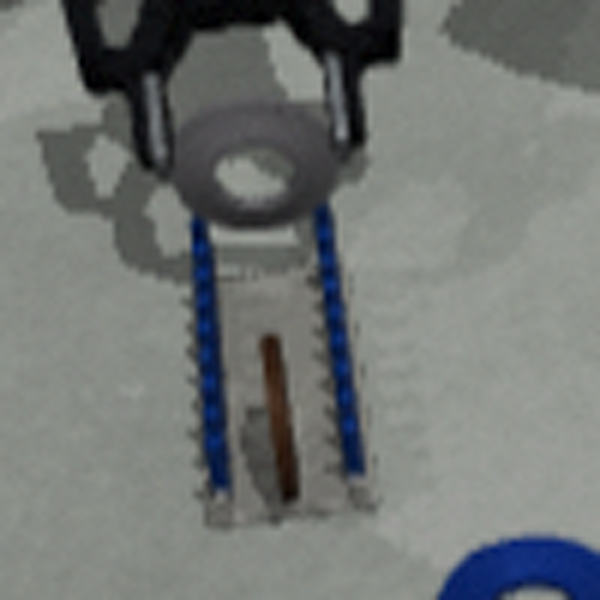

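```bash
python3 -m pendant '0 0 0 2.6 .5 9.5 .6;0 0 0 2.4 .5 9.5 .6;0 0 0 0 0 0 .6;0 0 0 0 0 0 .6'; python3 - <<'E'
from h import *
print(monitor.get_obs()["wrist_force"]); w=optics.read_camera("wrist");cv2.imwrite("pics/w16c.png",cv2.resize(w[180:420,240:400],None,fx=5,fy=2.5))
Rr=pitched(61.5,25);h=vec(61.5,0);Q=np.array([.4894,-.3076,.0395]);P=Q-.1695*Rr[:,0];go(P+.0003*h,Rr)
E
```

```text
clock: 15.32
eef_pos: [0.4176, -0.4412, 0.1195]
ee_rot: [0.11, 0.839, 0.499, -0.186]
wrist_force: [0.7, 1.4, -2.7]
opening: 0.704
[ 0.7024  1.4052 -2.6516]
turn [-0.0011 -0.0002 -0.0001] shift first [ 2.2218 -0.7473  8.8782] shift after turn [ 2.2234 -0.7572  8.8769]
```

View pics/w16c.png

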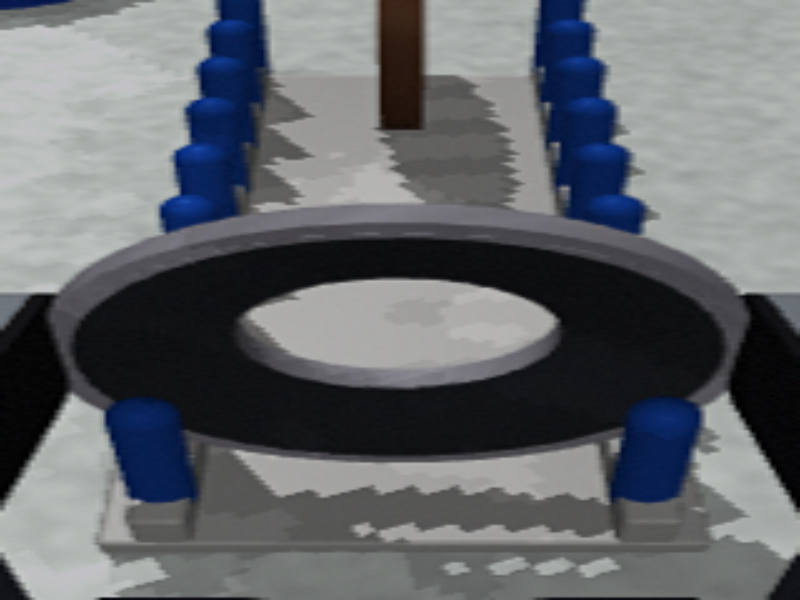

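```bash
python3 -m pendant '0 0 0 1.6 0 4 .6;0 0 0 1.2 0 3.5 .6;0 0 0 0 0 0 .6;0 0 0 0 0 0 .6'; python3 - <<'E'
from h import *
print(monitor.get_obs()["wrist_force"]); w=optics.read_camera("wrist");cv2.imwrite("pics/w17.png",w);cv2.imwrite("pics/w17c.png",cv2.resize(w[180:420,240:400],None,fx=5,fy=2.5))
Rr=pitched(61.5,25);h=vec(61.5,0);Q=np.array([.4894,-.3076,.0395]);P=Q-.1695*Rr[:,0];go(P+.0003*h,Rr)
E
```

```text
clock: 15.7
eef_pos: [0.4175, -0.4418, 0.1126]
ee_rot: [0.111, 0.839, 0.499, -0.186]
wrist_force: [0.1, 0.4, -0.5]
opening: 0.7
[ 0.0705  0.4058 -0.4652]
turn [-0.0001  0.0003 -0.0007] shift first [-0.1996 -0.9041  1.9778] shift after turn [-0.1996 -0.9045  1.9776]
```

View pics/w17c.png

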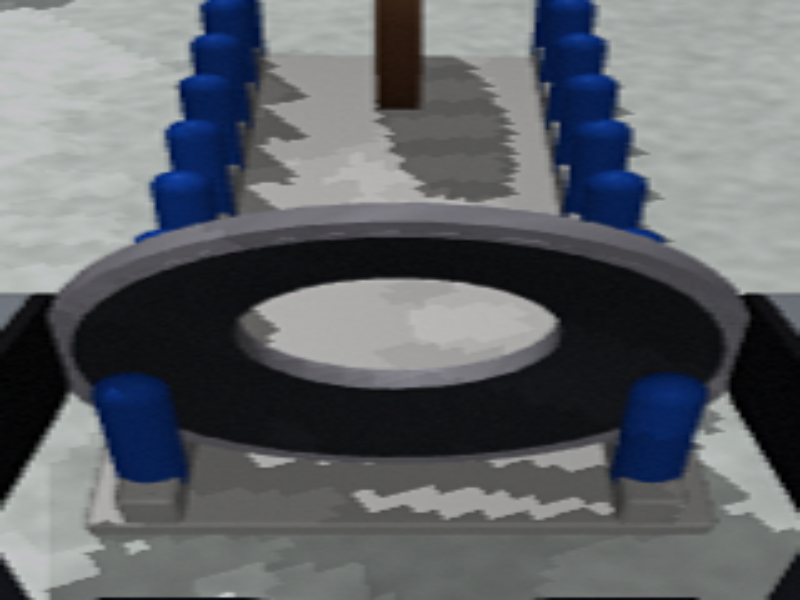

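```bash
python3 -m pendant '0 0 0 .3 0 1.5 .6;0 0 0 0 0 0 .6;0 0 0 0 0 0 .6;0 0 0 0 0 0 .75;0 0 0 0 0 0 .9;0 0 0 0 0 0 1;0 0 0 0 0 0 1;0 0 0 0 0 0 1;0 0 0 0 0 0 1'; python3 - <<'E'
from h import *
print(monitor.get_obs()["wrist_force"]); w=optics.read_camera("wrist");cv2.imwrite("pics/w18.png",w)
E
```

```text
clock: 16.5
eef_pos: [0.4174, -0.4422, 0.1114]
ee_rot: [0.111, 0.839, 0.499, -0.186]
wrist_force: [0.0, -0.8, -0.6]
opening: 1.003
[ 0.0194 -0.8101 -0.6125]
```

View pics/w18.png

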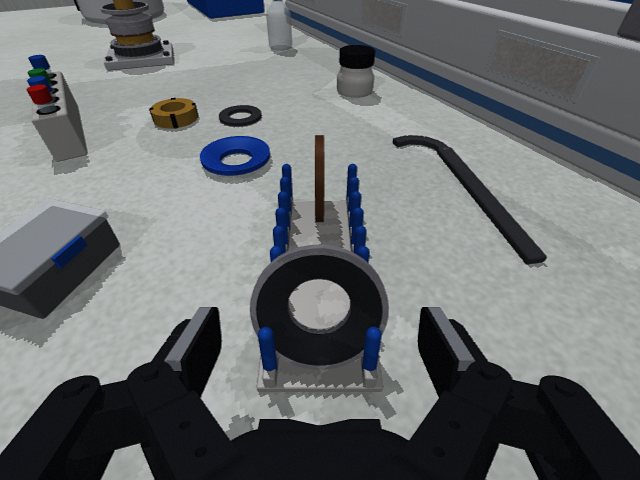

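```bash
python3 -m pendant '0 0 0 -15 0 0 1;0 0 0 -30 0 0 1;0 0 0 -35 0 0 1;0 0 0 -20 0 -20 1;0 0 0 0 0 -30 1;0 0 0 0 0 0 1;0 0 0 0 0 0 1'; python3 - <<'E'
from h import *
T=pose();np.save("pics/p19T.npy",T);w=optics.read_camera("wrist");cv2.imwrite("pics/w19.png",w);print(T[:3,3])
sd=optics.read_camera("side");cv2.imwrite("pics/sd19.png",cv2.resize(sd[290:440,380:540],None,fx=5,fy=4,interpolation=cv2.INTER_CUBIC));cv2.imwrite("pics/sd19f.png",sd)
si=optics.read_camera("scene");cv2.imwrite("pics/si19.png",cv2.resize(si[140:240,210:310],None,fx=6,fy=6,interpolation=cv2.INTER_CUBIC))
cv2.imwrite("pics/w19c.png",cv2.resize(w[150:350,220:420],None,fx=4,fy=3,interpolation=cv2.INTER_CUBIC))
E
```

```text
clock: 17.13
eef_pos: [0.3844, -0.5033, 0.2005]
ee_rot: [0.112, 0.839, 0.499, -0.186]
wrist_force: [-0.9, 0.0, -1.9]
opening: 1.005
[ 0.3844 -0.5033  0.2005]
```

View pics/w19.png

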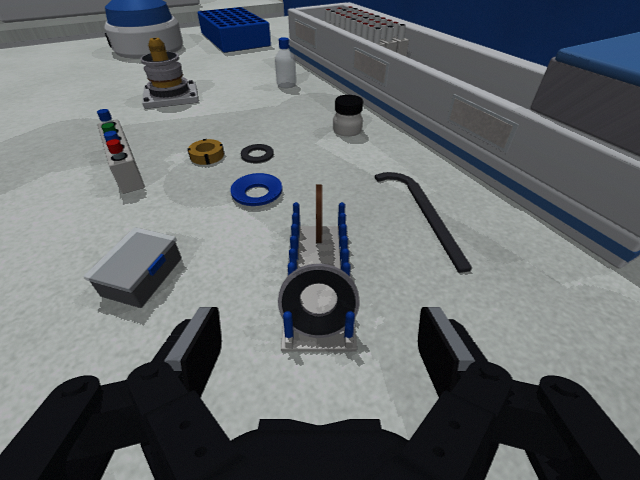

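View pics/sd19.png

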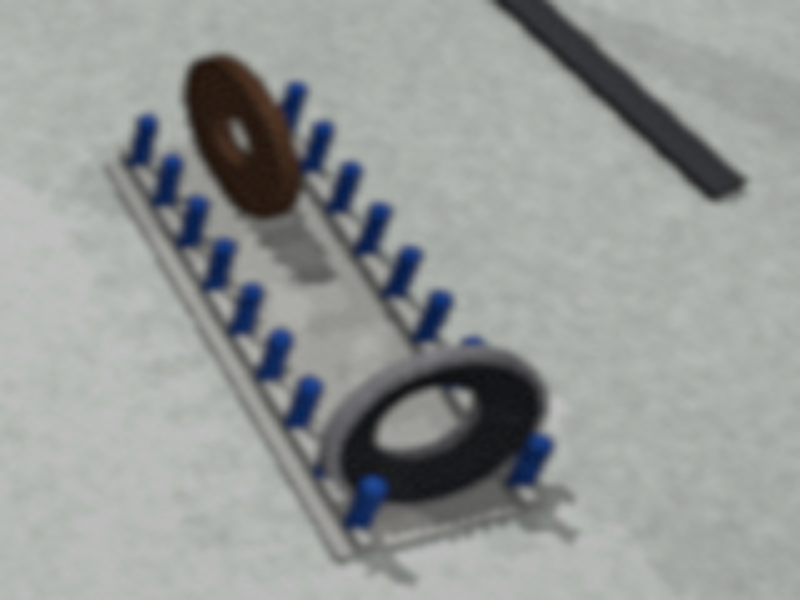

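View pics/si19.png

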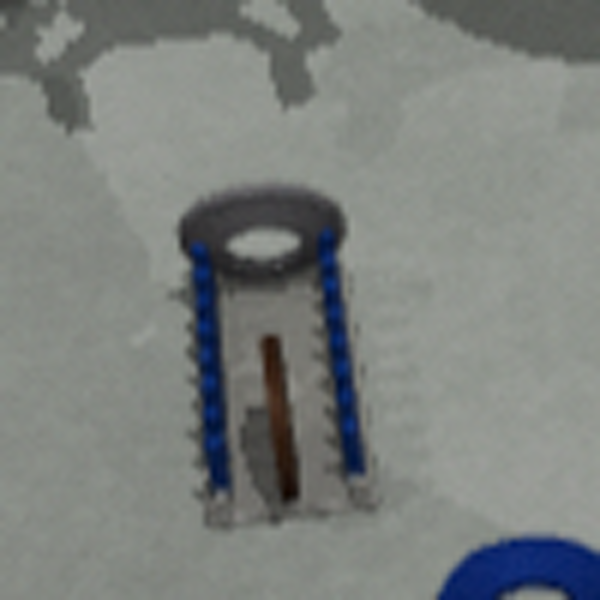

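```bash
cat >> h.py <<'E'
def fitworld(obs,h,l,x0,rr=(.0265,.0145),free=True):
    """obs: list (cam, outer ellipse, hole ellipse) ; params: a (along h), b (along l), z, delta"""
    def el(c,p,off,rad):
        a,b,z,d=p[:4];n=np.cos(d)*h-np.sin(d)*np.array([0,0,1.]);P=_c2(a*h+b*l+np.array([0,0,z])+off*n,n,rad,l)
        q=np.array([proj(c,x) for x in P]).astype(np.float32);e=cv2.fitEllipse(q);return np.array([*e[0],*sorted(e[1])])
    def res(p):
        o=[]
        for c,a,b in obs:
            o.append(el(c,p,-.0012,p[4])-np.array([*a[0],*sorted(a[1])]))
            if b is not None: o.append(el(c,p,.005,.0145)[:2]-np.array(b[0]))
        return np.concatenate(o)
    s=least_squares(res,list(x0)+[.0265],x_scale=(.01,.01,.01,.1,.01));return s.x,s.fun
def _c2(c,n,rad,l):
    b=np.cross(n,l);t=np.linspace(0,2*np.pi,60);return c+rad*(np.outer(np.cos(t),l)+np.outer(np.sin(t),b))
E
python3 - <<'E'
from h import *
w=cv2.imread("pics/w19.png");sd=cv2.imread("pics/sd19f.png");T=np.load("pics/p19T.npy");w18=cv2.imread("pics/w18.png")
def ring(im,uv,half,thr):
    # exclude blue pegs
    im=im.copy();b=im[...,0].astype(int)-im[...,2];m=(b>40);im[m]=200
    return darkring(im,uv,half,thr)
a=ring(w,(318,302),42,70);b=ring(sd,(467,397),26,75);print(a,b)
h=vec(61.5,0);l=vec(151.5,0);c0=np.array([.4894,-.3076,0]);
W,D=cam("wrist",T),cam("side")
ph,pl=c0@h,c0@l
for name,obs in (("wrist",[(W,*a)]),("side",[(D,*b)]),("both",[(W,*a),(D,*b)])):
    x,f=fitworld(obs,h,l,(ph,pl,.0395,.2));print(name,(x[:3]-[ph,pl,0])*1e3,np.degrees(x[3]),x[4],np.sqrt(np.mean(f**2)))
E
```

```text
[((318.9440269470215, 303.24622344970703), (72.02639770507812, 75.76133728027344)), ((318.2745361328125, 298.30777740478516), (31.669275283813477, 37.673946380615234))] [((467.76049423217773, 398.79688453674316), (31.066741943359375, 46.50832748413086)), ((464.3492622375488, 394.53739166259766), (14.29638385772705, 23.746095657348633))]
wrist [ 8.255  -0.2646 35.4348] 11.459155902616466 0.032910766561474965 5.80548400092215
side [-0.746   8.0197 51.5541] 17.145607330595894 0.030074332201801147 2.5952696297998443
both [ 2.2934 -2.2951 37.8193] 11.519300617952325 0.033105536918648065 4.759563458781118
```

```bash
cat > ov.py <<'E'
from h import *
h=vec(61.5,0);l=vec(151.5,0)
def draw(img,C,x0,y0,x1,y1,f,mid,d):
    im=cv2.resize(img[y0:y1,x0:x1],None,fx=f,fy=f,interpolation=cv2.INTER_CUBIC);n=np.cos(d)*h-np.sin(d)*np.array([0,0,1.])
    for off,r,col in ((-.005,.032,(0,255,255)),(.0005,.032,(0,160,255)),(.005,.015,(0,255,0)),(.005,.0195,(255,0,255))):
        q=np.array([(proj(C,p)-[x0,y0]+.5)*f for p in _cc(mid+off*n,n,r)]);cv2.polylines(im,[q.astype(np.int32)],True,col,1)
    return im
def _cc(c,n,r):
    b=np.cross(n,l);t=np.linspace(0,2*np.pi,60);return c+r*(np.outer(np.cos(t),l)+np.outer(np.sin(t),b))
E
python3 - <<'E'
from ov import *
w=cv2.imread("pics/w19.png");sd=cv2.imread("pics/sd19f.png");W,D=cam("wrist",np.load("pics/p19T.npy")),cam("side")
mid=np.array([.4894,-.3076,.0395])
row=[draw(w,W,268,255,370,355,2.6,mid,np.radians(d)) for d in (6,12,18)]
row2=[draw(sd,D,435,360,500,425,4,mid,np.radians(d)) for d in (6,12,18)]
cv2.imwrite("pics/ov.png",np.vstack([np.hstack([cv2.resize(a,(266,260)) for a in row]),np.hstack([cv2.resize(a,(266,266)) for a in row2])]))
E
```

```text
(no output)
```

View pics/ov.png

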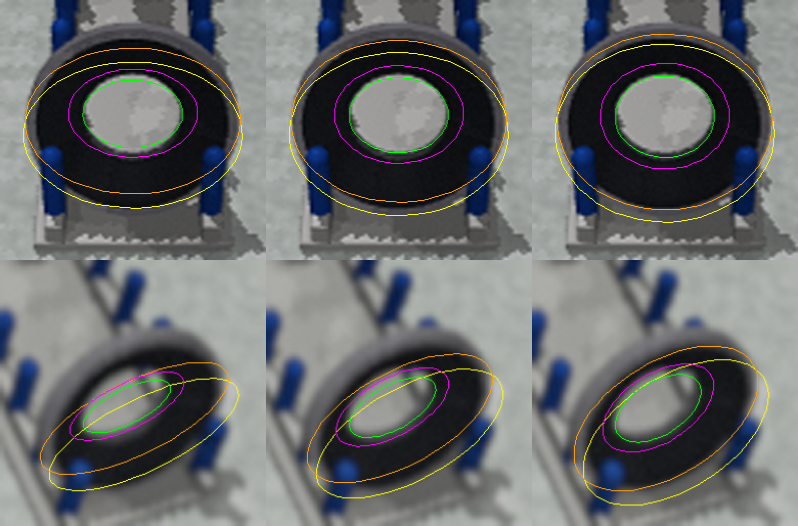

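```bash
python3 - <<'E'
from ov import *
from ov import _cc
w=cv2.imread("pics/w19.png");sd=cv2.imread("pics/sd19f.png");W,D=cam("wrist",np.load("pics/p19T.npy")),cam("side")
def bb(C,mid,d):
    n=np.cos(d)*h-np.sin(d)*np.array([0,0,1.]);q=np.array([proj(C,p) for o in (-.005,.0005) for p in _cc(mid+o*n,n,.032)]);return np.r_[q.min(0),q.max(0)]
def hb(C,mid,d):
    n=np.cos(d)*h-np.sin(d)*np.array([0,0,1.]);q=np.array([proj(C,p) for p in _cc(mid+.005*n,n,.015)]);return np.r_[q.min(0),q.max(0)]
ow=np.array([278.4,264.2,360,334.6]);hw=np.array([300.2,282.6,337.8,313.3]);os_=np.array([444.8,376.6,490.9,416.5])
m0=np.array([.4894,-.3076,.0395])
f=lambda p:np.r_[bb(W,m0+p[0]*h+p[1]*l+[0,0,p[2]],p[3])-ow,(hb(W,m0+p[0]*h+p[1]*l+[0,0,p[2]],p[3])-hw)*.5]
g=lambda p:np.r_[f(p),(bb(D,m0+p[0]*h+p[1]*l+[0,0,p[2]],p[3])-os_)]
for F in (f,g):
    s=least_squares(F,(0,0,0,.3),x_scale=(.01,.01,.01,.1));p=s.x;print(p[:3]*1e3,np.degrees(p[3]),np.round(s.fun,1))
    mid=m0+p[0]*h+p[1]*l+[0,0,p[2]];print(mid)
    a=draw(w,W,268,255,370,355,4,mid,p[3]);b=draw(sd,D,435,360,500,425,6,mid,p[3])
    cv2.imwrite("pics/ov%d.png"%(F is g),np.hstack([cv2.resize(a,(400,400)),cv2.resize(b,(400,400))]))
E
```

```text
[ 6.8367 -0.5612 -4.334 ] 18.232045283669244 [ 0.1  0.4 -0.1  0.7  0.2 -1.1 -0.1 -1.1]
[ 0.4932 -0.3019  0.0352]
[ 4.2199 -0.7884 -0.7209] 17.966636381880342 [-0.3 -0.1  0.8  1.1  0.2 -1.3  0.2 -1.1 -1.2  0.9 -0.  -0.3]
[ 0.4921 -0.3043  0.0388]
```

View pics/ov1.png

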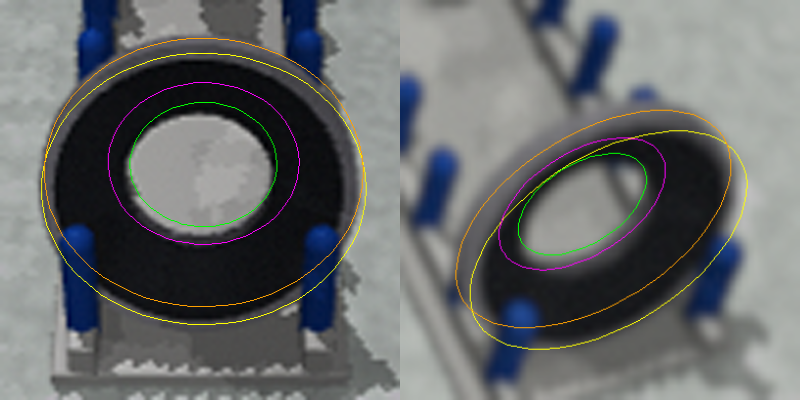

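View pics/ov0.png

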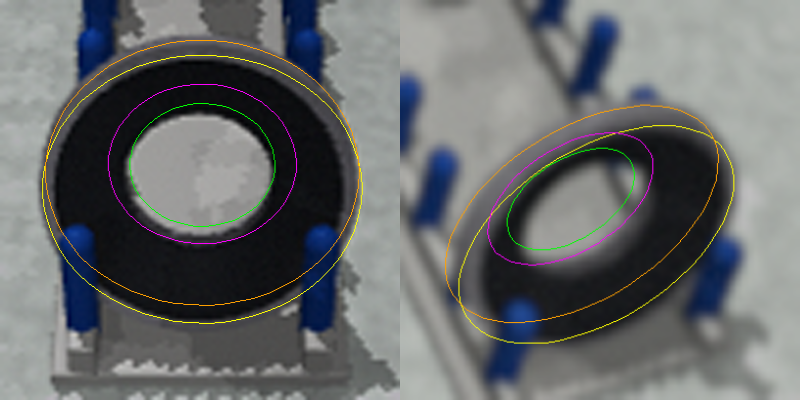

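```bash
python3 - <<'E'
from h import *
h=vec(61.5,0);mid=np.array([.4921,-.3043,.0375]);le=np.radians(26)
Rg=frame(-np.cos(le)*np.array([0,0,1])-np.sin(le)*h,vec(-28.5,0))
print("grasp TCP",mid-.16*Rg[:,0])
T=pose();T2=T.copy();T2[:3,3]+=[0,0,.12]
go(T2[:3,3])
P=mid-.25*Rg[:,0]+[0,0,.05]
rows(P,Rg,18,T2)
G=np.eye(4);G[:3,:3]=Rg;G[:3,3]=P;M=expm(np.real(logm(np.linalg.inv(T2)@G))/18);X=T2.copy()
for k in range(19):
    if k%3==0: print(X[:3,3],"tip",(X@[.17,0,0,1])[:3],"cam",(X@[.031,0,-.081,1])[:3],ik_ori(X[:3,:3],X[:3,3]))
    X=X@M
E
```

```text
grasp TCP [ 0.5256 -0.2427  0.1813]
turn [0. 0. 0.] shift first [ -50.685    -0.1046 -108.7705] shift after turn [ -50.685    -0.1046 -108.7705]
18 rows of [-0.     -0.0883  0.    ] [  8.11  -0.   -19.11] deg 5.056410297464548 mm 20.75642046269124
[[ 0.3916 -0.4894  0.3317]
 [ 0.426  -0.4261  0.3723]
 [ 0.4649 -0.3544  0.3854]
 [ 0.5036 -0.2832  0.3695]
 [ 0.5373 -0.2211  0.3266]]
[ 0.3842 -0.5029  0.3178] tip [ 0.4577 -0.3675  0.246 ] cam [ 0.414  -0.4482  0.3782] [-1.04  2.41  0.89  0.61]
[ 0.4079 -0.4593  0.3552] tip [ 0.4699 -0.3451  0.2456] cam [ 0.4442 -0.3926  0.3971] [-0.96  2.05  0.75  0.92]
[ 0.4354 -0.4086  0.3782] tip [ 0.4815 -0.3236  0.2384] cam [ 0.4757 -0.3346  0.3988] [-0.84  1.8   0.56  1.16]
[ 0.4649 -0.3544  0.3854] tip [ 0.4919 -0.3045  0.2252] cam [ 0.5063 -0.2782  0.3832] [-0.71  1.64  0.33  1.35]
[ 0.4942 -0.3005  0.3762] tip [ 0.5003 -0.2891  0.2067] cam [ 0.5339 -0.2274  0.3514] [-0.56  1.58  0.08  1.51]
[ 0.5213 -0.2505  0.3512] tip [ 0.5061 -0.2785  0.1842] cam [ 0.5565 -0.1857  0.3055] [-0.42  1.59 -0.19  1.65]
[ 0.5444 -0.208   0.3122] tip [ 0.5088 -0.2735  0.1594] cam [ 0.5726 -0.156   0.2488] [-0.29  1.67 -0.44  1.8 ]
```

```bash
python3 -m pendant '0 0 0 -12.7 0 -27 1;0 0 0 -12.7 0 -27 1;0 0 0 -12.7 0 -27 1;0 0 0 -12.7 0 -27 1;0 -.0883 0 8.1 0 -19.1 1;0 -.0883 0 8.1 0 -19.1 1;0 -.0883 0 8.1 0 -19.1 1;0 -.0883 0 8.1 0 -19.1 1;0 -.0883 0 8.1 0 -19.1 1;0 -.0883 0 8.1 0 -19.1 1;0 -.0883 0 8.1 0 -19.1 1;0 -.0883 0 8.1 0 -19.1 1' && python3 -m pendant '0 -.0883 0 8.1 0 -19.1 1;0 -.0883 0 8.1 0 -19.1 1;0 -.0883 0 8.1 0 -19.1 1;0 -.0883 0 8.1 0 -19.1 1;0 -.0883 0 8.1 0 -19.1 1;0 -.0883 0 8.1 0 -19.1 1;0 -.0883 0 8.1 0 -19.1 1;0 -.0883 0 8.1 0 -19.1 1;0 -.0883 0 8.1 0 -19.1 1;0 -.0883 0 8.1 0 -19.1 1;0 0 0 0 0 0 1;0 0 0 0 0 0 1'; python3 - <<'E'
from h import *
h=vec(61.5,0);mid=np.array([.4921,-.3043,.0375]);le=np.radians(26)
Rg=frame(-np.cos(le)*np.array([0,0,1])-np.sin(le)*h,vec(-28.5,0))
print(monitor.get_obs()["q"]);go(mid-.235*Rg[:,0],Rg)
E
```

```text
clock: 18.28
eef_pos: [0.4559, -0.367, 0.3804]
ee_rot: [0.278, 0.722, 0.425, -0.469]
wrist_force: [-0.1, -0.2, -0.2]
opening: 0.999
clock: 19.28
eef_pos: [0.5463, -0.2035, 0.3046]
ee_rot: [-0.433, -0.453, -0.269, 0.732]
wrist_force: [0.4, -0.7, 0.3]
opening: 1.004
[-0.2736  0.2135  0.1004  1.5707 -0.4479  1.8249]
turn [-0.0039  0.0072  0.003 ] shift first [ 55.1152   0.5819 -14.6453] shift after turn [ 55.2208   0.4749 -14.2461]
```

```bash
python3 -m pendant '-.004 .007 .003 18 .2 -4.8 1;0 0 0 18 .2 -4.8 1;0 0 0 19 .1 -4.7 1;0 0 0 0 0 0 1;0 0 0 0 0 0 1;0 0 0 0 0 0 1;0 0 0 0 0 0 1'; python3 - <<'E'
from ov import *
T=pose();np.save("pics/p20T.npy",T);w=optics.read_camera("wrist");cv2.imwrite("pics/w20.png",w);print(T)
mid=np.array([.4921,-.3043,.0375]);C=cam("wrist",T);u=proj(C,mid);print(u)
le=np.radians(26);Rg=frame(-np.cos(le)*np.array([0,0,1])-np.sin(le)*h,vec(-28.5,0));go(mid-.16*Rg[:,0],Rg)
x0,y0=int(u[0])-80,int(u[1])-60
cv2.imwrite("pics/w20c.png",draw(w,C,x0,y0,x0+160,y0+120,5,mid,np.radians(18)))
E
```

```text
clock: 19.87
eef_pos: [0.5414, -0.2152, 0.2527]
ee_rot: [-0.434, -0.457, -0.268, 0.729]
wrist_force: [0.5, -0.5, 0.4]
opening: 0.999
[[-0.2052  0.8776 -0.4332  0.5414]
 [-0.3875 -0.4793 -0.7874 -0.2152]
 [-0.8987  0.0063  0.4385  0.2527]
 [ 0.      0.      0.      1.    ]]
[318.1504 252.9299]
turn [-0.0047  0.0002 -0.0046] shift first [78.0176 -1.1483 -2.5964] shift after turn [78.0226 -0.7757 -2.5841]
```

View pics/w20.png

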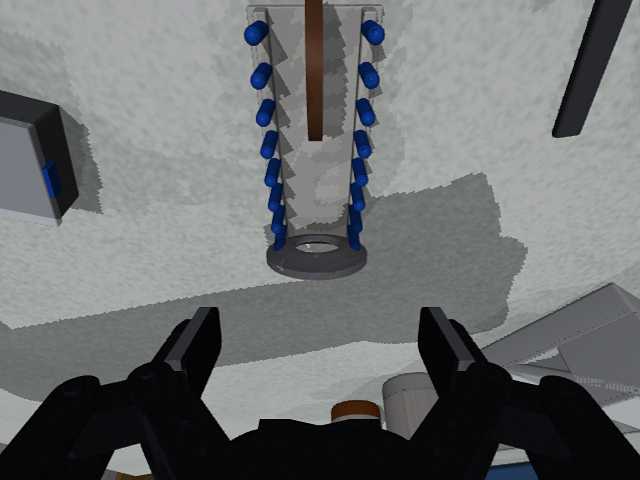

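View pics/w20c.png

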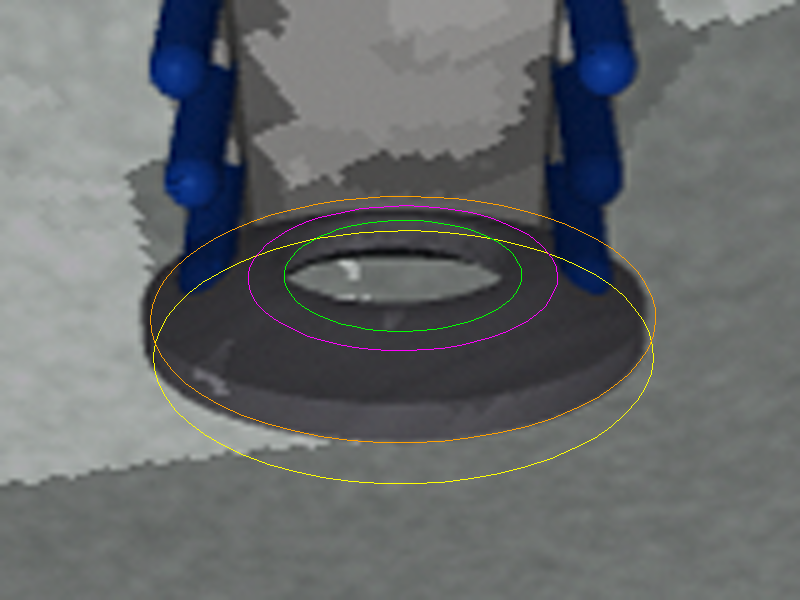

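```bash
python3 - <<'E'
from ov import *
from ov import _cc
w=cv2.imread("pics/w20.png");C=cam("wrist",np.load("pics/p20T.npy"))
w19=cv2.imread("pics/w19.png");W=cam("wrist",np.load("pics/p19T.npy"))
m0=np.array([.4921,-.3043,.0375])
def bb(C,mid,d,o,r):
    n=np.cos(d)*h-np.sin(d)*np.array([0,0,1.]);q=np.array([proj(C,p) for p in _cc(mid+o*n,n,r)]);return np.r_[q.min(0),q.max(0)]
s5=lambda x,o:x/5+o
def f(p):
    mid=m0+p[0]*h+p[1]*l+[0,0,p[2]];d=p[3]
    a=bb(C,mid,d,.0005,.032);b=bb(C,mid,d,-.005,.032);c=bb(C,mid,d,.005,.015)
    return np.r_[a[0]-s5(145,238),a[2]-s5(645,238),a[3]-s5(403,192),a[1]-s5(217,192),b[3]-s5(440,192),c[3]-s5(303,192),(c[0]+c[2])/2-s5(393,238)]
s=least_squares(f,(0,0,0,.2),x_scale=(.01,.01,.01,.1));p=s.x;mid=m0+p[0]*h+p[1]*l+[0,0,p[2]];print(p[:3]*1e3,np.degrees(p[3]),mid,np.round(s.fun,1))
cv2.imwrite("pics/w20d.png",np.hstack([draw(w,C,255,215,380,290,4,mid,p[3])[:, :400] if 0 else cv2.resize(draw(w,C,255,215,380,290,4,mid,p[3]),(400,300)),cv2.resize(draw(w19,W,268,255,370,355,4,mid,p[3]),(300,300))]))
E
```

```text
[-1.3955  0.8042 -2.361 ] 25.46029806306781 [ 0.4907 -0.3051  0.0351] [-0.1 -0.1 -0.9 -0.2  0.6  0.4  0.3]
```

View pics/w20d.png

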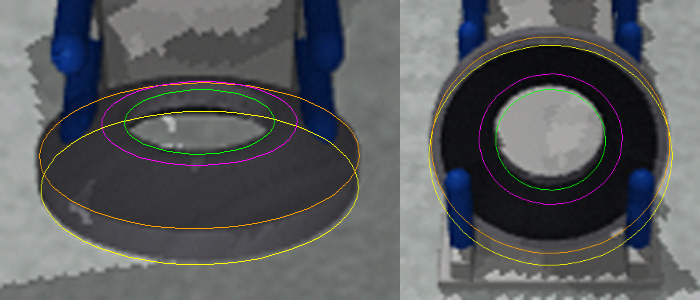

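```bash
python3 - <<'E'
from ov import *
from ov import _cc
w=cv2.imread("pics/w20.png");C=cam("wrist",np.load("pics/p20T.npy"))
w19=cv2.imread("pics/w19.png");W=cam("wrist",np.load("pics/p19T.npy"))
m0=np.array([.4921,-.3043,.0375])
def bb(C,mid,d,o,r):
    n=np.cos(d)*h-np.sin(d)*np.array([0,0,1.]);q=np.array([proj(C,p) for p in _cc(mid+o*n,n,r)]);return np.r_[q.min(0),q.max(0)]
s5=lambda x,o:x/5+o
def f(p):
    mid=m0+p[0]*h+p[1]*l+[0,0,p[2]];d=p[3]
    a=bb(C,mid,d,.0005,.032);b=bb(C,mid,d,-.005,.032);c=bb(C,mid,d,.005,.015)
    A=bb(W,mid,d,.0005,.032);B=bb(W,mid,d,-.005,.032);H=bb(W,mid,d,.005,.015)
    return np.r_[a[0]-s5(145,238),a[2]-s5(645,238),a[3]-s5(403,192),a[1]-s5(217,192),b[3]-s5(440,192),c[3]-s5(303,192),(c[0]+c[2])/2-s5(393,238),
      A[1]-264.2,A[0]-278.4,A[2]-360,B[3]-334.8,H[1]-282.6]
s=least_squares(f,(0,0,0,.2),x_scale=(.01,.01,.01,.1));p=s.x;mid=m0+p[0]*h+p[1]*l+[0,0,p[2]];print(p[:3]*1e3,np.degrees(p[3]),mid,np.round(s.fun,1))
cv2.imwrite("pics/w20e.png",np.hstack([cv2.resize(draw(w,C,255,215,380,290,4,mid,p[3]),(400,300)),cv2.resize(draw(w19,W,268,255,370,355,4,mid,p[3]),(300,300))]))
E
```

```text
[ 1.1224  0.6863 -0.5616] 24.548327983109676 [ 0.492  -0.303   0.0369] [-0.6  0.7 -0.5 -1.6  1.1  0.2  0.4 -1.2  0.1 -0.7  3.8 -2.1]
```

View pics/w20e.png

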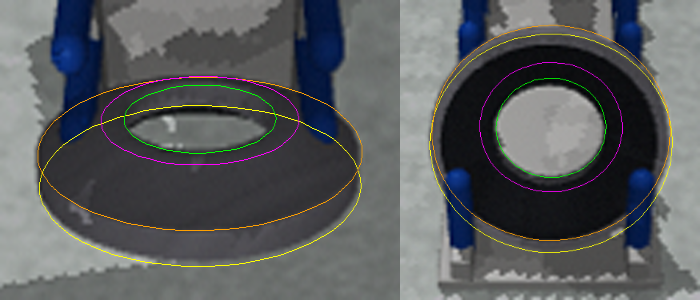

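```bash
python3 - <<'E'
from ov import *
mid=np.array([.4929,-.3041,.0368]);le=np.radians(30);Rg=frame(-np.cos(le)*np.array([0,0,1])-np.sin(le)*h,vec(-28.5,0))
rows(mid-.205*Rg[:,0],Rg,3); G=mid-.16*Rg[:,0];print("grasp TCP",G,"cam",G+Rg@[.031,0,-.081])
E
```

```text
3 rows of [-0.0016 -0.0232 -0.0015] [11.16 -0.11 -6.16] deg 1.3352085381401442 mm 12.750736434332554
[[ 0.5417 -0.2144  0.2398]
 [ 0.5419 -0.2141  0.2271]
 [ 0.5418 -0.214   0.2143]]
grasp TCP [ 0.5311 -0.2338  0.1754] cam [ 0.5571 -0.1858  0.108 ]
```

```bash
python3 -m pendant '-.0016 -.023 -.0015 11.2 -.1 -6.1 1;-.0016 -.023 -.0015 11.2 -.1 -6.1 1;-.0016 -.023 -.0015 11.2 -.1 -6.1 1;0 0 0 0 0 0 1;0 0 0 0 0 0 1;0 0 0 0 0 0 1'; python3 - <<'E'
from ov import *
T=pose();w=optics.read_camera("wrist");cv2.imwrite("pics/w21.png",w)
mid=np.array([.4929,-.3041,.0368]);le=np.radians(30);Rg=frame(-np.cos(le)*np.array([0,0,1])-np.sin(le)*h,vec(-28.5,0));go(mid-.16*Rg[:,0],Rg)
E
```

```text
clock: 20.42
eef_pos: [0.5414, -0.2139, 0.2124]
ee_rot: [-0.442, -0.429, -0.257, 0.745]
wrist_force: [0.2, 0.0, -0.1]
opening: 1.001
turn [0.0012 0.0001 0.0016] shift first [43.7238  0.3844  0.6248] shift after turn [43.7243  0.3166  0.6283]
```

View pics/w21.png

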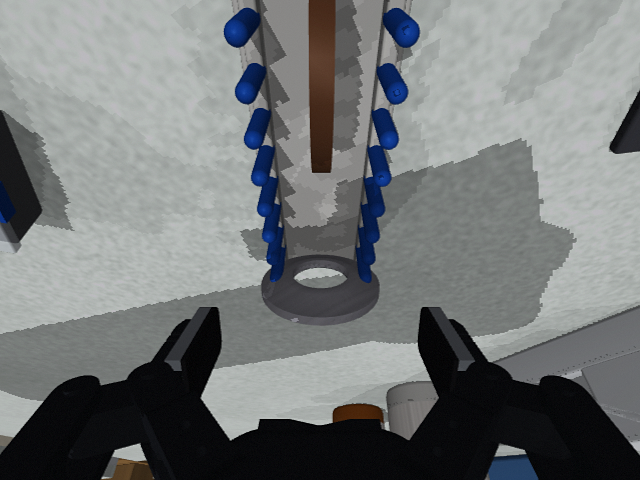

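```bash
python3 -m pendant '0 0 0 15 .2 .3 1;0 0 0 15 .2 .3 1;0 0 0 13.7 0 0 1;0 0 0 0 0 0 1;0 0 0 0 0 0 1'; python3 - <<'E'
from ov import *
w=optics.read_camera("wrist");cv2.imwrite("pics/w22.png",w);print(monitor.get_obs()["wrist_force"])
si=optics.read_camera("scene");cv2.imwrite("pics/si22.png",cv2.resize(si[120:240,200:340],None,fx=5,fy=5,interpolation=cv2.INTER_CUBIC))
E
```

```text
clock: 20.88
eef_pos: [0.5308, -0.234, 0.1755]
ee_rot: [-0.442, -0.429, -0.256, 0.745]
wrist_force: [0.5, -0.3, -0.2]
opening: 0.996
[0.7108 0.6181 0.4774]
```

View pics/w22.png

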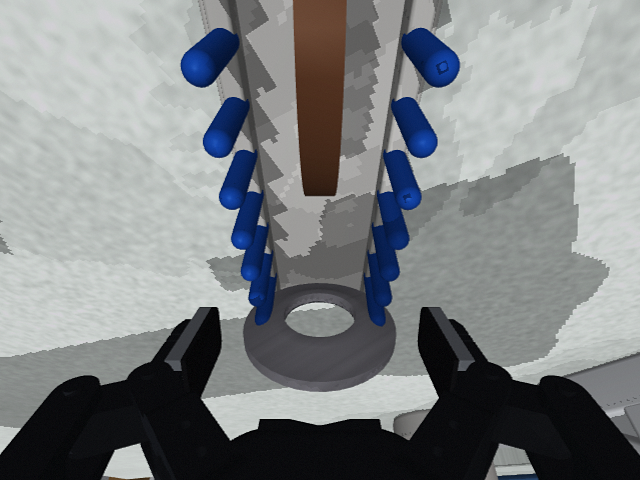

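View pics/si22.png

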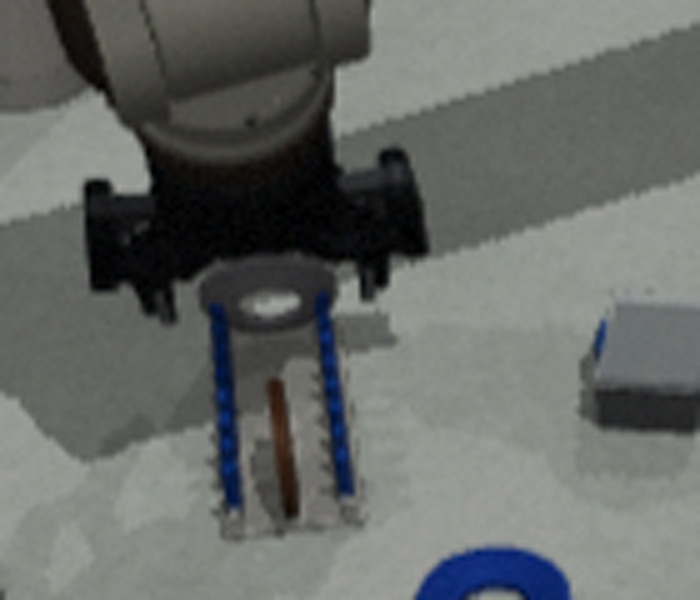

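```bash
python3 -m pendant '0 0 0 0 0 2 1;0 0 0 0 0 0 .8;0 0 0 0 0 0 .6;0 0 0 0 0 0 .6;0 0 0 0 0 0 .6;0 0 0 0 0 0 .6;0 0 0 0 0 0 .6;0 0 0 0 0 0 .6' 70; python3 - <<'E'
from ov import *
w=optics.read_camera("wrist");cv2.imwrite("pics/w23.png",w);print(monitor.get_obs()["wrist_force"],pose())
E
```

```text
clock: 21.65
eef_pos: [0.5303, -0.2351, 0.177]
ee_rot: [-0.443, -0.429, -0.256, 0.744]
wrist_force: [-0.4, 3.8, 5.2]
opening: 0.715
[-0.476   3.5947  5.6143] [[-0.2394  0.8791 -0.4122  0.5303]
 [-0.4391 -0.4767 -0.7616 -0.2351]
 [-0.866  -0.0013  0.5001  0.1771]
 [ 0.      0.      0.      1.    ]]
```

View pics/w23.png

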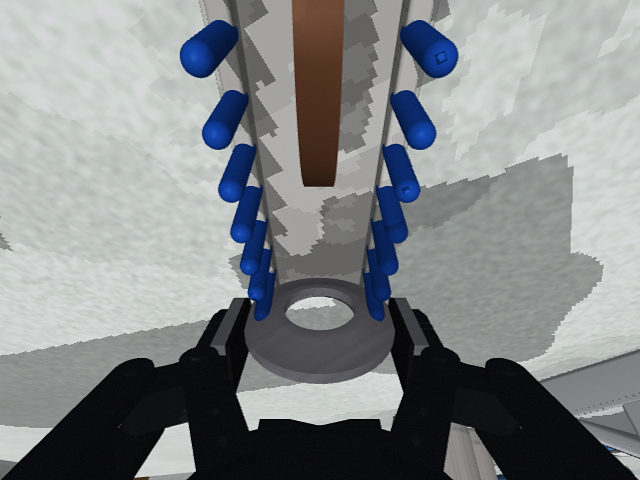

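```bash
python3 -m pendant '0 0 0 -7.5 0 3 .6;0 0 0 -9.4 0 3.8 .6;0 0 0 -11.2 0 4.5 .6;0 0 0 -14 0 5.6 .6;0 0 0 -19 0 7.6 .6;0 0 0 0 0 0 .6;0 0 0 0 0 0 .6'; python3 - <<'E'
from ov import *
w=optics.read_camera("wrist");cv2.imwrite("pics/w24.png",w);print(monitor.get_obs()["wrist_force"],pose()[:3,3])
E
```

```text
clock: 22.28
eef_pos: [0.5352, -0.2272, 0.2433]
ee_rot: [-0.443, -0.43, -0.255, 0.744]
wrist_force: [-0.2, 0.2, -1.2]
opening: 0.719
[-0.1005 -0.1906 -1.7999] [ 0.5349 -0.2272  0.2419]
```

View pics/w24.png

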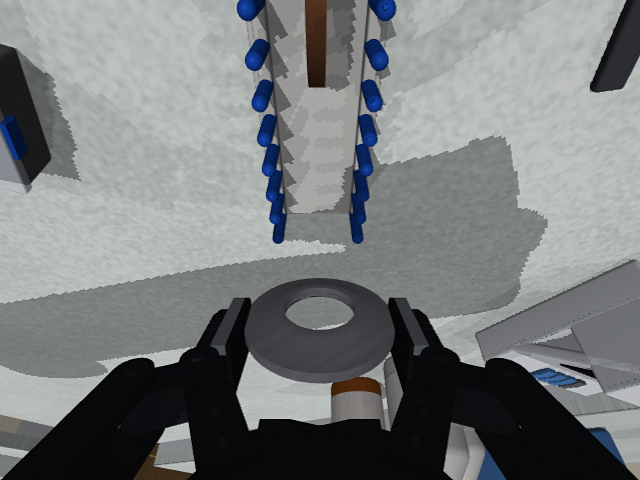

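```bash
cat > tf.py <<'E'
from h import *
M=optics.camera_model("wrist");Tc=np.linalg.inv(M["T_tool_cam"]);CT=(M["K"],Tc)
def circ(mid,g,o,r):
    n=np.array([np.cos(g),0,-np.sin(g)]);e=np.array([0,1.,0]);b=np.cross(n,e);t=np.linspace(0,2*np.pi,80)
    return np.array([proj(CT,p) for p in mid+o*n+r*(np.outer(np.cos(t),e)+np.outer(np.sin(t),b))])
def bbt(mid,g,o,r):
    q=circ(mid,g,o,r);return np.r_[q.min(0),q.max(0)]
def ovt(img,mid,g,x0,y0,x1,y1,f):
    im=cv2.resize(img[y0:y1,x0:x1],None,fx=f,fy=f,interpolation=cv2.INTER_CUBIC)
    for o,r,c in ((-.005,.032,(0,255,255)),(.0005,.032,(0,160,255)),(.005,.015,(0,255,0)),(.005,.0195,(255,0,255))):
        cv2.polylines(im,[((circ(mid,g,o,r)-[x0,y0]+.5)*f).astype(np.int32)],True,c,1)
    return im
E
python3 - <<'E'
from tf import *
w=cv2.imread("pics/w24.png");cv2.imwrite("pics/w24c.png",cv2.resize(w[265:395,235:405],None,fx=4.6,fy=4.6,interpolation=cv2.INTER_CUBIC))
E
```

```text
(no output)
```

View pics/w24c.png

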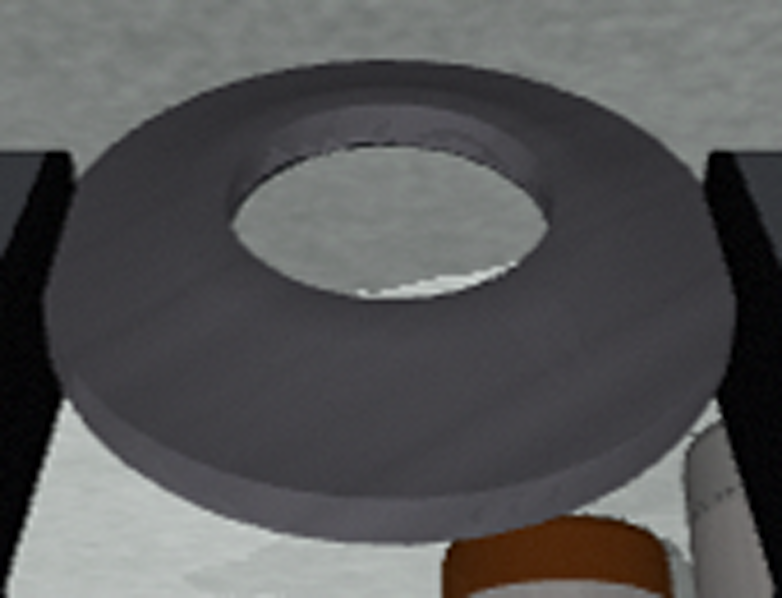

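```bash
python3 - <<'E'
from tf import *
w=cv2.imread("pics/w24.png");X=lambda x:x/4.6+235-.4;Y=lambda y:y/4.6+265-.4
def f(p):
    m=np.array(p[:3]);a=bbt(m,p[3],.0005,.032);b=bbt(m,p[3],-.005,.032);c=bbt(m,p[3],.005,.015)
    return np.r_[a[0]-X(45),a[2]-X(735),a[3]-Y(497),a[1]-Y(60),b[3]-Y(543),c[3]-Y(298),c[1]-Y(104),c[0]-X(230),c[2]-X(552)]
s=least_squares(f,(.16,0,0,1.7),x_scale=(.01,.01,.01,.1));p=s.x;print(p[:3]*1e3,np.degrees(p[3]),np.round(s.fun,1))
# with x fixed alternatives
cv2.imwrite("pics/w24o.png",ovt(w,p[:3],p[3],235,265,405,395,4.6))
E
```

```text
[163.4322  -0.9866  -1.9612] 96.13061069941597 [ 0.1  0.1 -0.9 -0.5  0.6  0.3  0.5 -0.2 -0. ]
```

View pics/w24o.png

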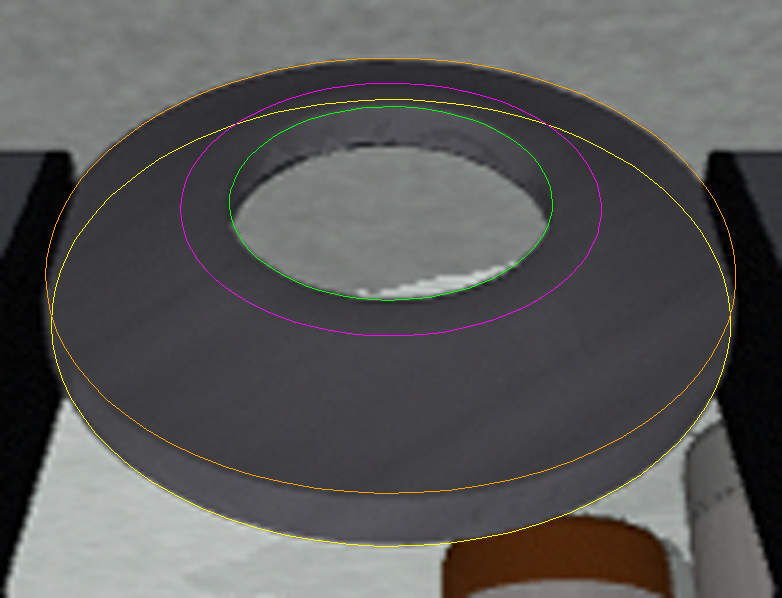

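```bash
cat > kin.py <<'E'
from h import *
data=[([-1.144,.0875,.1751,1.6598,0,1.571],(.2277,-.5007,.4040)),([.1972,.3117,.2056,1.4663,0,1.5801],(.6356,.127,.2849)),([.1851,.3111,.0845,1.3406,0,1.571],(.6322,.1184,.2226)),([.5086,.0818,.0698,1.5555,0,1.8946],(.4844,.27,.3583)),([-.209,.2909,.148,1.4277,0,.5762],(.6252,-.1327,.268)),([-.112,.0392,-.2461,1.0499,-.1829,.6521],(.5778,-.0854,.2214)),([-1.0039,.6271,.4358,2.1847,.9138,.6531],(.4019,-.4668,.2897)),([-.9646,.658,.2438,1.9205,.9429,.6978],(.4168,-.4426,.1651)),([-.2736,.2135,.1004,1.5707,-.4479,1.8249],(.5463,-.2035,.3046))]
o=monitor.get_obs();data.append((list(o["q"]),tuple(o["eef_pos"])))
def rot(q): return R.from_euler('z',q[0])*R.from_euler('y',q[1]-q[2]+q[3])*R.from_euler('z',q[4])*R.from_euler('x',q[5])
def fk(q,k):
    a1,d1,a2,c2,a3,e3,L,dw=k;B=R.from_euler('z',q[0])
    el=np.array([a1+a2*np.sin(q[1]),0,d1+a2*np.cos(q[1])]);ps=q[1]-q[2]
    w=el+np.array([a3*np.cos(ps)+e3*np.sin(ps),0,-a3*np.sin(ps)+e3*np.cos(ps)])
    th=ps+q[3];j5=w+L*np.array([np.cos(th),0,-np.sin(th)])
    return B.apply(j5)+dw*rot(q).apply([1,0,0])
def fit():
    f=lambda k:np.concatenate([fk(q,k)-p for q,p in data]+[0.002*(k-np.array([0,.2,.4,0,.4,0,.1,.1]))])
    s=least_squares(f,[0,.2,.4,0,.4,.0,.1,.1]);return s.x,s.fun
E
python3 - <<'E'
from kin import *
k,r=fit();print(k,np.abs(r[:30]).max(),np.abs(r[:30]).reshape(-1,3).max(1))
lo=np.array([-3.13,-.85,-1.15,-2.2,-1.44,-3.14]);hi=np.array([3.13,1.81,1.24,2.28,1.52,3.14])
def ik(P,Rt,q0):
    f=lambda q:np.r_[(fk(q,k)-P)*10,(rot(q).inv()*R.from_matrix(Rt)).as_rotvec()]
    s=least_squares(f,np.clip(q0,lo+.01,hi-.01),bounds=(lo,hi));return s.x,np.linalg.norm(s.fun[:3])/10,np.degrees(np.linalg.norm(s.fun[3:]))
hub=np.array([.484,.2695,.085])
for az,q6 in ((0,-2.9),(10,-3),(20,-3.05),(29,3.1),(32,3.1),(36,3.1),(45,3.0)):
    Rh=pitched(az,6.1);P=hub-Rh@[.1634,0,-.002]
    for dz in (0,.1):
        q,e,d=ik(P+[0,0,dz],Rh,[.5,-.2,-.8,-.5,0,q6]);print(az,dz,np.round(q,2),"perr mm",round(e*1e3,1),"deg",round(d,2))
E
```

```text
[-0.0048  0.1607  0.4211  0.      0.5236  0.0362  0.1447  0.1116] 0.004364784117708687 [0.0017 0.0008 0.0003 0.0044 0.001  0.0001 0.0004 0.0007 0.0007 0.0002]
0 0 [ 0.93 -0.35 -1.15 -0.27 -1.03 -2.7 ] perr mm 8.5 deg 12.77
0 0.1 [ 0.92 -0.65 -1.15 -0.14 -0.95 -2.85] perr mm 4.3 deg 6.84
10 0 [ 0.86 -0.48 -1.15 -0.02 -0.85 -2.7 ] perr mm 14.9 deg 23.08
10 0.1 [ 0.83 -0.79 -1.15  0.09 -0.72 -2.86] perr mm 9.6 deg 14.77
20 0 [ 0.73 -0.59 -1.15  0.13 -0.53 -2.84] perr mm 21.6 deg 31.01
20 0.1 [ 0.7  -0.85 -1.15  0.18 -0.44 -2.96] perr mm 17.6 deg 19.96
29 0 [ 0.51 -0.65 -1.15  0.2  -0.    3.14] perr mm 25.0 deg 33.91
29 0.1 [ 0.51 -0.85 -1.15  0.17 -0.    3.14] perr mm 27.1 deg 20.78
32 0 [ 0.43 -0.64 -1.15  0.19  0.19  3.03] perr mm 24.6 deg 33.6
32 0.1 [ 0.43 -0.85 -1.15  0.17  0.19  3.07] perr mm 25.6 deg 20.86
36 0 [ 0.33 -0.61 -1.15  0.16  0.42  2.9 ] perr mm 22.8 deg 32.21
36 0.1 [ 0.35 -0.85 -1.15  0.17  0.37  2.99] perr mm 20.7 deg 20.53
45 0 [ 0.19 -0.51 -1.15  0.03  0.77  2.73] perr mm 17.1 deg 25.98
45 0.1 [ 0.23 -0.83 -1.15  0.14  0.63  2.88] perr mm 11.2 deg 16.9
```

```bash
cat >> kin.py <<'E'
k,_r=fit()
lo=np.array([-3.13,-.85,-1.15,-2.2,-1.44,-3.14]);hi=np.array([3.13,1.81,1.24,2.28,1.52,3.14])
def ik(P,Rt,q0):
    f=lambda q:np.r_[(fk(q,k)-P)*10,(rot(q).inv()*R.from_matrix(Rt)).as_rotvec()]
    s=least_squares(f,np.clip(q0,lo+.01,hi-.01),bounds=(lo+.01,hi-.01));return s.x,np.linalg.norm(s.fun[:3])/10*1e3,np.degrees(np.linalg.norm(s.fun[3:]))
def iks(P,Rt,seeds=None):
    best=None
    for s5 in (-1,0,1):
        for q6 in (-2.5,-1,0.5,2,):
            for q4 in (0,1.5):
                r=ik(P,Rt,[np.arctan2(P[1],P[0]),.2,0,q4,s5,q6])
                if best is None or r[1]+r[2]<best[1]+best[2]-1e-3: best=r
    return best
E
python3 - <<'E'
from kin import *
hub=np.array([.484,.2695,.085])
for p in (6.1,25,40):
  for az in range(-180,180,15):
    Rh=pitched(az,p);P=hub-Rh@[.1634,0,-.002]
    q,e,d=iks(P,Rh)
    if e<3 and d<3: print(p,az,np.round(q,2),round(e,1),round(d,1))
E
```

```text
6.1 -60 [ 0.97  0.86  0.22  2.25 -1.11 -0.22] 0.0 0.0
6.1 -45 [ 1.01  0.67 -0.04  1.98 -1.32 -0.43] 0.0 0.0
6.1 -30 [ 1.02  0.08 -0.65  0.62 -1.43 -1.79] 0.1 1.8
6.1 -15 [ 1.   -0.1  -1.1  -0.66 -1.24 -2.82] 0.0 0.0
6.1 75 [ 0.01 -0.09 -1.07 -0.6   1.28  2.78] 0.0 0.0
6.1 90 [-0.01  0.2  -0.52  0.93  1.46  1.49] 0.0 0.0
6.1 105 [ 0.01  0.7  -0.01  2.03  1.3   0.39] 0.0 0.0
6.1 120 [0.05 0.88 0.24 2.27 1.09 0.21] 0.0 0.1
25 -90 [ 0.82  0.91  0.56  2.23 -0.67 -0.38] 0.0 0.0
25 -75 [ 0.88  0.75  0.33  2.05 -0.83 -0.53] 0.0 0.0
25 -60 [ 0.93  0.56  0.08  1.8  -0.98 -0.77] 0.0 0.0
25 -45 [ 0.97  0.31 -0.21  1.42 -1.1  -1.16] 0.0 0.0
25 -30 [ 0.98 -0.02 -0.56  0.88 -1.13 -1.74] 0.0 0.0
25 -15 [ 0.94 -0.32 -0.88  0.36 -1.01 -2.31] 0.0 0.0
25 0 [ 0.86 -0.57 -1.1   0.09 -0.75 -2.69] 0.0 0.0
25 60 [ 0.15 -0.54 -1.08  0.11  0.79  2.65] 0.0 0.0
25 75 [ 0.07 -0.29 -0.85  0.41  1.03  2.25] 0.0 0.0
25 90 [ 0.04  0.02 -0.52  0.95  1.13  1.67] 0.0 0.0
25 105 [ 0.05  0.34 -0.18  1.48  1.09  1.1 ] 0.0 0.0
25 120 [0.09 0.58 0.11 1.83 0.96 0.74] 0.0 0.0
25 135 [0.14 0.77 0.36 2.07 0.81 0.51] 0.0 0.0
25 1
[... 576 characters left out ...]
0.9  -0.08 -0.49  0.98 -0.86 -1.8 ] 0.0 0.0
40 -15 [ 0.86 -0.31 -0.72  0.69 -0.76 -2.21] 0.0 0.0
40 0 [ 0.78 -0.51 -0.89  0.5  -0.57 -2.57] 0.0 0.0
40 15 [ 0.66 -0.66 -0.99  0.4  -0.3  -2.88] 0.0 0.0
40 30 [ 0.5  -0.71 -1.02  0.38  0.02  3.13] 0.0 0.0
40 45 [ 0.34 -0.64 -0.98  0.41  0.33  2.85] 0.0 0.0
40 60 [ 0.22 -0.49 -0.87  0.51  0.6   2.53] 0.0 0.0
40 75 [ 0.15 -0.29 -0.69  0.72  0.78  2.17] 0.0 0.0
40 90 [ 0.12 -0.05 -0.47  1.02  0.86  1.75] 0.0 0.0
40 105 [ 0.12  0.18 -0.22  1.34  0.86  1.35] 0.0 0.0
40 120 [0.14 0.39 0.01 1.61 0.79 1.02] 0.0 0.0
40 135 [0.19 0.56 0.23 1.83 0.69 0.76] 0.0 0.0
40 150 [0.24 0.71 0.43 2.   0.56 0.55] 0.0 0.0
40 165 [0.3  0.83 0.6  2.13 0.42 0.39] 0.0 0.0
```

```bash
cat >> kin.py <<'E'
def plan(T,P,Rt,n,q,verbose=True):
    G=np.eye(4);G[:3,:3]=Rt;G[:3,3]=P;M=expm(np.real(logm(np.linalg.inv(T)@G))/n);X=T.copy()
    rv=R.from_matrix(M[:3,:3]).as_rotvec();print(n,"rows",np.round(rv,4),np.round(M[:3,3]*1e3,1),"deg",np.degrees(np.linalg.norm(rv)))
    for i in range(n):
        X=X@M;q2,e,d=ik(X[:3,3],X[:3,:3],q)
        if i%3==2 or i==n-1 or e>2 or np.abs(q2-q).max()>.2: print(i,X[:3,3],"disc",(X@[.1634,0,-.002,1])[:3],np.round(q2,2),round(e,1),round(d,1),"dq",np.round(np.abs(q2-q).max(),2))
        q=q2
    return X,q
E
python3 - <<'E'
from kin import *
T=pose();q=monitor.get_obs()["q"];hub=np.array([.484,.2695,.16])
A=T.copy();A[:3,3]+=[-.0,0,.10]
qa,e,d=ik(A[:3,3],A[:3,:3],q);print(np.round(qa,2),e,d)
Rh=pitched(102,6.1);P=hub-Rh@[.1634,0,-.002];print(P)
plan(A,P+[0,-.0,.08],Rh,22,qa)
E
```

```text
[-0.31  0.2   0.15  1.63 -0.51  1.79] 2.6208083778984375e-12 8.341328462096709e-12
[0.5178 0.1104 0.1754]
22 rows [-0.0338  0.086  -0.0171] [ 12.1  -2.2 -14.4] deg 5.383236646696525
2 [ 0.5383 -0.2023  0.2912] disc [ 0.5092 -0.2335  0.1335] [-0.31  0.2   0.07  1.56 -0.25  1.69] 0.0 0.0 dq 0.09
5 [ 0.5416 -0.1646  0.2493] disc [ 0.5195 -0.1536  0.0877] [-0.3   0.21  0.01  1.52  0.01  1.6 ] 0.0 0.0 dq 0.09
8 [ 0.5437 -0.1168  0.2191] disc [ 0.5258 -0.0639  0.0655] [-0.27  0.23 -0.04  1.5   0.28  1.52] 0.0 0.0 dq 0.09
11 [ 0.5436 -0.0626  0.203 ] disc [0.5269 0.0287 0.0685] [-0.22  0.25 -0.08  1.5   0.54  1.44] 0.0 0.0 dq 0.09
14 [ 0.5403 -0.0061  0.202 ] disc [0.5218 0.117  0.0961] [-0.16  0.27 -0.1   1.54  0.8   1.33] 0.0 0.0 dq 0.09
17 [0.5334 0.0483 0.2159] disc [0.51   0.1941 0.146 ] [-0.09  0.3  -0.09  1.65  1.06  1.16] 0.0 0.0 dq 0.08
20 [0.5224 0.0964 0.2435] disc [0.4915 0.2541 0.2142] [-0.02  0.4  -0.03  1.97  1.28  0.75] 0.0 0.0 dq 0.19
21 [0.5178 0.1104 0.2554] disc [0.484  0.2695 0.24  ] [0.   0.47 0.   2.2  1.34 0.47] 0.0 0.0 dq 0.28
```

```bash
python3 - <<'E'
from kin import *
T=pose();q=monitor.get_obs()["q"];hub=np.array([.484,.2695,.16])
A=T.copy();A[:3,3]+=[-.0,0,.14];go(A[:3,3])
qa,e,d=ik(A[:3,3],A[:3,:3],q);print(np.round(qa,2),e,d)
Rh=pitched(100,6.1);P=hub-Rh@[.1634,0,-.002]
X,qq=plan(A,P+[0.01,-.05,.03],Rh,24,qa)
plan(X,P-[0,0,.075],Rh,6,qq)
E
```

```text
turn [0. 0. 0.] shift first [-121.2424   -0.1352   70.0019] shift after turn [-121.2424   -0.1352   70.0019]
[-0.31  0.21  0.24  1.71 -0.51  1.79] 7.989977428472323e-09 8.463835948138169e-09
24 rows [-0.0294  0.0792 -0.0149] [14.  -0.8 -9. ] deg 4.916778229181401
2 [ 0.5346 -0.2198  0.3326] disc [ 0.5052 -0.2544  0.1757] [-0.34  0.2   0.15  1.62 -0.27  1.67] 0.0 0.0 dq 0.08
5 [ 0.5355 -0.2004  0.2867] disc [ 0.5135 -0.1966  0.1249] [-0.35  0.21  0.08  1.58 -0.04  1.57] 0.0 0.0 dq 0.08
8 [ 0.5368 -0.1704  0.247 ] disc [ 0.52   -0.1278  0.0902] [-0.35  0.23  0.02  1.55  0.2   1.48] 0.0 0.0 dq 0.08
11 [ 0.5377 -0.1314  0.216 ] disc [ 0.5237 -0.0523  0.0737] [-0.32  0.26 -0.03  1.54  0.43  1.39] 0.0 0.0 dq 0.08
14 [ 0.5373 -0.086   0.1955] disc [0.5235 0.025  0.0764] [-0.29  0.29 -0.06  1.57  0.67  1.29] 0.0 0.0 dq 0.08
17 [ 0.535  -0.037   0.1868] disc [0.5187 0.0992 0.0979] [-0.23  0.34 -0.08  1.63  0.9   1.14] 0.0 0.0 dq 0.08
20 [0.5301 0.0125 0.1902] disc [0.5089 0.1654 0.1367] [-0.17  0.41 -0.07  1.79  1.11  0.9 ] 0.0 0.0 dq 0.1
23 [0.5223 0.0593 0.2054] disc [0.494  0.2195 0.19  ] [-0.09  0.55 -0.01  2.2   1.28  0.37] 0.0 0.0 dq 0.23
6 rows [-0.  0.  0.] [10.3 -0.2 16.5] deg 1.3130719096617468e-14
2 [0.5173 0.0843 0.1529] disc [0.489  0.2445 0.1375] [-0.05  0.58 -0.06  2.05  1.33  0.44] 0.0 0.0 dq 0.05
5 [0.5123 0.1093 0.1004] disc [0.484  0.2695 0.085 ] [-0.    0.61 -0.11  1.87  1.37  0.54] 0.0 0.0 dq 0.06
```

```bash
python3 -m pendant '0 0 0 -16 0 9 .6;0 0 0 -25 0 14 .6;0 0 0 -27 0 16 .6;0 0 0 -27 0 16 .6;0 0 0 -26 0 15 .6;-.0294 .0792 -.0149 14 -.8 -9 .6;-.0294 .0792 -.0149 14 -.8 -9 .6;-.0294 .0792 -.0149 14 -.8 -9 .6;-.0294 .0792 -.0149 14 -.8 -9 .6;-.0294 .0792 -.0149 14 -.8 -9 .6;-.0294 .0792 -.0149 14 -.8 -9 .6;-.0294 .0792 -.0149 14 -.8 -9 .6' && python3 -m pendant '-.0294 .0792 -.0149 14 -.8 -9 .6;-.0294 .0792 -.0149 14 -.8 -9 .6;-.0294 .0792 -.0149 14 -.8 -9 .6;-.0294 .0792 -.0149 14 -.8 -9 .6;-.0294 .0792 -.0149 14 -.8 -9 .6;-.0294 .0792 -.0149 14 -.8 -9 .6;-.0294 .0792 -.0149 14 -.8 -9 .6'; python3 - <<'E'
from kin import *
T=pose();q=monitor.get_obs()["q"];hub=np.array([.484,.2695,.16]);print(T[:3,3],np.round(q,2))
Rh=pitched(100,6.1);P=hub-Rh@[.1634,0,-.002]
plan(T,P+[0.01,-.05,.03],Rh,12,q)
E
```

```text
clock: 23.33
eef_pos: [0.5351, -0.1917, 0.2699]
ee_rot: [-0.357, -0.556, -0.465, 0.59]
wrist_force: [-0.8, -0.5, -1.1]
opening: 0.718
clock: 23.92
eef_pos: [0.5364, -0.1016, 0.1983]
ee_rot: [0.24, 0.632, 0.63, -0.383]
wrist_force: [-0.9, -0.0, -1.5]
opening: 0.716
[ 0.5364 -0.1016  0.1983] [-0.3   0.28 -0.06  1.55  0.59  1.32]
12 rows [-0.0247  0.0657 -0.0123] [11.6 -0.5 -7.6] deg 4.08076638111502
2 [ 0.5355 -0.0615  0.1876] disc [0.5207 0.0634 0.0833] [-0.26  0.32 -0.08  1.59  0.78  1.22] 0.0 0.0 dq 0.06
5 [ 0.5331 -0.0201  0.1853] disc [0.5154 0.1228 0.108 ] [-0.21  0.36 -0.08  1.67  0.97  1.08] 0.0 0.0 dq 0.06
8 [0.5287 0.0208 0.1913] disc [0.5065 0.1756 0.1442] [-0.15  0.43 -0.06  1.83  1.15  0.84] 0.0 0.0 dq 0.1
11 [0.5223 0.0593 0.2054] disc [0.494  0.2195 0.19  ] [-0.09  0.55 -0.01  2.19  1.28  0.37] 0.0 0.0 dq 0.2
```

```bash
python3 -m pendant '-.0294 .0792 -.0149 14 -.8 -9 .6;-.0294 .0792 -.0149 14 -.8 -9 .6;-.0294 .0792 -.0149 14 -.8 -9 .6;-.0294 .0792 -.0149 14 -.8 -9 .6;-.0294 .0792 -.0149 14 -.8 -9 .6;-.0294 .0792 -.0149 14 -.8 -9 .6;-.0294 .0792 -.0149 14 -.8 -9 .6;-.02 .055 -.01 10 -.6 -6 .6;0 0 0 0 0 0 .6;0 0 0 0 0 0 .6;0 0 0 0 0 0 .6'; python3 - <<'E'
from kin import *
T=pose();q=monitor.get_obs()["q"];hub=np.array([.484,.2695,.16]);print(T[:3,3],np.round(q,2))
w=optics.read_camera("wrist");cv2.imwrite("pics/w30.png",w)
Rh=pitched(100,6.1);P=hub-Rh@[.1634,0,-.002]
plan(T,P+[0.005,-.04,.02],Rh,6,q)
E
```

```text
clock: 24.83
eef_pos: [0.5274, 0.0231, 0.1904]
ee_rot: [0.089, 0.65, 0.745, -0.119]
wrist_force: [-0.3, -0.4, -0.6]
opening: 0.715
[0.5274 0.0231 0.1904] [-0.15  0.43 -0.06  1.85  1.16  0.82]
6 rows [-0.0118  0.0307 -0.0059] [ 7.5 -0.6 -2.5] deg 1.91347900150926
2 [0.5226 0.0464 0.1918] disc [0.4973 0.2049 0.1615] [-0.11  0.48 -0.05  1.97  1.24  0.65] 0.0 0.0 dq 0.06
5 [0.5173 0.0693 0.1954] disc [0.489  0.2295 0.18  ] [-0.07  0.54 -0.04  2.15  1.3   0.4 ] 0.0 0.0 dq 0.1
```

View pics/w30.png

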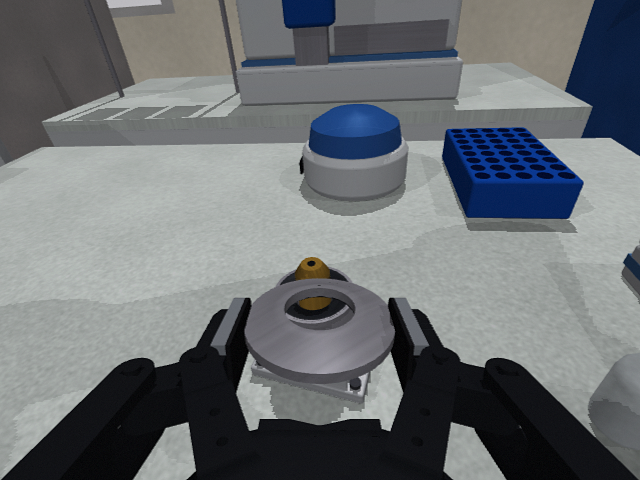

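```bash
python3 -m pendant '-.0118 .0307 -.0059 7.5 -.6 -2.5 .6;-.0118 .0307 -.0059 7.5 -.6 -2.5 .6;-.0118 .0307 -.0059 7.5 -.6 -2.5 .6;-.0118 .0307 -.0059 7.5 -.6 -2.5 .6;-.0118 .0307 -.0059 7.5 -.6 -2.5 .6;-.0118 .0307 -.0059 7.5 -.6 -2.5 .6;0 0 0 0 0 0 .6;0 0 0 0 0 0 .6;0 0 0 0 0 0 .6;0 0 0 0 0 0 .6'; python3 - <<'E'
from kin import *
T=pose();q=monitor.get_obs()["q"];hub=np.array([.484,.2695,.16]);print(T[:3,3],np.round(q,2));np.save("pics/p31T.npy",T)
w=optics.read_camera("wrist");cv2.imwrite("pics/w31.png",w);cv2.imwrite("pics/w31c.png",cv2.resize(w[230:400,230:410],None,fx=4.2,fy=3.5))
Rh=pitched(100,6.1);P=hub-Rh@[.1634,0,-.002];go(P+[0.005,-.04,.02],Rh)
print("proj hub tip",proj(cam("wrist",T),(.484,.2695,.1)),"disc n",T[:3,:3]@[np.cos(np.radians(96.1)),0,-np.sin(np.radians(96.1))])
E
```

```text
clock: 25.72
eef_pos: [0.5172, 0.069, 0.1966]
ee_rot: [0.041, 0.642, 0.765, -0.033]
wrist_force: [0.1, -0.0, -0.8]
opening: 0.714
[0.5172 0.069  0.1966] [-0.07  0.54 -0.04  2.15  1.3   0.39]
turn [ 0.0022 -0.0007 -0.0007] shift first [0.3533 0.1007 1.2326] shift after turn [0.3541 0.1036 1.2322]
proj hub tip [323.8733 380.7715] disc n [-0.002  -0.0008  1.    ]
```

View pics/w31c.png

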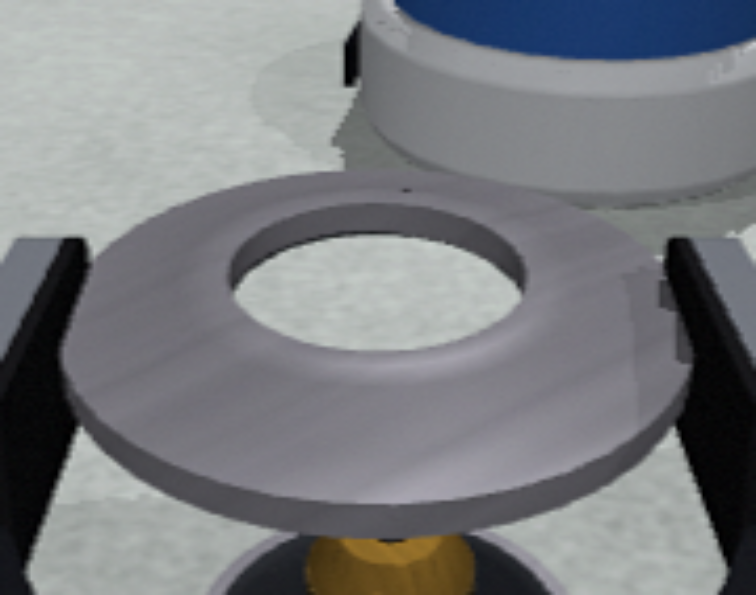

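```bash
python3 - <<'E'
from h import *
w,x,y,z=.089,.65,.745,-.119;T=np.eye(4);T[:3,:3]=R.from_quat([x,y,z,w]).as_matrix();T[:3,3]=[.5274,.0231,.1904]
C=cam("wrist",T);i=cv2.imread("pics/w30.png");cv2.imwrite("pics/w30c.png",cv2.resize(i[250:290,290:335],None,fx=12,fy=12,interpolation=cv2.INTER_CUBIC))
print(plane(C,(311.5,263.3),.1),proj(C,(.484,.2695,.1)), T[:3,:3].T@(plane(C,(311.5,263.3),.1)-[.484,.2695,.1]))
E
```

```text
[0.4836 0.2691 0.1   ] [312.0889 263.0017] [-0.0003 -0.0004  0.0001]
```

View pics/w30c.png

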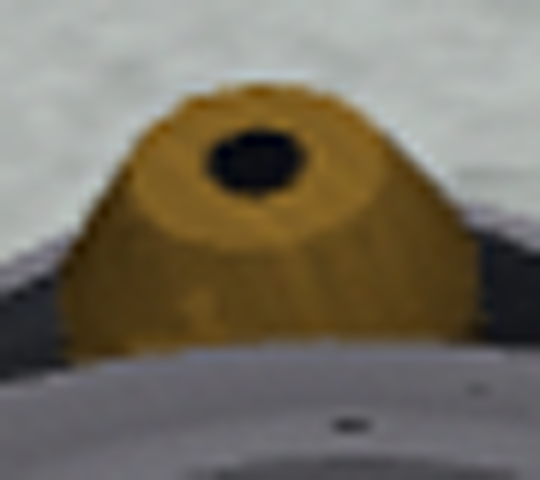

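```bash
python3 - <<'E'
from kin import *
Rh=pitched(100,6.1);hub=np.array([.4836,.2691,0]);P=hub-Rh@[.1634,-.001,-.002];print(P)
go(P+[0,0,.118],Rh);go(P+[0,0,.085],Rh);q,e,d=ik(P+[0,0,.118],Rh,monitor.get_obs()["q"]);print(np.round(q,2),e)
E
```

```text
[0.5128 0.1091 0.0154]
turn [ 0.0022 -0.0007 -0.0007] shift first [46.6152  2.5049 58.6739] shift after turn [46.6524  2.6621 58.6374]
turn [ 0.0022 -0.0007 -0.0007] shift first [50.1001  2.432  91.4893] shift after turn [50.1591  2.6621 91.4505]
[-0.    0.57 -0.1   1.92  1.37  0.54] 6.965366581257767e-09
```

```bash
python3 -m pendant '.002 0 0 12 .7 14.6 .6;0 0 0 12 .7 14.6 .6;0 0 0 12 .7 14.6 .6;0 0 0 10.6 .5 14.7 .6;0 0 0 0 0 0 .6;0 0 0 0 0 0 .6;0 0 0 0 0 0 .6;0 0 0 0 0 0 .6'; python3 - <<'E'
from tf import *
T=pose();print(T[:3,3],monitor.get_obs()["wrist_force"]);np.save("pics/p32T.npy",T)
w=optics.read_camera("wrist");cv2.imwrite("pics/w32.png",w);cv2.imwrite("pics/w32c.png",cv2.resize(w[250:400,235:405],None,fx=4.6,fy=4))
Rh=pitched(100,6.1);hub=np.array([.4836,.2691,0]);P=hub-Rh@[.1634,-.001,-.002];go(P+[0,0,.118],Rh)
for z in (.1,.092): print(proj(cam("wrist",T),(.4836,.2691,z)))
sd=optics.read_camera("side");cv2.imwrite("pics/sd32.png",cv2.resize(sd[110:240,130:290],None,fx=5,fy=4.6,interpolation=cv2.INTER_CUBIC))
E
```

```text
clock: 26.43
eef_pos: [0.513, 0.109, 0.1342]
ee_rot: [0.04, 0.642, 0.765, -0.034]
wrist_force: [0.4, 0.3, -1.5]
opening: 0.709
[0.513  0.109  0.1342] [ 0.437   0.3057 -1.5298]
turn [ 0.0002 -0.0014 -0.0008] shift first [ 0.1066 -0.1849  0.7328] shift after turn [ 0.1078 -0.1847  0.7326]
[318.826  350.3971]
[318.8531 363.6112]
```

View pics/w32c.png

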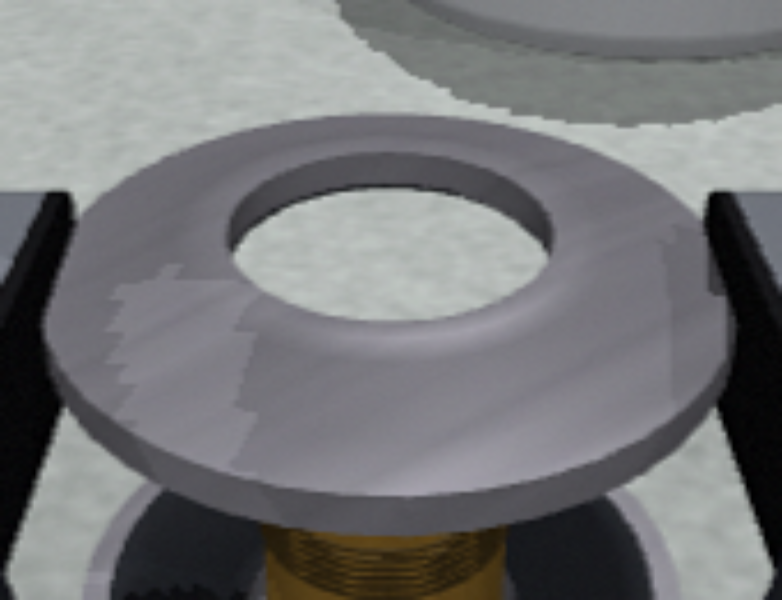

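View pics/sd32.png

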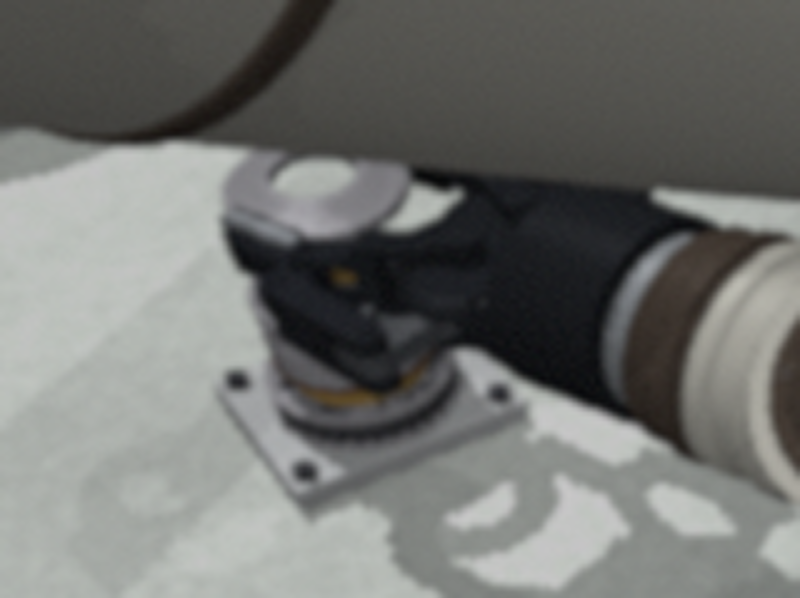

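```bash
python3 -m pendant '0 0 0 .9 -.2 8.5 .6;0 0 0 .9 0 8.8 .6;0 0 0 0 0 0 .6;0 0 0 0 0 0 .6;0 0 0 0 0 0 .6'; python3 - <<'E'
from tf import *
T=pose();print(T[:3,3],monitor.get_obs()["wrist_force"]);np.save("pics/p33T.npy",T)
w=optics.read_camera("wrist");cv2.imwrite("pics/w33.png",w);cv2.imwrite("pics/w33c.png",cv2.resize(w[250:400,235:405],None,fx=4.6,fy=4))
Rh=pitched(100,6.1);hub=np.array([.4836,.2691,0]);P=hub-Rh@[.1634,-.001,-.002];go(P+[0,0,.1],Rh)
u=proj(cam("wrist",T),(.4836,.2691,.1));print("tip pred",u,(u-[235,250])*[4.6,4])
E
```

```text
clock: 26.95
eef_pos: [0.5124, 0.1096, 0.1156]
ee_rot: [0.04, 0.642, 0.765, -0.034]
wrist_force: [-0.1, -0.2, -0.5]
opening: 0.718
[0.5124 0.1096 0.1156] [-0.0574 -0.223  -0.5311]
turn [-0.0012 -0.0017  0.0001] shift first [-0.5307  0.3081  0.4325] shift after turn [-0.5299  0.3077  0.4338]
tip pred [320.3833 318.3289] [392.7631 273.3154]
```

View pics/w33c.png

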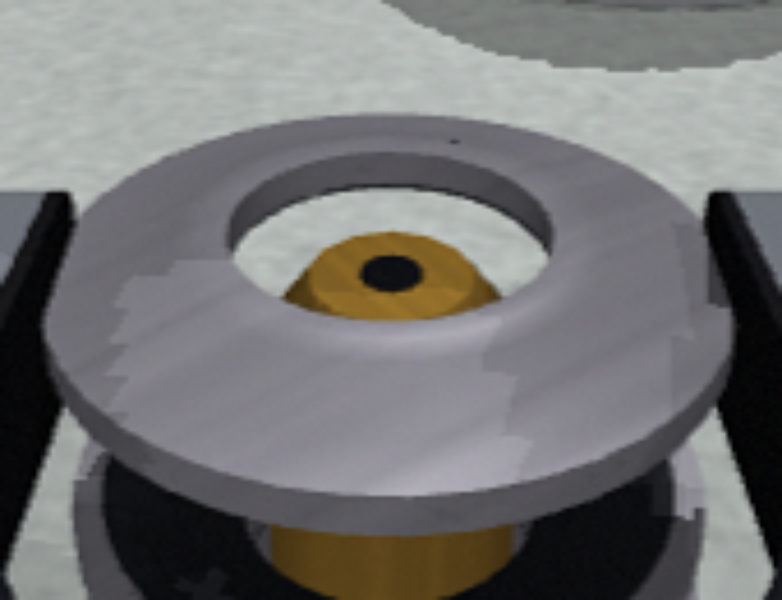

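```bash
python3 -m pendant '0 0 0 0 .2 5 .6;0 0 0 .5 0 5 .6;0 0 0 .5 0 4.5 .6;0 0 0 0 0 0 .6;0 0 0 0 0 0 .6;0 0 0 0 0 0 .6'; python3 - <<'E'
from tf import *
T=pose();print(T[:3,3],monitor.get_obs()["wrist_force"])
w=optics.read_camera("wrist");cv2.imwrite("pics/w34c.png",cv2.resize(w[250:400,235:405],None,fx=4.6,fy=4))
Rh=pitched(100,6.1);hub=np.array([.4836,.2691,0]);P=hub-Rh@[.1634,-.001,-.002];go(P+[0,0,.083],Rh)
u=proj(cam("wrist",T),(.4836,.2691,.1));print("tip pred",(u-[235,250])*[4.6,4])
E
```

```text
clock: 27.5
eef_pos: [0.5126, 0.1092, 0.1011]
ee_rot: [0.04, 0.642, 0.765, -0.034]
wrist_force: [-0.1, 2.1, -2.2]
opening: 0.716
[0.5126 0.1092 0.1011] [-0.0512  2.1172 -2.2456]
turn [-0.001  -0.0015  0.0005] shift first [0.1975 0.1864 2.8301] shift after turn [0.2019 0.1834 2.83  ]
tip pred [391.3925 158.24  ]
```

View pics/w34c.png

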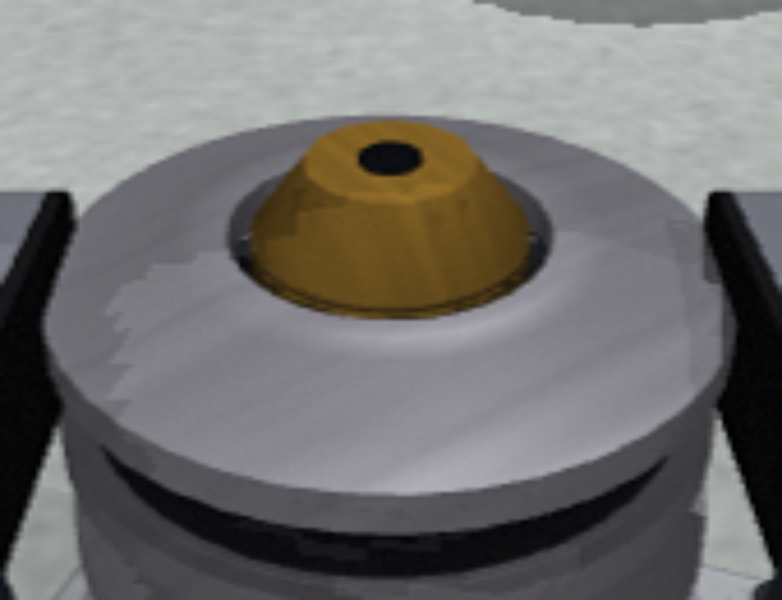

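```bash
python3 -m pendant '0 0 0 .8 0 .5 .6;0 0 0 0 0 0 .6;0 0 0 0 0 0 .6'; python3 -m pendant '0 0 0 0 0 0 .7;0 0 0 0 0 0 .85;0 0 0 0 0 0 1;0 0 0 0 0 0 1;0 0 0 0 0 0 1;0 0 0 0 0 0 1'; python3 - <<'E'
from tf import *
T=pose();print(T[:3,3],monitor.get_obs()["wrist_force"])
w=optics.read_camera("wrist");cv2.imwrite("pics/w35.png",w)
E
```

```text
clock: 27.8
eef_pos: [0.5126, 0.1098, 0.1008]
ee_rot: [0.04, 0.642, 0.765, -0.034]
wrist_force: [-0.0, -0.3, -0.2]
opening: 0.716
clock: 28.3
eef_pos: [0.5126, 0.1098, 0.1007]
ee_rot: [0.04, 0.642, 0.765, -0.034]
wrist_force: [-0.5, -0.7, 0.1]
opening: 1.004
[0.5126 0.1098 0.1007] [-0.5263 -0.6843  0.0507]
```

View pics/w35.png

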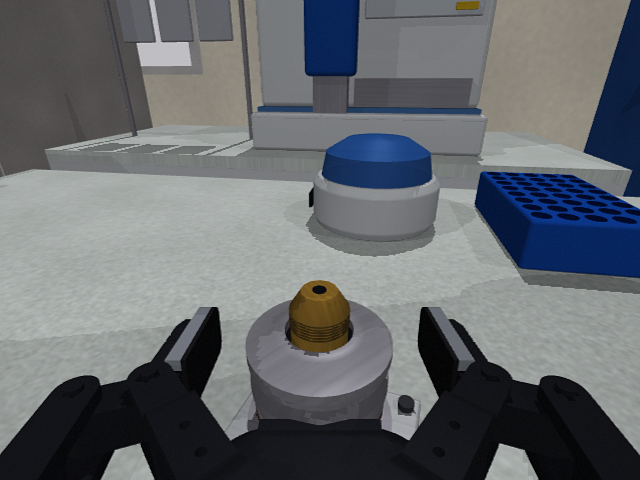

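```bash
python3 -m pendant '0 0 0 -15 0 0 1;0 0 0 -25 0 0 1;0 0 0 -30 0 0 1;0 0 0 -30 0 -8 1;0 0 0 -20 0 -15 1;0 0 0 -10 0 -15 1;0 0 0 0 0 0 1;0 0 0 0 0 0 1;0 0 0 0 0 0 1'; python3 - <<'E'
from tf import *
T=pose();print(T[:3,3],monitor.get_obs()["wrist_force"])
w=optics.read_camera("wrist");cv2.imwrite("pics/w36c.png",cv2.resize(w[200:380,230:410],None,fx=3.3,fy=3.3,interpolation=cv2.INTER_CUBIC))
sd=optics.read_camera("side");cv2.imwrite("pics/sd36.png",cv2.resize(sd[130:240,140:280],None,fx=5,fy=5,interpolation=cv2.INTER_CUBIC))
si=optics.read_camera("scene");cv2.imwrite("pics/si36.png",si)
S=cam("scene");D=cam("side")
E
```

```text
clock: 29.1
eef_pos: [0.5342, -0.0132, 0.1515]
ee_rot: [0.04, 0.642, 0.765, -0.034]
wrist_force: [1.0, 0.8, 0.7]
opening: 0.999
[ 0.5342 -0.0132  0.1515] [0.95   0.7504 0.6888]
```

View pics/w36c.png

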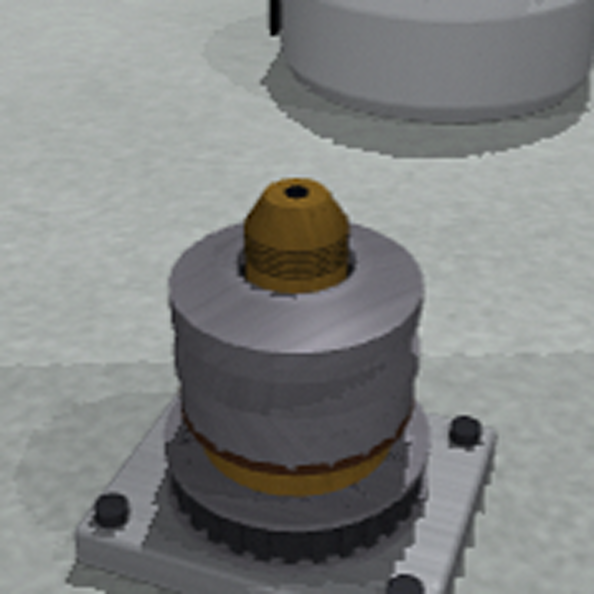

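View pics/sd36.png

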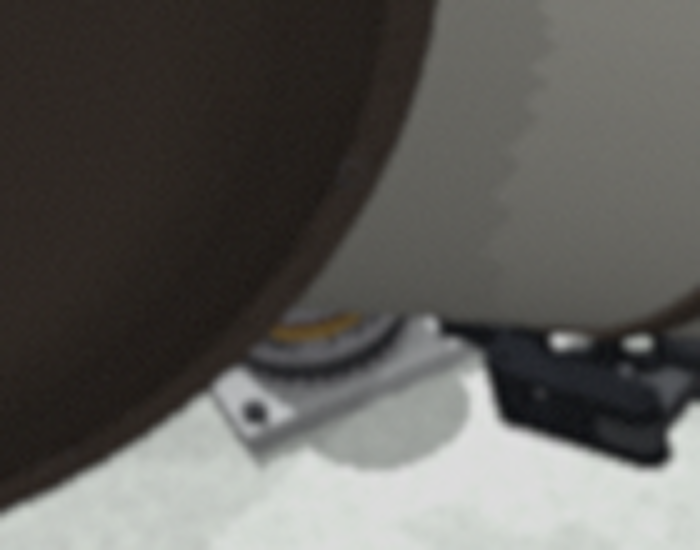

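View pics/si36.png

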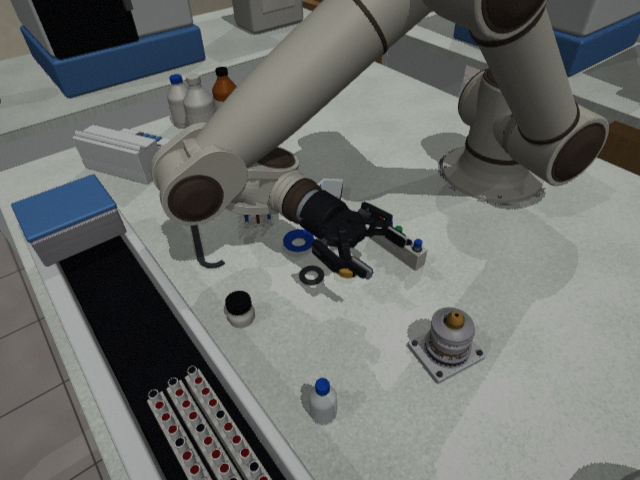

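```bash
python3 - <<'E'
from h import *
T=pose();w=optics.read_camera("wrist");C=cam("wrist",T);x0,y0,f=230,200,3.3
im=cv2.resize(w[200:380,230:410],None,fx=f,fy=f,interpolation=cv2.INTER_CUBIC);t=np.linspace(0,2*np.pi,80)
c=np.array([.4836,.2691,0])
for z,r,col in ((.072,.032,(0,255,255)),(.0775,.032,(0,160,255)),(.082,.015,(0,255,0)),(.1,.008,(255,0,255)),(.052,.032,(255,255,0))):
    q=np.array([(proj(C,c+[r*np.cos(a),r*np.sin(a),z])-[x0,y0]+.5)*f for a in t]);cv2.polylines(im,[q.astype(np.int32)],True,col,1)
cv2.imwrite("pics/w37.png",im);o=monitor.get_obs();print(o["wrist_force"],np.abs(o["qd"]).max(),o["clock"])
E
```

```text
[-0.5092  0.7715 -0.1144] 0.004603837737273395 29.3
```

View pics/w37.png

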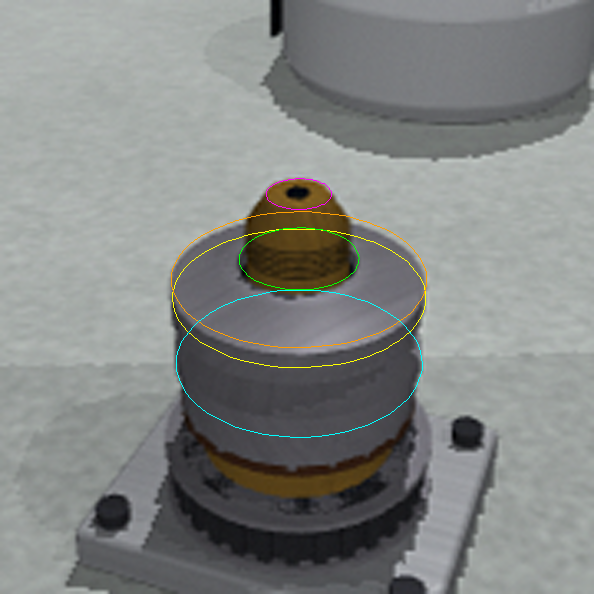

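```bash
python3 - <<'E'
from station import job
print(job.finish_job())
E
```

```text
the job is handed in; nothing more can be done
None
```

The spring stack is finished and handed in at about 29 s of the 69 s allowed. Both loose springs are on the hub: the middle one crown down, the top one crown up.

- **Middle spring:** I took the spring nearest the clutch straight from the bench and lowered it onto the hub. The side camera showed it seated dark side up on the bottom spring.
- **Top spring:** I gripped the other spring with the tool tilted 17° and stood it on edge in the rack's first slot. I then re-gripped it from above, turned it crown up and let it drop about 8 mm onto the hub.

**Last checks**
- The wrist and scene pictures show three springs stacked flat and level, and wrist force was close to zero with the arm clear.
- The drawn outline of the top spring sits about 2 pixels above its image, roughly 2 mm of height or offset. The hub tip matched exactly. The springs have only 2 mm of play on the hub, within the 3.5 mm limit.
- The final side picture was blocked by the arm, so the finished stack was seen only by the wrist and scene cameras.
- In the rack the spring leaned about 20–24°, not the pegs' 8°. The two wrist views disagreed by several degrees, so I measured its tilt again in the grip before placing it.
- I saw no bystander touched or moved. I did not re-measure their positions at the end, and the arm hid some of them in the last scene picture.

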